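Load optical modules into a sprung carrier and close it

ROBOT

A 6-joint arm with a two-finger parallel gripper is mounted at the origin on the work surface. World frame = base frame: x ahead of the robot, y to its left, z up, the work surface at z = 0. Lengths are in m, angles in rad, forces in N, time in s.
With the tool pointing down it reaches from about 0.4 to 0.825 m from the base axis. Payload 7 kg.
Tool frame: the origin (TCP) lies on the mounting face of the last link; the fingertips stand 178 mm ahead of it and the grasp point (between the pads) lies arm.grip_depth ahead of it (arm.grip_depth is the distance from the TCP to the grasp point, in m); z points along the fingers, y is the direction in which the jaws open and shut (so a half turn about z gives the same grasp; the last joint's range is limited). The gripper opens to 88 mm and grips with 3 to 60 N. Pads are 19 mm wide; open, the fingers measure 130 mm over their backs; the gripper's body (78 mm by 193 mm) begins 47 mm behind the grasp point.
Start: joints at [-0.935, 0.359, 0.012, 0, -1.224, -0.288], TCP at [0.23, -0.635, 0.405] pointing down, gripper open.
Joint ranges: [-3.07, 3.07], [-1.43, 2.12], [-1.02, 1.25], [-3.03, 1.67], [-3.05, -0], [-3.03, 3.03]. Speed limits (rad/s): [2.39, 2.39, 3.01, 3.14, 3.14, 3.14].

INTERFACE

Orientations are given as [roll, pitch, yaw] about the fixed x, y, z axes, in that order (R = Rz(yaw) Ry(pitch) Rx(roll)).
In Python, from station import arm gives the robot as it stands.
- The arm moves only by the tool carry_out, never from a script. Its argument "targets" is a list that holds one entry, the list of rows, each a list of 7 numbers: the turn, a rotation vector about the tool's x, y, z in units of 8 degrees (1.0 is 8 degrees), then the shift along the tool's x, y, z in units of 2.5 cm (1.0 is 2.5 cm), then the opening, from -1 (shut) to 1 (fully open). A call has 1 to 20 rows; each row shifts and turns the commanded pose from where the row before left it, along the tool's axes as they then stand; what a row does not reach is not made up. A row lasts 1/8 s, in which the tool goes at most 62.5 mm and 10.7 degrees, less where a joint would pass 70% of its speed; a pose out of reach is approached as far as the arm can. A call with a number of a shift or a turn outside -1 to 1 is refused whole. A call with a gripper value outside its range is refused whole. The fingers move at their own pace and stop on an object; "squeeze" is the grip in N (left out, the last holds). Time passes only in rows, so rows that do not move let the fingers close. It gives the time, the measured TCP pose, the force and the opening at its end, in the units of the state.
- arm.get_state(): the state, without advancing time (a new reading comes with each control period).
- arm.grab_frame(name): name is "scene" or "top" or "wrist"; returns (picture, depth): 420x560x3 uint8, red, green, blue; 420x560 float32, m along the optical axis (not along the pixel's ray), 0 where there is no reading.
- arm.camera_model(name): a dict with "camera_matrix" (3x3 intrinsics, pixels), "distortion" ([k1, k2, p1, p2, k3] as OpenCV has them; the pictures are not rectified), "world_from_camera" (4x4, takes a point from camera to world coordinates). Camera axes: x right, y down, z forward; pixel columns grow to the right and rows downward; lengths in m; the calibration is good to about 2 mm. A picture is of the moment at which its call begins: read the wrist's pose just before it. camera_model takes no time and is no camera call; for the wrist camera it gives the pose at the moment of the call.
- arm.job_done(): hands the job in, once; it reports no verdict.
Trained networks look in the newest picture that a camera, given by its name, has taken for a name from the list of things; names that differ only in an ending like _2 or _b are one class to them, and where a whole thing is asked for, a point or a joint stands for the part that bears it (a point fixed in the world has none). Each returns a list of dicts, best first, with "conf" (0 to 1); they miss things now and then, are a little off and sometimes report something else, mostly with a low value. They report only what shows in the picture. A call takes as long as a camera call.
- arm.spot_in(camera, query): "point" ([row, column] in pixels, amid what is visible of it).
- arm.landmark_of(camera, query): "point" ([row, column] in pixels: a listed point, or the origin of a listed thing).
The state is a dict: "t": time; "q": joint angles; "qd": joint speeds; "joint_efforts": joint torques, N m; "eef_pos": TCP position; "ee_rot": TCP orientation; "force": force on the tool from outside, world axes, zero at the start; "moment": the same for the moment, N m; "width": finger opening in m.
Only numpy, scipy, OpenCV 4.12 (cv2) and the standard library are available. Lean on these libraries where they do the work, as an engineer would, in place of code of your own. Each camera call takes 0.05 s, during which the arm holds its last target.

TASK

Get the carrier ready to ship: take the yellow blanks off its deck and stand them on the grey pad, then stand every optical module upright on the sprung deck, side by side, while the deck is still up. Then push the loaded deck down and hold it until the catch snaps over it and it stays down by itself, and slide the silver cover, fin up, into the grooves over the modules until it is fully home. Leave the screwdriver, supply box and spool alone.

Things in the scene. Friction and masses are not known exactly. Their poses are not given: they have to be found in the camera images.
- carrier: aluminium carrier bolted to the bench, base 116 mm (x) by 224 mm (y); origin at the centre of its underside, on the bench. Own x points away from the robot (small yaw): the open front (-x) takes the cover, the orange catch is at the back (+x). Front and back walls reach 38 mm up; end walls, inner faces at y = +-95 mm, reach 91 mm (blue rails on top). Open above between the end walls
- slot (a point): where the cover's origin lies when it is home; carrier's axes, at (0, 0, 74 mm) in the carrier. Ledges on both end walls at this height have a groove over them, 9 mm high and reaching out to y = +-105 mm: 2 mm of play each side and 3 mm in height for the cover. Grooves run from x = -52 mm to the stops at x = +53 mm (from this point)
- porch (a point): middle of the front tips of the two ledges, at ledge height, 85 mm in front (-x) of point slot. Between here and the grooves' mouths (33 mm further on) the ledges are open above, with flared sides: a porch to bring the cover's leading edge onto before sliding it along +x
- deck_mid (a point): centre of the top face of the sprung grey deck in the carrier, carrier's axes; 50 mm above the bench when up, about 20 mm when caught. Flat, 184 mm along y, 90 mm along x between lips 12 mm high on its long edges; white lines make four bays centred at y = -66, -22, 22, 66 mm. A block's centre must stay within 32 mm (x) and 85 mm (y) of this point
- deck (a joint): travel of the sprung, damped deck, m: 0 = up, grows as it sinks, 0.033 = bottom. It moves after about 2.5 N, then sinks about 2.3 mm per newton, so modules lower it some mm each; about 16 N in all (modules' weight included) plus 3 to 5 N for the catch takes it to 0.030, where the catch can snap over. Caught it rests at about 0.0295. Press on a module's top
- catch (a joint): travel of the orange spring catch nose at the back of the carrier, m: 0 = sprung out over the deck's brass tooth, up to 0.012 = pushed back. It is pushed back as the deck passes and returns (some tenths of a second) over the tooth once the deck is pressed to 0.030 or more; the deck then stays down. Nothing to work by hand
- cover: cover: silver slab 104 x 206 x 6 mm (own x, y, z), 0.25 kg, origin at the centre of its underside; on it in the middle an upright blue grip fin 14 mm thick (x), 80 mm long (y), from 6 to 50 mm above the underside. Starts flat on the bench, fin up. Either way round fits
- pad: grey return pad with a white edge, fixed on the bench, 85 x 165 x 4 mm (own x, y, z); origin at the centre of its underside
- mod_a: optical module (may be absent): black block with a bright silver top face and a brass-rimmed blue lens on two sides, 44 x 36 x 50 mm (own x, y, z), origin at the centre of its underside, z up, 0.1 to 0.2 kg; starts upright on the blue mat (4 mm thick)
- mod_b: optical module (may be absent): black block with a bright silver top face and a brass-rimmed blue lens on two sides, 44 x 36 x 50 mm (own x, y, z), origin at the centre of its underside, z up, 0.1 to 0.2 kg; starts upright on the blue mat (4 mm thick)
- mod_c: optical module (may be absent): black block with a bright silver top face and a brass-rimmed blue lens on two sides, 44 x 36 x 50 mm (own x, y, z), origin at the centre of its underside, z up, 0.1 to 0.2 kg; starts upright on the blue mat (4 mm thick)
- mod_d: optical module (may be absent): black block with a bright silver top face and a brass-rimmed blue lens on two sides, 44 x 36 x 50 mm (own x, y, z), origin at the centre of its underside, z up, 0.1 to 0.2 kg; starts upright on the blue mat (4 mm thick)
- blank_a: shipping blank (may be absent): all-yellow block, 44 x 36 x 50 mm (own x, y, z), origin at the centre of its underside, z up, 0.08 kg; starts upright on the deck
- blank_b: shipping blank (may be absent): all-yellow block, 44 x 36 x 50 mm (own x, y, z), origin at the centre of its underside, z up, 0.08 kg; starts upright on the deck
- driver: bystander: screwdriver lying on the bench beside the work (right), 170 mm; leave alone
- psu: bystander: grey supply box 110 x 170 x 42 mm beside the work (left); leave alone
- spool: bystander: yellow spool 72 mm across, 30 mm high, left of the work, past the supply box; leave alone

How it is judged:
On the way, in this order (a step that is already met when the one before it is completed fails the run):
1. the blanks stand on the pad and every module stands upright on the deck, the deck still up (not yet caught) (x of mod_a in the frame of deck_mid between -0.032 and 0.032 m and y of mod_a in the frame of deck_mid between -0.085 and 0.085 m and z of mod_a in the frame of deck_mid between -0.006 and 0.008 m and angle between each of mod_a, mod_b, mod_c, mod_d, blank_a, blank_b's own z axis and vertical below 0.12 rad and x of mod_b in the frame of deck_mid between -0.032 and 0.032 m and y of mod_b in the frame of deck_mid between -0.085 and 0.085 m and z of mod_b in the frame of deck_mid between -0.006 and 0.008 m and x of mod_c in the frame of deck_mid between -0.032 and 0.032 m and y of mod_c in the frame of deck_mid between -0.085 and 0.085 m and z of mod_c in the frame of deck_mid between -0.006 and 0.008 m and x of mod_d in the frame of deck_mid between -0.032 and 0.032 m and y of mod_d in the frame of deck_mid between -0.085 and 0.085 m and z of mod_d in the frame of deck_mid between -0.006 and 0.008 m and x of blank_a in the frame of pad between -0.045 and 0.045 m and y of blank_a in the frame of pad between -0.085 and 0.085 m and z of blank_a in the frame of pad between -0.002 and 0.012 m and x of blank_b in the frame of pad between -0.045 and 0.045 m and y of blank_b in the frame of pad between -0.085 and 0.085 m and z of blank_b in the frame of pad between -0.002 and 0.012 m and value of joint deck below 0.022 m), for 0.2 s.
2. the deck is down and the catch has snapped over it (value of joint deck above 0.027 m and value of joint catch below 0.004 m), for 0.3 s.
At the end, for the whole second after the job is handed in: Blanks upright on the pad; modules upright on the deck (centre within 32 mm across, 85 mm along); deck down (over 27 mm) and caught (nose within 4 mm of fully out); cover flat in the grooves, home within 7 mm; all at rest (all of step 2 and x of mod_a in the frame of deck_mid between -0.032 and 0.032 m and y of mod_a in the frame of deck_mid between -0.085 and 0.085 m and z of mod_a in the frame of deck_mid between -0.006 and 0.008 m and angle between each of mod_a, mod_b, mod_c, mod_d, blank_a, blank_b's own z axis and vertical below 0.12 rad and x of mod_b in the frame of deck_mid between -0.032 and 0.032 m and y of mod_b in the frame of deck_mid between -0.085 and 0.085 m and z of mod_b in the frame of deck_mid between -0.006 and 0.008 m and x of mod_c in the frame of deck_mid between -0.032 and 0.032 m and y of mod_c in the frame of deck_mid between -0.085 and 0.085 m and z of mod_c in the frame of deck_mid between -0.006 and 0.008 m and x of mod_d in the frame of deck_mid between -0.032 and 0.032 m and y of mod_d in the frame of deck_mid between -0.085 and 0.085 m and z of mod_d in the frame of deck_mid between -0.006 and 0.008 m and x of blank_a in the frame of pad between -0.045 and 0.045 m and y of blank_a in the frame of pad between -0.085 and 0.085 m and z of blank_a in the frame of pad between -0.002 and 0.012 m and x of blank_b in the frame of pad between -0.045 and 0.045 m and y of blank_b in the frame of pad between -0.085 and 0.085 m and z of blank_b in the frame of pad between -0.002 and 0.012 m and x of cover in the frame of carrier between -0.007 and 0.007 m and y of cover in the frame of carrier between -0.006 and 0.006 m and z of cover in the frame of carrier between 0.07 and 0.08 m and angle between cover's own z axis and vertical below 0.05 rad and linear speed of each of mod_a, mod_b, mod_c, mod_d, blank_a, blank_b, cover below 0.02 m/s); the robot touches nothing.
It fails at once if the screwdriver is moved more than 3 cm (distance of driver from where it was at the start of the episode above 0.03 m).
It fails at once if the supply box is moved more than 3 cm (distance of psu from where it was at the start of the episode above 0.03 m).
It fails at once if the spool is moved more than 3 cm (distance of spool from where it was at the start of the episode above 0.03 m).
Of mod_a, mod_b, mod_c, mod_d only 3 to 4 are there at a start; the rules pass over those that are not, and their reading is None.
Of blank_a, blank_b only 1 to 2 are there at a start; the rules pass over those that are not, and their reading is None.
At some moment in a run one of cover, mod_a, mod_b, mod_c, mod_d may be knocked a few centimetres aside while the robot is not near it.
Once in a run the grip may slacken for a moment while it holds something.
It also fails if it takes over 200 s, if anything falls off the work surface, if the arm or the gripper's body presses on something with over 40 N, if the wrist force passes 120 N, or if a joint passes its speed limit or range.

## Working session

There is one attempt and no reset: what is moved stays moved. The work goes in short steps, Python scripts to look and compute and a tool call to move; the robot and the scene stay as the last step left them, time stands still between calls to the robot, and variables do not carry over. Pictures are saved under pics/ and viewed, and the job is handed in when it is done.

Besides the shell and the picture viewer there is one more tool, called as name(argument=value, ...), one argument or row to a line, values as JSON. carry_out: Moves the arm, as the interface text tells. Its arguments: {"type":"object","properties":{"targets":{"type":"array"},"squeeze":{"type":"number"}},"required":["targets"]}

```bash
mkdir -p pics; ls; python3 - <<'E'
from station import arm
import cv2,json
s=arm.get_state()
print({k:s[k] for k in('t','eef_pos','ee_rot','force','width')},arm.grip_depth)
for c in("scene","top","wrist"):
    im,d=arm.grab_frame(c)
    cv2.imwrite(f"pics/{c}0.png",im[:,:,::-1])
    m=arm.camera_model(c);print(c,m)
E
```

```text
pics
{'t': 0.0, 'eef_pos': array([ 0.23000581, -0.63440763,  0.40372653]), 'ee_rot': array([ 3.13996718e+00, -1.13314714e-04, -2.79392156e+00]), 'force': array([ 0.40558585,  0.68777164, -0.7106125 ]), 'width': 0.0879631619419205} 0.1593
scene {'camera_matrix': array([[541.17092401,   0.        , 280.67533845],
       [  0.        , 541.17092401, 204.20827151],
       [  0.        ,   0.        ,   1.        ]]), 'distortion': array([-0.14701956,  0.        ,  0.        ,  0.        ,  0.        ]), 'world_from_camera': array([[-0.75792967,  0.49340054, -0.42673004,  1.12236038],
       [ 0.65233483,  0.57464264, -0.4942116 ,  0.66723817],
       [ 0.001373  , -0.65294851, -0.75740106,  1.09899139],
       [ 0.        ,  0.        ,  0.        ,  1.        ]])}
top {'camera_matrix': array([[467.59420162,   0.        , 280.10748065],
       [  0.        , 467.59420162, 211.18689557],
       [  0.        ,   0.        ,   1.        ]]), 'distortion': array([-0.12328148,  0.        ,  0.        ,  0.        ,  0.        ]), 'world_from_camera': array([[-0.0278488 , -0.99271489,  0.11722449,  0.42179809],
       [-0.99956429,  0.02880284,  0.00645205,  0.01062461],
       [-0.00978145, -0.11699373, -0.99308448,  1.11632217],
       [ 0.        ,  0.        ,  0.        ,  1.        ]])}
wrist {'camera_matrix': array([[336.91756201,   0.        , 279.18426109],
       [  0.        , 336.91756201, 215.2497347 ],
       [  0.        ,   0.        ,   1.        ]]), 'distortion': array([-0.07315109,  0.        ,  0.        ,  0.        ,  0.        ]), 'world_from_camera': array([[-0.34053784,  0.90675641,  0.24864994,  0.16202368],
       [ 0.94022931,  0.32794135,  0.09177859, -0.65923259],
       [ 0.00167823,  0.26504204, -0.9642354 ,  0.38403961],
       [ 0.        ,  0.        ,  0.        ,  1.        ]])}
```

View pics/top0.png

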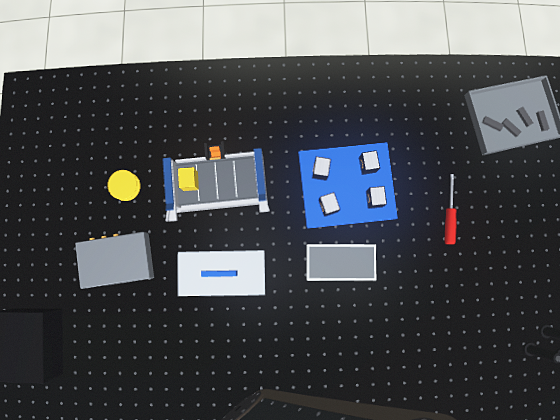

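View pics/scene0.png

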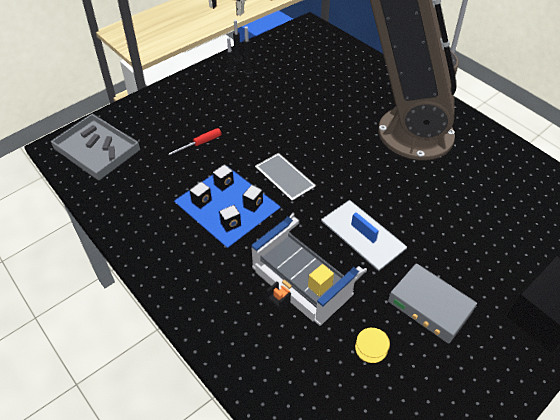

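```bash
cat > h.py <<'E'
from station import arm
import cv2,numpy as np
def cloud(c,und=True):
    m=arm.camera_model(c); im,d=arm.grab_frame(c)
    K=m["camera_matrix"];H,W=d.shape
    uv=np.stack(np.meshgrid(np.arange(W),np.arange(H)),-1).reshape(-1,1,2).astype(float)
    n=cv2.undistortPoints(uv,K,m["distortion"])[:,0].reshape(H,W,2)
    P=np.dstack([n[...,0]*d,n[...,1]*d,d])
    T=m["world_from_camera"]
    return im,d,P@T[:3,:3].T+T[:3,3]
def rects(mask,P,minpx=40):
    n,l,st,_=cv2.connectedComponentsWithStats(mask.astype(np.uint8))
    out=[]
    for i in range(1,n):
        if st[i,4]<minpx: continue
        q=P[l==i]; 
        r=cv2.minAreaRect((q[:,:2]*1000).astype(np.float32))
        (c,s,a)=r
        if s[0]<s[1]: s=s[::-1];a-=90   # a: direction of long side
        a=(a+90)%180-90
        out.append(dict(c=np.round(c,1),s=np.round(s,1),a=round(a,1),z=round(np.median(q[:,2])*1000,1),n=int(st[i,4]),px=(int(st[i,0]+st[i,2]/2),int(st[i,1]+st[i,3]/2))))
    return out
def pr(L):
    for o in L: print(o['px'],'c',o['c'],'s',o['s'],'ang',o['a'],'z',o['z'],'n',o['n'])
E
python3 - <<'E'
from h import *
im,d,P=cloud("top")
hsv=cv2.cvtColor(im,cv2.COLOR_RGB2HSV)
z=P[...,2]
roi=np.zeros(z.shape,bool); roi[135:300,60:460]=1
print("z45-62");pr(rects(roi&(z>.044)&(z<.066)&(hsv[...,2]>140)&(hsv[...,1]<80),P))
print("yellow");pr(rects(roi&(z>.08)&(hsv[...,0]>20)&(hsv[...,0]<35)&(hsv[...,1]>120),P))
print("blue high");pr(rects(roi&(hsv[...,0]>100)&(hsv[...,0]<125)&(hsv[...,1]>120)&(z>.03),P,20))
print("white low");pr(rects(roi&(hsv[...,2]>190)&(hsv[...,1]<60)&(z<.03),P,20))
print("pad");pr(rects(roi&(z<.03)&(hsv[...,1]<60)&(hsv[...,2]>100),P,200))
print("orange");pr(rects(roi&(hsv[...,0]<18)&(hsv[...,1]>150)&(z<.12),P,20))
print("psu");pr(rects(roi&(z>.035)&(z<.05)&(hsv[...,1]<60)&(hsv[...,2]>80),P,400))
for q in((225,180),(240,190),(205,190)): print(q,P[q[1],q[0]])
for c in("top",):
  for n in("deck_mid","slot","porch","carrier","cover","pad"):
    for r in arm.landmark_of(c,n)[:1]:
      print(n,r,P[int(r['point'][0]),int(r['point'][1])])
E
```

```text
z45-62
(371, 160) c [ 661.  -196.2] s [41.2 32.8] ang 7.6 z 54.6 n 237
(322, 166) c [649.6 -81.7] s [40.7 33.4] ang -9.6 z 54.6 n 247
(235, 179) c [626.5 121. ] s [90.7  6. ] ang 4.1 z 50.6 n 93
(216, 181) c [622.9 165.4] s [90.9  6.5] ang 5.1 z 50.3 n 88
(253, 183) c [613.5  72.8] s [70.8 18.6] ang -10.8 z 50.4 n 44
(378, 196) c [ 577.2 -208.2] s [40.3 32.4] ang 2.6 z 54.6 n 241
(330, 203) c [563.8 -96.9] s [40.6 34. ] ang 16.8 z 54.7 n 257
(128, 241) c [493.1 368.4] s [46.2 24.2] ang 61.3 z 44.9 n 47
yellow
(187, 178) c [524.3 136.6] s [320.4  53.6] ang 41.4 z 100.4 n 363
blue high
(259, 174) c [552.5  46.9] s [270.   26.6] ang 9.9 z 91.5 n 355
(168, 184) c [612.8 267.5] s [120.8  18.3] ang 3.2 z 91.5 n 388
(370, 168) c [541.3 -89.3] s [310.3  28.3] ang -45.1 z 51.7 n 28
(322, 177) c [628.6 -80.9] s [30.6  3.7] ang 81.3 z 50.8 n 20
(219, 274) c [409.2 162.2] s [80.4 11.5] ang 88.7 z 50.5 n 193
white low
(452, 191) c [ 590.3 -397.8] s [80.9 12.4] ang -11.6 z 15.7 n 56
(220, 203) c [576.9 163. ] s [186.6   5.3] ang -86.0 z 8.7 n 152
(218, 208) c [567.4 167.2] s [198.5   6.9] ang -86.
[... 546 characters left out ...]
n 517
(113, 260) c [445.3 414.9] s [171.3 110.6] ang -82.7 z 42.5 n 3302
(225, 180) [0.62406486 0.14331854 0.05116086]
(240, 190) [0.59956518 0.10885563 0.05075056]
(205, 190) [0.60178079 0.18996574 0.05250898]
deck_mid {'point': [180.6, 214.7], 'conf': 0.7} [0.62487448 0.16897475 0.05120344]
slot {'point': [176.7, 215.9], 'conf': 0.79} [0.63466863 0.16686047 0.04910523]
porch {'point': [217.4, 216.2], 'conf': 0.61} [0.5437545  0.17240966 0.0018062 ]
carrier {'point': [180.3, 219.5], 'conf': 0.59} [0.6249406  0.15761951 0.04889477]
cover {'point': [273.8, 219.6], 'conf': 0.75} [0.41026155 0.16011325 0.05187466]
pad {'point': [261.2, 341.8], 'conf': 0.75} [ 0.43001635 -0.12282379  0.00674828]
```

```bash
python3 - <<'E'
import cv2
im=cv2.imread('pics/top0.png')[130:310,60:410]
cv2.imwrite('pics/topc.png',cv2.resize(im,None,fx=2.28,fy=2.28,interpolation=cv2.INTER_CUBIC))
E
```

```text
(no output)
```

View pics/topc.png

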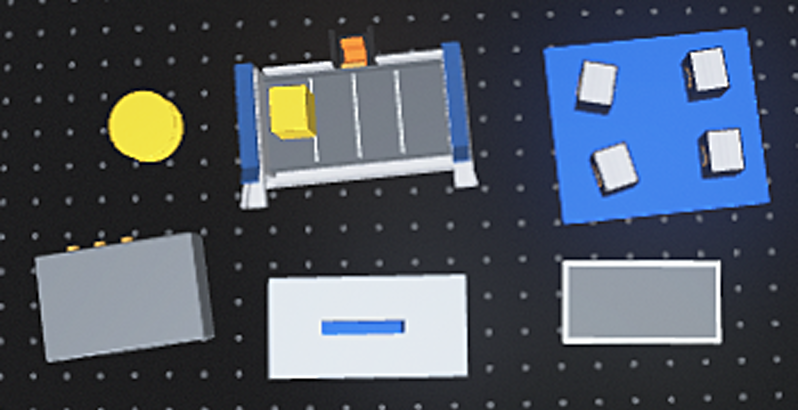

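```bash
cat >> h.py <<'E'
from math import *
def plan(x,y,z,yawdeg,rows=None):
    """x,y,z mm grasp point, tool down."""
    s=arm.get_state(); p=s['eef_pos']*1000
    y0=s['ee_rot'][2]; yaw=radians(yawdeg)
    dy=(yaw-y0+pi)%(2*pi)-pi
    d=np.array([x,y,z+arm.grip_depth*1000])-p
    tx=np.array([cos(yaw),sin(yaw)]);ty=np.array([sin(yaw),-cos(yaw)])
    print('t%.2f F'%s['t'],np.round(s['force'],1),'w%.4f'%s['width'],'grasp',np.round(p-[0,0,159.3],1),'yaw %.2f'%degrees(y0),
      '| turn z units %.2f'%(-degrees(dy)/8),'shift units after turn',np.round([d[:2]@tx/25,d[:2]@ty/25,-d[2]/25],2))
    print('rp',np.round(np.degrees(s['ee_rot'][:2]),2))
E
python3 -c "
from h import *
plan(620,160,260,-85.7)"
```

```text
t0.50 F [ 0.2  0.  -0.2] w0.0879 grasp [ 230.  -634.5  245.3] yaw -160.07 | turn z units -9.30 shift units after turn [-30.52 -17.94  -0.59]
rp [180.   0.]
```

carry_out(
  targets=[
    [[0, 0, -0.93, 0, 0, 0, 1], [0, 0, -0.93, 0, 0, 0, 1], [0, 0, -0.93, 0, 0, 0, 1], [0, 0, -0.93, 0, 0, 0, 1], [0, 0, -0.93, 0, 0, 0, 1], [0, 0, -0.93, 0, 0, 0, 1], [0, 0, -0.93, 0, 0, 0, 1], [0, 0, -0.93, 0, 0, 0, 1], [0, 0, -0.93, 0, 0, 0, 1], [0, 0, -0.93, 0, 0, 0, 1], [0, 0, 0, -0.9, -0.5, 0, 1], [0, 0, 0, -0.9, -0.5, 0, 1], [0, 0, 0, -0.9, -0.5, 0, 1], [0, 0, 0, -0.9, -0.5, 0, 1], [0, 0, 0, -0.9, -0.5, 0, 1], [0, 0, 0, -0.9, -0.5, 0, 1], [0, 0, 0, -0.9, -0.5, 0, 1], [0, 0, 0, -0.9, -0.5, 0, 1], [0, 0, 0, -0.9, -0.5, 0, 1], [0, 0, 0, -0.9, -0.5, 0, 1]],
  ],
  squeeze=15,
)

```text
t: 3.0
eef_pos: [0.3379, -0.4, 0.4049]
ee_rot: [-3.141, -0.0, -1.495]
force: [0.6, -0.3, 0.6]
width: 0.0877
```

carry_out(
  targets=[
    [[0, 0, 0, -1, -0.6, 0, 1], [0, 0, 0, -1, -0.6, 0, 1], [0, 0, 0, -1, -0.6, 0, 1], [0, 0, 0, -1, -0.6, 0, 1], [0, 0, 0, -1, -0.6, 0, 1], [0, 0, 0, -1, -0.6, 0, 1], [0, 0, 0, -1, -0.6, 0, 1], [0, 0, 0, -1, -0.6, 0, 1], [0, 0, 0, -1, -0.6, 0, 1], [0, 0, 0, -1, -0.6, 0, 1], [0, 0, 0, -1, -0.6, 0, 1], [0, 0, 0, -1, -0.6, 0, 1], [0, 0, 0, -1, -0.6, 0, 1], [0, 0, 0, -1, -0.6, 0, 1], [0, 0, 0, -1, -0.6, 0, 1], [0, 0, 0, -1, -0.6, 0, 1], [0, 0, 0, -1, -0.6, 0, 1], [0, 0, 0, -1, -0.6, 0, 1], [0, 0, 0, -1, -0.6, 0, 1], [0, 0, 0, -1, -0.6, 0, 1]],
  ],
)

```text
t: 5.5
eef_pos: [0.6, 0.1221, 0.4046]
ee_rot: [-3.142, -0.0, -1.495]
force: [1.2, 0.3, -0.3]
width: 0.0875
```

```bash
python3 - <<'E'
from h import *
plan(620,160,260,-85.7)
im,d,P=cloud("wrist"); np.savez('w1.npz',im=im,P=P)
cv2.imwrite('pics/w1.png',im[:,:,::-1])
E
```

```text
t5.50 F [ 1.2  0.3 -0.3] w0.0875 grasp [600.  122.1 245.3] yaw -85.67 | turn z units 0.00 shift units after turn [-1.45 -0.91 -0.59]
rp [-180.   -0.]
```

View pics/w1.png

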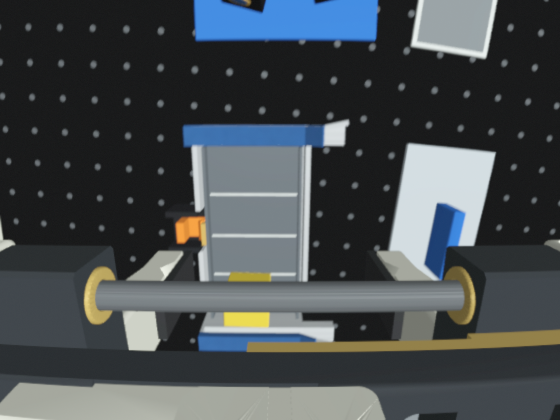

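```bash
python3 - <<'E'
from h import *
f=np.load('w1.npz');im=f['im'];P=f['P'];hsv=cv2.cvtColor(im,cv2.COLOR_RGB2HSV);z=P[...,2]
roi=np.zeros(z.shape,bool); roi[120:350,160:350]=1
print('lines');pr(rects(roi&(z>.045)&(z<.056)&(hsv[...,2]>165)&(hsv[...,1]<60),P,60))
print('bluerail');pr(rects(roi&(z>.08)&(z<.1)&(hsv[...,0]>100)&(hsv[...,0]<125)&(hsv[...,1]>120),P,60))
print('deckgrey');pr(rects(roi&(z>.046)&(z<.056)&(hsv[...,2]<165)&(hsv[...,1]<60),P,60))
print('yellow');pr(rects(roi&(z>.095)&(z<.106)&(hsv[...,0]>20)&(hsv[...,0]<35)&(hsv[...,1]>120),P,60))
roi[:]=1
print('cover');pr(rects(roi&(z>.003)&(z<.009)&(hsv[...,2]>150)&(hsv[...,1]<60),P,260))
im,d,P=cloud("top");hsv=cv2.cvtColor(im,cv2.COLOR_RGB2HSV);z=P[...,2]
cv2.imwrite('pics/top1.png',im[:,:,::-1])
E
```

```text
lines
(253, 194) c [625.7 122.4] s [87.5  5. ] ang 4.0 z 50.4 n 382
(254, 236) c [622.2 166.3] s [88.3  4.7] ang 4.4 z 50.4 n 329
(222, 274) c [654.8 212.7] s [17.1  4.6] ang 4.4 z 50.0 n 61
(283, 274) c [588.8 207.4] s [27.   4.8] ang 5.8 z 50.6 n 88
bluerail
(254, 134) c [626.   61.4] s [117.9  16.9] ang 4.0 z 91.0 n 2705
(257, 341) c [611.8 267.3] s [117.6  18.7] ang 4.3 z 90.9 n 1205
deckgrey
(253, 214) c [623.1 147. ] s [144.5  90.8] ang -85.9 z 50.1 n 10662
(283, 315) c [584.4 257.4] s [29.5  1.7] ang 3.4 z 50.8 n 121
yellow
(246, 319) c [622.7 234.2] s [42.9 17.2] ang 2.6 z 100.5 n 629
cover
(454, 29) c [427.9 -69.4] s [86.4 58.7] ang -1.2 z 4.4 n 3726
(442, 212) c [407.7 142.1] s [163.2 105.6] ang 89.5 z 6.2 n 7784
```

```bash
python3 - <<'E'
from h import *
f=np.load('w1.npz');im=f['im'];P=f['P'];hsv=cv2.cvtColor(im,cv2.COLOR_RGB2HSV);z=P[...,2]
m=(z>.08)&(z<.105)&(hsv[...,0]>20)&(hsv[...,0]<35)&(hsv[...,1]>120);m[:200]=0
q=P[m]*1000;print(np.percentile(q,[1,50,99],axis=0))
im,d,P=cloud("top");hsv=cv2.cvtColor(im,cv2.COLOR_RGB2HSV);z=P[...,2]
m=(z>.096)&(z<.106)&(hsv[...,0]>20)&(hsv[...,0]<35)&(hsv[...,1]>120);m[:140]=0;m[230:]=0
pr(rects(m,P))
m=(z>.06)&(z<.106)&(hsv[...,0]>20)&(hsv[...,0]<35)&(hsv[...,1]>120);pr(rects(m,P))
plan(622,230,200,-86)
E
```

```text
[[601.48888879 225.37757975  99.00239114]
 [622.2992789  234.06023    100.51654122]
 [643.86400676 242.67657286 102.0758717 ]]
(186, 178) c [624.1 224.7] s [44.3 35.9] ang 3.3 z 100.8 n 264
(188, 179) c [623.9 224.3] s [44.4 36.7] ang 2.5 z 100.3 n 339
t5.65 F [-0.2  0.5  0.1] w0.0876 grasp [599.9 122.2 244.7] yaw -85.59 | turn z units 0.05 shift units after turn [-4.24 -1.18  1.79]
rp [ 1.7995e+02 -2.0000e-02]
```

carry_out(
  targets=[
    [[0, 0, 0, -0.8, -0.24, 0, 1], [0, 0, 0, -0.8, -0.24, 0, 1], [0, 0, 0, -0.8, -0.24, 0, 1], [0, 0, 0, -0.8, -0.24, 0, 1], [0, 0, 0, -0.83, -0.26, 0, 1], [0, 0, 0, 0, 0, 0.9, 1], [0, 0, 0, 0, 0, 1, 1], [0, 0, 0, 0, 0, 1, 1], [0, 0, 0, 0, 0, 1, 1], [0, 0, 0, 0, 0, 1, 1], [0, 0, 0, 0, 0, 0.5, 1], [0, 0, 0, 0, 0, 0, 1]],
  ],
)

```text
t: 7.15
eef_pos: [0.6219, 0.2236, 0.2689]
ee_rot: [3.14, -0.001, -1.495]
force: [0.4, 1.1, -0.2]
width: 0.0878
```

```bash
python3 - <<'E'
from h import *
plan(623,225,85,-86.5)
im,d=arm.grab_frame("wrist")
cv2.imwrite('pics/w2.png',im[:,:,::-1])
E
```

```text
t7.15 F [ 0.4  1.1 -0.2] w0.0878 grasp [621.9 223.6 109.6] yaw -85.66 | turn z units 0.11 shift units after turn [-0.06 -0.05  0.98]
rp [ 1.7992e+02 -5.0000e-02]
```

View pics/w2.png

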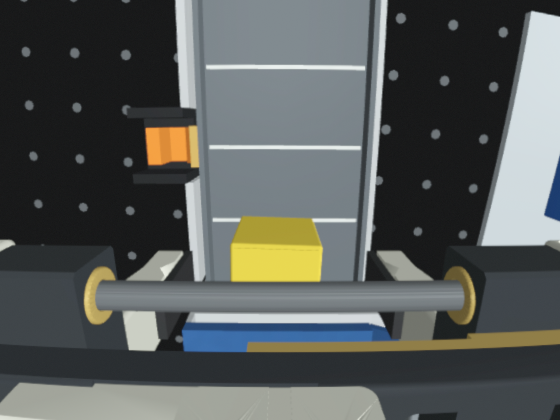

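carry_out(
  targets=[
    [[0, 0, 0.1, -0.05, -0.05, 0.5, 1], [0, 0, 0, 0, 0, 0.48, 1], [0, 0, 0, 0, 0, 0, -1], [0, 0, 0, 0, 0, 0, -1], [0, 0, 0, 0, 0, 0, -1], [0, 0, 0, 0, 0, 0, -1], [0, 0, 0, 0, 0, 0, -1], [0, 0, 0, 0, 0, 0, -1]],
  ],
  squeeze=15,
)

```text
t: 8.2
eef_pos: [0.6231, 0.2246, 0.2454]
ee_rot: [-3.141, 0.0, -1.509]
force: [0.1, -0.5, 1.1]
width: 0.0442
```

carry_out(
  targets=[
    [[0, 0, 0, 0, 0, -0.5, -1], [0, 0, 0, 0, 0, -0.8, -1], [0, 0, 0, 0, 0, -1, -1], [0, 0, 0, 0, 0, -1, -1], [0, 0, 0, 0, 0, 0, -1]],
  ],
)

```text
t: 8.82
eef_pos: [0.6236, 0.2248, 0.3308]
ee_rot: [-3.137, 0.002, -1.509]
force: [-0.2, -0.3, -0.3]
width: 0.0442
```

```bash
python3 -c "
from h import *
plan(430,-123,120,-88)
plan(430,-123,40,-88)"
```

```text
t8.82 F [-0.2 -0.3 -0.3] w0.0442 grasp [623.6 224.8 171.5] yaw -86.46 | turn z units 0.19 shift units after turn [13.63  8.23  2.06]
rp [-1.7975e+02  1.2000e-01]
t8.82 F [-0.2 -0.3 -0.3] w0.0442 grasp [623.6 224.8 171.5] yaw -86.46 | turn z units 0.19 shift units after turn [13.63  8.23  5.26]
rp [-1.7975e+02  1.2000e-01]
```

carry_out(
  targets=[
    [[0, 0, 0.19, 0.4, 0.25, 0, -1], [0, 0, 0, 0.85, 0.51, 0, -1], [0, 0, 0, 0.85, 0.51, 0, -1], [0, 0, 0, 0.85, 0.51, 0, -1], [0, 0, 0, 0.85, 0.51, 0, -1], [0, 0, 0, 0.85, 0.51, 0, -1], [0, 0, 0, 0.85, 0.51, 0, -1], [0, 0, 0, 0.85, 0.51, 0, -1], [0, 0, 0, 0.85, 0.51, 0, -1], [0, 0, 0, 0.85, 0.51, 0, -1], [0, 0, 0, 0.85, 0.51, 0, -1], [0, 0, 0, 0.85, 0.51, 0, -1], [0, 0, 0, 0.85, 0.51, 0, -1], [0, 0, 0, 0.85, 0.51, 0, -1], [0, 0, 0, 0.85, 0.51, 0, -1], [0, 0, 0, 0.85, 0.51, 0, -1], [0, 0, 0, 0.48, 0.33, 0, -1], [0, 0, 0, 0, 0, 1, -1], [0, 0, 0, 0, 0, 1, -1], [0, 0, 0, 0, 0, 1, -1]],
  ],
)

```text
t: 11.32
eef_pos: [0.4296, -0.1237, 0.2521]
ee_rot: [-3.141, 0.0, -1.536]
force: [-0.1, -0.4, -0.4]
width: 0.044
```

```bash
python3 - <<'E'
from h import *
plan(430,-123,40.5,-88)
for c in('wrist','top'):
  im,d=arm.grab_frame(c)
  cv2.imwrite(f'pics/{c}3.png',im[:,:,::-1])
E
```

```text
t11.32 F [-0.1 -0.4 -0.4] w0.0440 grasp [ 429.6 -123.7   92.8] yaw -88.00 | turn z units 0.00 shift units after turn [-0.03 -0.02  2.09]
rp [-179.95    0.  ]
```

View pics/wrist3.png

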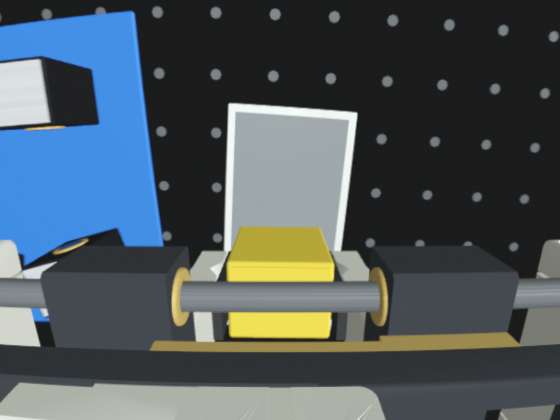

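View pics/top3.png

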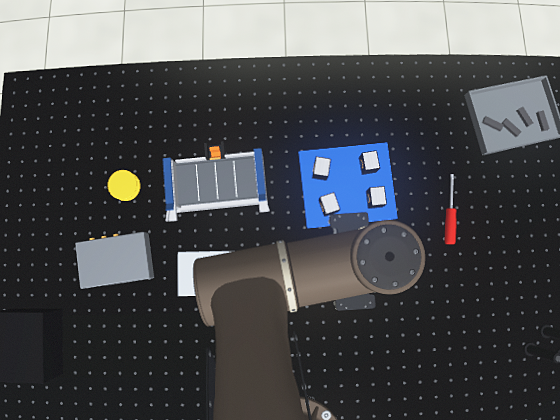

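carry_out(
  targets=[
    [[0, 0, 0, 0, 0, 1, -1], [0, 0, 0, 0, 0, 0.7, -1], [0, 0, 0, 0, 0, 0.25, -1], [0, 0, 0, 0, 0, 0.12, -1], [0, 0, 0, 0, 0, 0, -1], [0, 0, 0, 0, 0, 0, 0.3], [0, 0, 0, 0, 0, 0, 0.5], [0, 0, 0, 0, 0, 0, 0.5], [0, 0, 0, 0, 0, 0, 0.5]],
  ],
)

```text
t: 12.55
eef_pos: [0.4297, -0.1233, 0.201]
ee_rot: [-3.141, 0.0, -1.536]
force: [0.1, -0.2, -0.1]
width: 0.0654
```

```bash
python3 - <<'E'
from h import *
plan(430,-123,40.5,-88)
E
```

```text
t12.55 F [ 0.1 -0.2 -0.1] w0.0654 grasp [ 429.7 -123.3   41.7] yaw -87.99 | turn z units 0.00 shift units after turn [-0.01 -0.01  0.05]
rp [-179.99    0.  ]
```

carry_out(
  targets=[
    [[0, 0, 0, 0, 0, -0.7, 0.6], [0, 0, 0, 0, 0, -1, 0.6], [0, 0, 0, 0, 0, -1, 0.6], [0, 0, 0, 0, 0, -1, 0.6], [0, 0, 0, 0, 0, -1, 0.6], [0, 0, 0, 0, 0, -1, 0.6]],
  ],
)

```text
t: 13.3
eef_pos: [0.4295, -0.1234, 0.3443]
ee_rot: [-3.142, 0.0, -1.536]
force: [1.2, 0.3, 0.3]
width: 0.07
```

```bash
cat >> h.py <<'E'
def mods(P,im,zt=.0545,dz=.006):
    hsv=cv2.cvtColor(im,cv2.COLOR_RGB2HSV);z=P[...,2]
    m=(z>zt-dz)&(z<zt+dz)&(hsv[...,1]<70)&(hsv[...,2]>130)
    return [o for o in rects(m,P,60) if 30<o['s'][0]<48 and 25<o['s'][1]<40]
E
python3 - <<'E'
from h import *
im,d,P=cloud('wrist');cv2.imwrite('pics/w4.png',im[:,:,::-1]);print('wrist');pr(mods(P,im))
im,d,P=cloud('top');print('top');pr(mods(P,im))
hsv=cv2.cvtColor(im,cv2.COLOR_RGB2HSV);z=P[...,2];m=(z>.01)&(z<.07)&(hsv[...,0]>20)&(hsv[...,0]<35)&(hsv[...,1]>120);pr(rects(m,P))
plan(563.8,-96.9,190,-73.2)
E
```

```text
wrist
(96, 101) c [ 576.2 -208.3] s [43.  33.1] ang 3.8 z 54.4 n 2172
(13, 115) c [ 651.3 -197.4] s [33.2 25.6] ang -83.0 z 54.4 n 952
(124, 234) c [562.1 -95.4] s [42.8 33.9] ang 17.1 z 54.4 n 1265
top
(371, 160) c [ 660.7 -196.6] s [41.  33.9] ang 7.0 z 54.6 n 244
(322, 166) c [649.8 -81.8] s [41.7 33.8] ang -10.2 z 54.8 n 255
(378, 196) c [ 576.8 -208.2] s [40.9 32.6] ang 4.1 z 54.9 n 247
(330, 203) c [563.5 -96.5] s [41.1 33.7] ang 17.3 z 54.8 n 241
(122, 185) c [626.9 396.3] s [72.  68.7] ang 10.2 z 30.5 n 663
t13.40 F [-0.1 -0.2  0.1] w0.0705 grasp [ 430.4 -123.4  186.7] yaw -87.96 | turn z units -1.85 shift units after turn [ 0.53 -5.41 -0.13]
rp [-1.7973e+02 -1.0000e-02]
```

View pics/w4.png

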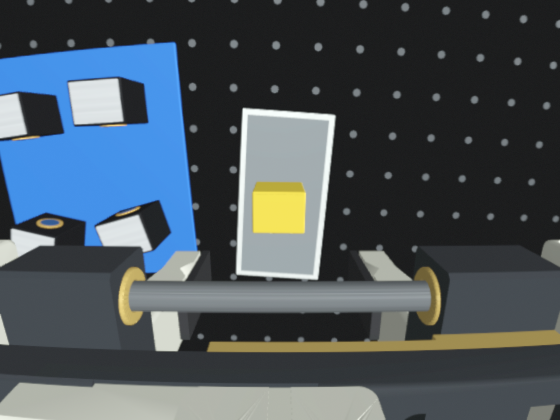

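carry_out(
  targets=[
    [[0, 0, -0.9, 0, 0, 0, 0.4], [0, 0, -0.98, 0, 0, 0, 0.4], [0, 0, 0, 0.1, -0.9, 0, 0.4], [0, 0, 0, 0.1, -0.9, 0, 0.4], [0, 0, 0, 0.1, -0.9, 0, 0.4], [0, 0, 0, 0.1, -0.9, 0, 0.4], [0, 0, 0, 0.1, -0.9, 0, 0.4], [0, 0, 0, 0, -0.88, 0, 0.4], [0, 0, 0, 0, 0, 1, 0.4], [0, 0, 0, 0, 0, 1, 0.4], [0, 0, 0, 0, 0, 1, 0.4], [0, 0, 0, 0, 0, 0.5, 0.4], [0, 0, 0, 0, 0, 0, 0.4]],
  ],
)

```text
t: 15.02
eef_pos: [0.5617, -0.0959, 0.255]
ee_rot: [3.139, 0.0, -1.273]
force: [0.1, 0.3, 0.5]
width: 0.0615
```

```bash
python3 - <<'E'
from h import *
im,d,P=cloud('wrist');cv2.imwrite('pics/w5.png',im[:,:,::-1])
plan(563,-96,40,-72.9)
E
```

```text
t15.07 F [ 0.1  0.3 -0.1] w0.0609 grasp [562.1 -95.9  96.6] yaw -72.94 | turn z units -0.01 shift units after turn [ 0.01 -0.03  2.26]
rp [ 1.7997e+02 -1.0000e-02]
```

View pics/w5.png

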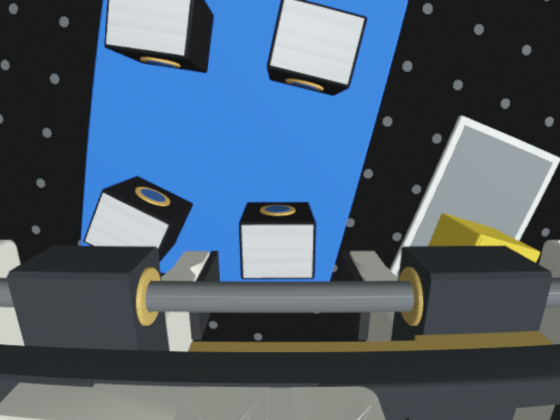

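carry_out(
  targets=[
    [[0, 0, 0, 0, 0, 0.8, 0.4], [0, 0, 0, 0, 0, 0.8, 0.4], [0, 0, 0, 0, 0, 0.65, 0.4], [0, 0, 0, 0, 0, 0, 0.4], [0, 0, 0, 0, 0, 0, -1], [0, 0, 0, 0, 0, 0, -1], [0, 0, 0, 0, 0, 0, -1], [0, 0, 0, 0, 0, 0, -1], [0, 0, 0, 0, 0, -0.5, -1], [0, 0, 0, 0, 0, -1, -1], [0, 0, 0, 0, 0, -1, -1], [0, 0, 0, 0, 0, -1, -1], [0, 0, 0, 0, 0, -1, -1], [0, 0, 0, 0, 0, -0.5, -1]],
  ],
  squeeze=20,
)

```text
t: 16.82
eef_pos: [0.5619, -0.0959, 0.3264]
ee_rot: [-3.14, -0.0, -1.273]
force: [0.1, 0.6, -2.1]
width: 0.0441
```

```bash
python3 - <<'E'
from h import *
im,d,P=cloud('wrist');cv2.imwrite('pics/w6.png',im[:,:,::-1])
plan(616.7,231.5,160,-85.8)
plan(616.7,231.5,87,-85.8)
E
```

```text
t16.88 F [0.2 0.4 0.2] w0.0441 grasp [562.2 -95.9 168.2] yaw -72.94 | turn z units 1.61 shift units after turn [-12.9   -3.13   0.33]
rp [-1.7982e+02 -4.0000e-02]
t16.88 F [0.2 0.4 0.2] w0.0441 grasp [562.2 -95.9 168.2] yaw -72.94 | turn z units 1.61 shift units after turn [-12.9   -3.13   3.25]
rp [-1.7982e+02 -4.0000e-02]
```

View pics/w6.png

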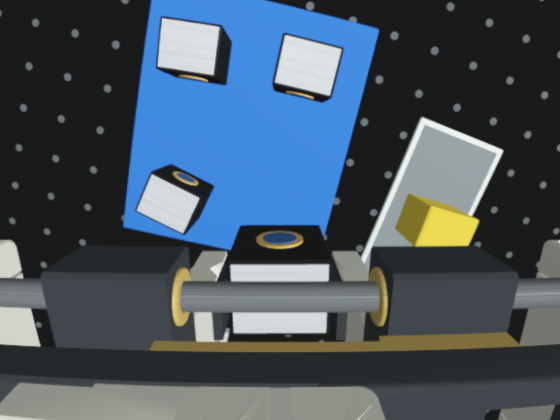

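carry_out(
  targets=[
    [[0, 0, 0.8, 0, 0, 0, -1], [0, 0, 0.81, 0, 0, 0, -1], [0, 0, 0, -0.5, -0.12, 0, -1], [0, 0, 0, -0.9, -0.22, 0, -1], [0, 0, 0, -0.9, -0.22, 0, -1], [0, 0, 0, -0.9, -0.22, 0, -1], [0, 0, 0, -0.9, -0.22, 0, -1], [0, 0, 0, -0.9, -0.22, 0, -1], [0, 0, 0, -0.9, -0.22, 0, -1], [0, 0, 0, -0.9, -0.22, 0, -1], [0, 0, 0, -0.9, -0.22, 0, -1], [0, 0, 0, -0.9, -0.22, 0, -1], [0, 0, 0, -0.9, -0.22, 0, -1], [0, 0, 0, -0.9, -0.22, 0, -1], [0, 0, 0, -0.9, -0.22, 0, -1], [0, 0, 0, -0.9, -0.22, 0, -1], [0, 0, 0, -0.7, -0.15, 0, -1], [0, 0, 0, 0, 0, 0.8, -1], [0, 0, 0, 0, 0, 0.8, -1], [0, 0, 0, 0, 0, 0, -1]],
  ],
)

```text
t: 19.38
eef_pos: [0.616, 0.2315, 0.283]
ee_rot: [3.138, -0.002, -1.498]
force: [0.4, 0.0, -1.4]
width: 0.044
```

```bash
python3 - <<'E'
from h import *
im,d,P=cloud('wrist');cv2.imwrite('pics/w7.png',im[:,:,::-1])
plan(617,231.5,87,-85.8)
E
```

```text
t19.43 F [ 0.3  0.8 -0.5] w0.0442 grasp [616.5 231.7 125. ] yaw -85.83 | turn z units -0.00 shift units after turn [ 0.01 -0.02  1.52]
rp [ 1.7993e+02 -5.0000e-02]
```

View pics/w7.png

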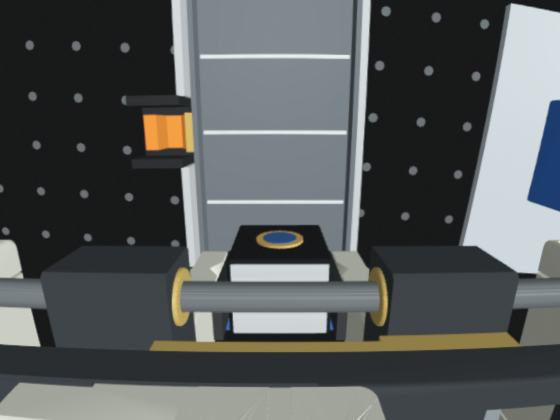

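carry_out(
  targets=[
    [[0, 0, 0, 0, -0.1, 0.6, -1], [0, 0, 0, 0, 0, 0.5, -1], [0, 0, 0, 0, 0, 0.25, -1], [0, 0, 0, 0, 0, 0.15, -1], [0, 0, 0, 0, 0, 0.05, -1], [0, 0, 0, 0, 0, 0, -1], [0, 0, 0, 0, 0, 0, -0.2], [0, 0, 0, 0, 0, 0, 0.3], [0, 0, 0, 0, 0, 0, 0.3], [0, 0, 0, 0, 0, 0, 0.3]],
  ],
)

```text
t: 20.68
eef_pos: [0.6191, 0.2317, 0.246]
ee_rot: [-3.141, 0.0, -1.498]
force: [-0.0, -0.6, 0.6]
width: 0.0569
```

carry_out(
  targets=[
    [[0, 0, 0, 0, 0, -0.5, 0.4], [0, 0, 0, 0, 0, -1, 0.4], [0, 0, 0, 0, 0, -1, 0.4], [0, 0, 0, 0, 0, -1, 0.4], [0, 0, 0, 0, 0, -1, 0.4]],
  ],
)

```text
t: 21.3
eef_pos: [0.619, 0.2316, 0.3603]
ee_rot: [-3.141, 0.0, -1.498]
force: [0.3, 0.3, -0.3]
width: 0.0615
```

```bash
python3 - <<'E'
from h import *
im,d,P=cloud('wrist');cv2.imwrite('pics/w8.png',im[:,:,::-1])
im,d,P=cloud('top');pr(mods(P,im));pr(mods(P,im,.1,.01))
cv2.imwrite('pics/t8.png',im[:,:,::-1])
plan(649.8,-81.8,185,-100.2)
E
```

```text
(371, 160) c [ 661.3 -196.6] s [41.2 33.8] ang 8.2 z 54.6 n 243
(322, 166) c [650.2 -81.8] s [41.9 33.7] ang -10.5 z 54.3 n 254
(378, 196) c [ 576.8 -208.2] s [41.4 33.6] ang 3.8 z 54.7 n 247
t21.40 F [ 0.  -0.3  0.1] w0.0612 grasp [619.8 231.9 203.7] yaw -85.80 | turn z units 1.80 shift units after turn [12.14 -3.4   0.75]
rp [-1.7967e+02  1.4000e-01]
```

View pics/w8.png

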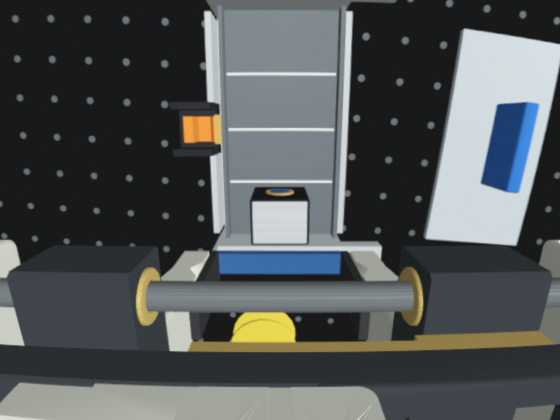

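carry_out(
  targets=[
    [[0, 0, 0.9, 0, 0, 0, 0.4], [0, 0, 0.9, 0, 0, 0, 0.4], [0, 0, 0, 0.93, -0.26, 0, 0.4], [0, 0, 0, 0.93, -0.26, 0, 0.4], [0, 0, 0, 0.93, -0.26, 0, 0.4], [0, 0, 0, 0.93, -0.26, 0, 0.4], [0, 0, 0, 0.93, -0.26, 0, 0.4], [0, 0, 0, 0.93, -0.26, 0, 0.4], [0, 0, 0, 0.93, -0.26, 0, 0.4], [0, 0, 0, 0.93, -0.26, 0, 0.4], [0, 0, 0, 0.93, -0.26, 0, 0.4], [0, 0, 0, 0.93, -0.26, 0, 0.4], [0, 0, 0, 0.93, -0.26, 0, 0.4], [0, 0, 0, 0.93, -0.26, 0, 0.4], [0, 0, 0, 0.93, -0.26, 0, 0.4], [0, 0, 0, 0, 0, 1, 0.4], [0, 0, 0, 0, 0, 1, 0.4], [0, 0, 0, 0, 0, 1, 0.4], [0, 0, 0, 0, 0, 1, 0.4], [0, 0, 0, 0, 0, 0, 0.4]],
  ],
)

```text
t: 23.9
eef_pos: [0.6476, -0.0817, 0.2563]
ee_rot: [3.138, -0.001, -1.75]
force: [1.0, -0.5, 0.8]
width: 0.0616
```

```bash
python3 - <<'E'
from h import *
im,d,P=cloud('wrist');cv2.imwrite('pics/w9.png',im[:,:,::-1]);pr(mods(P,im))
plan(649,-81,40,-100)
E
```

```text
(212, 45) c [ 659.5 -196.4] s [41.  33.4] ang 8.0 z 54.5 n 5469
(276, 252) c [648.1 -81.4] s [40.8 32.9] ang -10.1 z 54.6 n 3697
t23.95 F [0.9 0.1 0.8] w0.0616 grasp [648.3 -81.5  98.7] yaw -100.24 | turn z units -0.03 shift units after turn [-0.03 -0.02  2.35]
rp [ 1.7991e+02 -4.0000e-02]
```

View pics/w9.png

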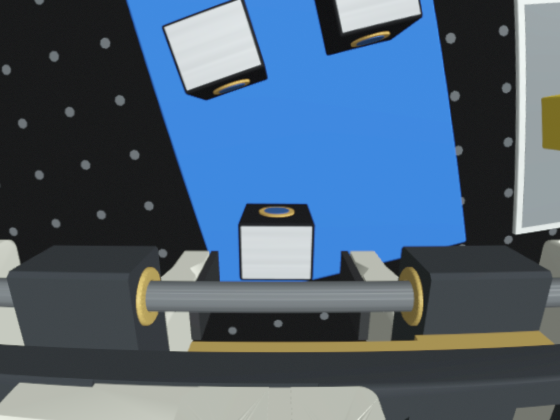

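Aligned. Grasp and lift.

carry_out(
  targets=[
    [[0, 0, 0, 0, 0, 0.8, 0.4], [0, 0, 0, 0, 0, 0.8, 0.4], [0, 0, 0, 0, 0, 0.75, 0.4], [0, 0, 0, 0, 0, 0, 0.4], [0, 0, 0, 0, 0, 0, -1], [0, 0, 0, 0, 0, 0, -1], [0, 0, 0, 0, 0, 0, -1], [0, 0, 0, 0, 0, 0, -1], [0, 0, 0, 0, 0, -0.5, -1], [0, 0, 0, 0, 0, -1, -1], [0, 0, 0, 0, 0, -1, -1], [0, 0, 0, 0, 0, -1, -1], [0, 0, 0, 0, 0, -1, -1], [0, 0, 0, 0, 0, -0.6, -1], [0, 0, 0, 0, 0, 0, -1]],
  ],
)

```text
t: 25.82
eef_pos: [0.6486, -0.0808, 0.3283]
ee_rot: [-3.14, 0.001, -1.749]
force: [0.5, 0.8, -2.6]
width: 0.0438
```

```bash
python3 - <<'E'
from h import *
plan(621.5,187.6,160,-85.8)
im,d,P=cloud('wrist');cv2.imwrite('pics/w10.png',im[:,:,::-1])
E
```

```text
t25.82 F [ 0.5  0.8 -2.6] w0.0438 grasp [648.6 -80.8 169. ] yaw -100.23 | turn z units -1.80 shift units after turn [-10.79   0.3    0.36]
rp [-1.7989e+02  4.0000e-02]
```

View pics/w10.png

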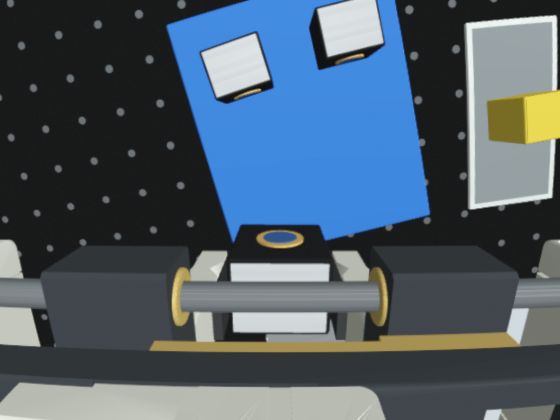

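carry_out(
  targets=[
    [[0, 0, -0.9, 0, 0, 0, -1], [0, 0, -0.9, 0, 0, 0, -1], [0, 0, 0, -0.5, 0, 0, -1], [0, 0, 0, -0.9, 0.03, 0, -1], [0, 0, 0, -0.9, 0.03, 0, -1], [0, 0, 0, -0.9, 0.03, 0, -1], [0, 0, 0, -0.9, 0.03, 0, -1], [0, 0, 0, -0.9, 0.03, 0, -1], [0, 0, 0, -0.9, 0.03, 0, -1], [0, 0, 0, -0.9, 0.03, 0, -1], [0, 0, 0, -0.9, 0.03, 0, -1], [0, 0, 0, -0.9, 0.03, 0, -1], [0, 0, 0, -0.9, 0.03, 0, -1], [0, 0, 0, -0.9, 0, 0, -1], [0, 0, 0, -0.39, 0, 0, -1], [0, 0, 0, 0, 0, 0.8, -1], [0, 0, 0, 0, 0, 0.8, -1], [0, 0, 0, 0, 0, 0, -1]],
  ],
)

```text
t: 28.12
eef_pos: [0.6209, 0.1874, 0.2855]
ee_rot: [3.138, -0.002, -1.498]
force: [0.4, -0.0, -2.1]
width: 0.044
```

```bash
python3 - <<'E'
from h import *
plan(621.5,187.6,86,-85.8)
im,d,P=cloud('wrist');cv2.imwrite('pics/w11.png',im[:,:,::-1])
E
```

```text
t28.12 F [ 0.4 -0.  -2.1] w0.0440 grasp [620.9 187.4 126.2] yaw -85.85 | turn z units -0.01 shift units after turn [-0.01 -0.03  1.61]
rp [ 1.7982e+02 -9.0000e-02]
```

View pics/w11.png

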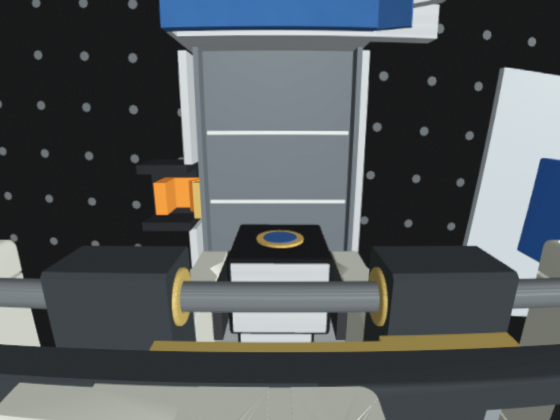

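carry_out(
  targets=[
    [[0, 0, 0, 0, -0.03, 0.6, -1], [0, 0, 0, 0, 0, 0.5, -1], [0, 0, 0, 0, 0, 0.3, -1], [0, 0, 0, 0, 0, 0.15, -1], [0, 0, 0, 0, 0, 0.08, -1], [0, 0, 0, 0, 0, 0, -1], [0, 0, 0, 0, 0, 0, -0.2], [0, 0, 0, 0, 0, 0, 0.3], [0, 0, 0, 0, 0, 0, 0.3], [0, 0, 0, 0, 0, 0, 0.3], [0, 0, 0, 0, 0, -0.5, 0.4], [0, 0, 0, 0, 0, -1, 0.4], [0, 0, 0, 0, 0, -1, 0.4], [0, 0, 0, 0, 0, -1, 0.4], [0, 0, 0, 0, 0, -1, 0.4]],
  ],
)

```text
t: 30.05
eef_pos: [0.6221, 0.1877, 0.3609]
ee_rot: [-3.141, 0.0, -1.498]
force: [-0.3, 0.7, 0.4]
width: 0.0612
```

```bash
python3 - <<'E'
from h import *
im,d,P=cloud('wrist');cv2.imwrite('pics/w12.png',im[:,:,::-1])
im,d,P=cloud('top');pr(mods(P,im));pr(mods(P,im,.1,.01))
plan(660,-196.5,185,-82)
E
```

```text
(371, 160) c [ 661.3 -196.6] s [41.3 33.6] ang 7.6 z 54.5 n 244
(378, 196) c [ 576.9 -208.2] s [40.5 33.9] ang 2.8 z 54.6 n 248
t30.15 F [ 0.4 -0.5 -0.2] w0.0616 grasp [622.9 188.  204.1] yaw -85.80 | turn z units -0.48 shift units after turn [15.44  0.67  0.77]
rp [-1.7966e+02  1.2000e-01]
```

View pics/w12.png

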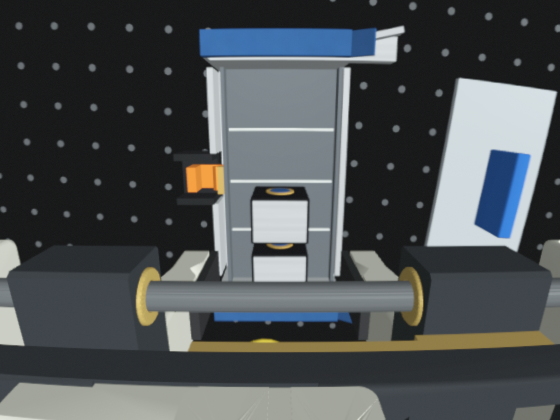

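carry_out(
  targets=[
    [[0, 0, -0.47, 0, 0, 0, 0.35], [0, 0, 0, 0.96, 0.04, 0, 0.35], [0, 0, 0, 0.96, 0.04, 0, 0.35], [0, 0, 0, 0.96, 0.04, 0, 0.35], [0, 0, 0, 0.96, 0.04, 0, 0.35], [0, 0, 0, 0.96, 0.04, 0, 0.35], [0, 0, 0, 0.96, 0.04, 0, 0.35], [0, 0, 0, 0.96, 0.04, 0, 0.35], [0, 0, 0, 0.96, 0.04, 0, 0.35], [0, 0, 0, 0.96, 0.04, 0, 0.35], [0, 0, 0, 0.96, 0.04, 0, 0.35], [0, 0, 0, 0.96, 0.04, 0, 0.35], [0, 0, 0, 0.96, 0.04, 0, 0.35], [0, 0, 0, 0.96, 0.04, 0, 0.35], [0, 0, 0, 0.96, 0.04, 0, 0.35], [0, 0, 0, 0.96, 0.04, 0, 0.35], [0, 0, 0, 1, 0.05, 1, 0.35], [0, 0, 0, 0, 0, 1, 0.35], [0, 0, 0, 0, 0, 1, 0.35], [0, 0, 0, 0, 0, 1, 0.35]],
  ],
)

```text
t: 32.65
eef_pos: [0.659, -0.197, 0.258]
ee_rot: [3.142, -0.0, -1.433]
force: [0.7, 0.4, 0.3]
width: 0.0592
```

```bash
python3 - <<'E'
from h import *
im,d,P=cloud('wrist');cv2.imwrite('pics/w13.png',im[:,:,::-1]);pr(mods(P,im))
plan(660,-196.5,40,-82.2)
E
```

```text
(421, 248) c [ 575.6 -208.2] s [41.5 33.7] ang 3.6 z 54.6 n 1821
(278, 251) c [ 659.3 -196.6] s [41.  33.5] ang 7.2 z 54.6 n 3686
t32.70 F [-1.9  0.4 -4.1] w0.0592 grasp [ 657.8 -196.7   94.9] yaw -82.15 | turn z units 0.01 shift units after turn [ 0.   -0.09  2.19]
rp [1.7973e+02 1.0000e-01]
```

View pics/w13.png

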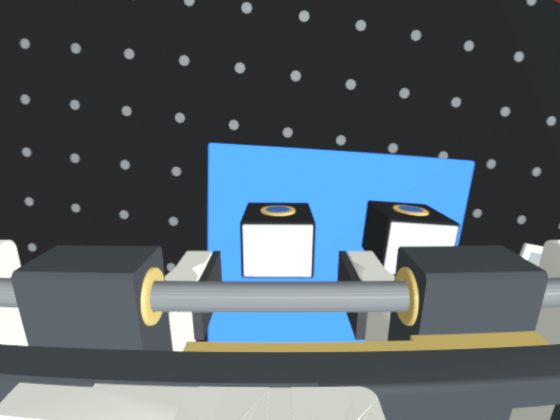

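carry_out(
  targets=[
    [[0, 0, 0, 0, 0, 0.8, 0.35], [0, 0, 0, 0, 0, 0.8, 0.35], [0, 0, 0, 0, 0, 0.6, 0.35], [0, 0, 0, 0, 0, 0, 0.35], [0, 0, 0, 0, 0, 0, -1], [0, 0, 0, 0, 0, 0, -1], [0, 0, 0, 0, 0, 0, -1], [0, 0, 0, 0, 0, 0, -1]],
  ],
)

```text
t: 33.7
eef_pos: [0.6595, -0.1958, 0.2049]
ee_rot: [-3.14, -0.001, -1.432]
force: [-0.5, 0.6, 4.5]
width: 0.044
```

```bash
python3 - <<'E'
from h import *
plan(660,-196.5,40,-82.2)
E
```

```text
t33.70 F [-0.5  0.6  4.5] w0.0440 grasp [ 659.5 -195.8   45.6] yaw -82.05 | turn z units 0.02 shift units after turn [ 0.03 -0.01  0.23]
rp [-1.7991e+02 -3.0000e-02]
```

carry_out(
  targets=[
    [[0, 0, 0, 0, 0, -0.5, -1], [0, 0, 0, 0, 0, -1, -1], [0, 0, 0, 0, 0, -1, -1], [0, 0, 0, 0, 0, -1, -1], [0, 0, 0, 0, 0, -1, -1], [0, 0, 0, 0, 0, -0.6, -1], [0, 0, 0, 0, 0, 0, -1]],
  ],
)

```text
t: 34.58
eef_pos: [0.6593, -0.1958, 0.3326]
ee_rot: [-3.14, -0.0, -1.432]
force: [0.4, -0.1, -2.2]
width: 0.0439
```

```bash
python3 - <<'E'
from h import *
plan(624.7,143.8,160,-85.8)
im,d,P=cloud('wrist');cv2.imwrite('pics/w14.png',im[:,:,::-1])
E
```

```text
t34.58 F [ 0.4 -0.1 -2.2] w0.0439 grasp [ 659.3 -195.8  173.3] yaw -82.07 | turn z units 0.47 shift units after turn [-13.65   0.38   0.53]
rp [-1.7989e+02 -1.0000e-02]
```

View pics/w14.png

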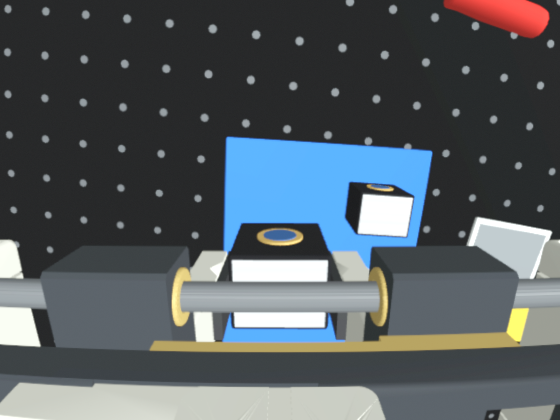

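carry_out(
  targets=[
    [[0, 0, 0.47, 0, 0, 0, -1], [0, 0, 0, -0.5, 0, 0, -1], [0, 0, 0, -0.9, 0.03, 0, -1], [0, 0, 0, -0.9, 0.03, 0, -1], [0, 0, 0, -0.9, 0.03, 0, -1], [0, 0, 0, -0.9, 0.03, 0, -1], [0, 0, 0, -0.9, 0.03, 0, -1], [0, 0, 0, -0.9, 0.03, 0, -1], [0, 0, 0, -0.9, 0.03, 0, -1], [0, 0, 0, -0.9, 0.03, 0, -1], [0, 0, 0, -0.9, 0.03, 0, -1], [0, 0, 0, -0.9, 0.03, 0, -1], [0, 0, 0, -0.9, 0.03, 0, -1], [0, 0, 0, -0.9, 0.03, 0, -1], [0, 0, 0, -0.9, 0.02, 0, -1], [0, 0, 0, -0.9, 0, 0, -1], [0, 0, 0, -0.55, 0, 0, -1], [0, 0, 0, 0, 0, 0.8, -1], [0, 0, 0, 0, 0, 0.8, -1], [0, 0, 0, 0, 0, 0, -1]],
  ],
)

```text
t: 37.12
eef_pos: [0.6243, 0.1438, 0.2898]
ee_rot: [3.138, -0.001, -1.498]
force: [-0.6, -0.3, -1.7]
width: 0.0441
```

```bash
python3 - <<'E'
from h import *
plan(624.7,143.8,91,-85.8)
im,d,P=cloud('wrist');cv2.imwrite('pics/w15.png',im[:,:,::-1])
E
```

```text
t37.12 F [-0.6 -0.3 -1.7] w0.0441 grasp [624.3 143.8 130.5] yaw -85.85 | turn z units -0.01 shift units after turn [ 0.   -0.01  1.58]
rp [ 1.7982e+02 -7.0000e-02]
```

View pics/w15.png

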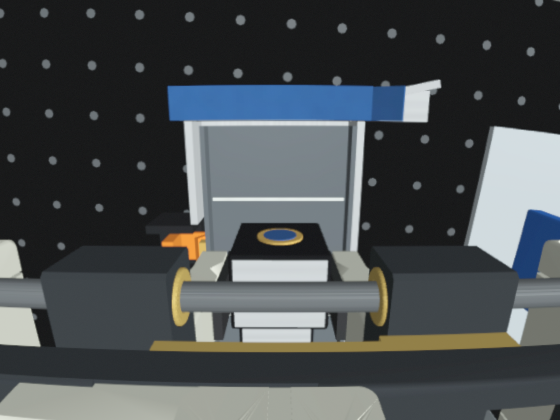

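carry_out(
  targets=[
    [[0, 0, 0, 0, 0, 0.6, -1], [0, 0, 0, 0, 0, 0.5, -1], [0, 0, 0, 0, 0, 0.3, -1], [0, 0, 0, 0, 0, 0.15, -1], [0, 0, 0, 0, 0, 0.08, -1], [0, 0, 0, 0, 0, 0, -1], [0, 0, 0, 0, 0, 0, -0.2], [0, 0, 0, 0, 0, 0, 0.3], [0, 0, 0, 0, 0, 0, 0.3], [0, 0, 0, 0, 0, 0, 0.3], [0, 0, 0, 0, 0, -0.5, 0.4], [0, 0, 0, 0, 0, -1, 0.4], [0, 0, 0, 0, 0, -1, 0.4], [0, 0, 0, 0, 0, -1, 0.4], [0, 0, 0, 0, 0, -1, 0.4]],
  ],
)

```text
t: 39.05
eef_pos: [0.6248, 0.1437, 0.3652]
ee_rot: [-3.141, 0.0, -1.498]
force: [0.6, 0.6, 0.3]
width: 0.0613
```

```bash
python3 - <<'E'
from h import *
im,d,P=cloud('wrist');cv2.imwrite('pics/w16.png',im[:,:,::-1])
im,d,P=cloud('top');pr(mods(P,im))
plan(576,-208,185,-86.5)
E
```

```text
(378, 196) c [ 576.9 -208.2] s [40.6 33.6] ang 1.6 z 54.6 n 248
t39.15 F [-0.3 -0.   0.3] w0.0611 grasp [625.6 144.  208.4] yaw -85.80 | turn z units 0.09 shift units after turn [13.93  2.84  0.93]
rp [-1.7965e+02  1.0000e-01]
```

View pics/w16.png

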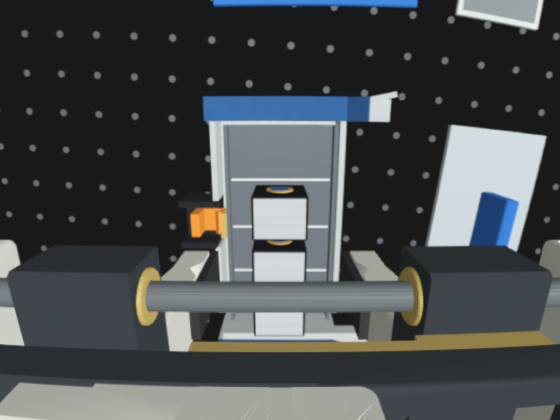

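Three standing well. Last module.

carry_out(
  targets=[
    [[0, 0, 0.09, 0.5, 0.1, 0, 0.4], [0, 0, 0, 0.96, 0.2, 0, 0.4], [0, 0, 0, 0.96, 0.2, 0, 0.4], [0, 0, 0, 0.96, 0.2, 0, 0.4], [0, 0, 0, 0.96, 0.2, 0, 0.4], [0, 0, 0, 0.96, 0.2, 0, 0.4], [0, 0, 0, 0.96, 0.2, 0, 0.4], [0, 0, 0, 0.96, 0.2, 0, 0.4], [0, 0, 0, 0.96, 0.2, 0, 0.4], [0, 0, 0, 0.96, 0.2, 0, 0.4], [0, 0, 0, 0.96, 0.2, 0, 0.4], [0, 0, 0, 0.96, 0.2, 0, 0.4], [0, 0, 0, 0.96, 0.2, 0, 0.4], [0, 0, 0, 0.96, 0.2, 0, 0.4], [0, 0, 0, 0.96, 0.14, 0, 0.4], [0, 0, 0, 0, 0, 1, 0.4], [0, 0, 0, 0, 0, 1, 0.4], [0, 0, 0, 0, 0, 1, 0.4], [0, 0, 0, 0, 0, 1, 0.4], [0, 0, 0, 0, 0, 0.3, 0.4]],
  ],
)

```text
t: 41.65
eef_pos: [0.5742, -0.209, 0.2541]
ee_rot: [3.139, 0.0, -1.511]
force: [1.0, -0.4, -0.2]
width: 0.0615
```

```bash
python3 - <<'E'
from h import *
im,d,P=cloud('wrist');cv2.imwrite('pics/w17.png',im[:,:,::-1]);pr(mods(P,im))
plan(576,-208,40,-86.5)
E
```

```text
(274, 253) c [ 575.4 -208. ] s [41.3 33.9] ang 3.8 z 54.6 n 3851
t41.70 F [-0.3  0.1 -2. ] w0.0613 grasp [ 574.4 -208.9   94.8] yaw -86.58 | turn z units -0.01 shift units after turn [-0.03 -0.06  2.19]
rp [1.7986e+02 2.0000e-02]
```

View pics/w17.png

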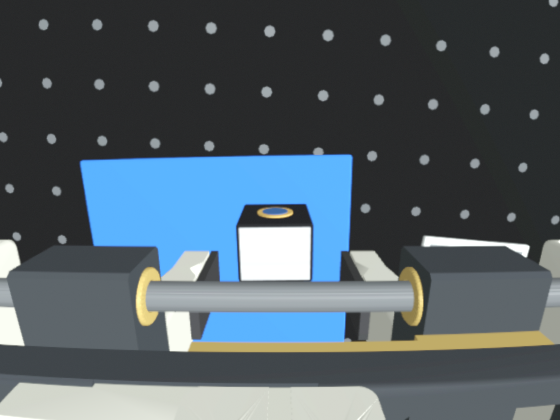

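carry_out(
  targets=[
    [[0, 0, 0, -0.03, -0.06, 0.8, 0.4], [0, 0, 0, 0, 0, 0.8, 0.4], [0, 0, 0, 0, 0, 0.62, 0.4], [0, 0, 0, 0, 0, 0, 0.4], [0, 0, 0, 0, 0, 0, -1], [0, 0, 0, 0, 0, 0, -1], [0, 0, 0, 0, 0, 0, -1], [0, 0, 0, 0, 0, 0, -1]],
  ],
)

```text
t: 42.7
eef_pos: [0.5768, -0.2075, 0.201]
ee_rot: [-3.141, -0.0, -1.51]
force: [-0.8, 0.7, 5.0]
width: 0.044
```

```bash
python3 - <<'E'
from h import *
plan(576,-208,40,-86.5)
E
```

```text
t42.70 F [-0.8  0.7  5. ] w0.0440 grasp [ 576.8 -207.5   41.7] yaw -86.54 | turn z units -0.00 shift units after turn [0.02 0.03 0.07]
rp [-1.7994e+02 -2.0000e-02]
```

carry_out(
  targets=[
    [[0, 0, 0, 0, 0, -0.5, -1], [0, 0, 0, 0, 0, -1, -1], [0, 0, 0, 0, 0, -1, -1], [0, 0, 0, 0, 0, -1, -1], [0, 0, 0, 0, 0, -1, -1], [0, 0, 0, 0, 0, -0.6, -1], [0, 0, 0, 0, 0, 0, -1]],
  ],
)

```text
t: 43.58
eef_pos: [0.5767, -0.2075, 0.3288]
ee_rot: [-3.139, -0.0, -1.511]
force: [-0.0, -0.6, -1.9]
width: 0.044
```

```bash
python3 - <<'E'
from h import *
plan(627.9,99.9,160,-85.8)
im,d,P=cloud('wrist');cv2.imwrite('pics/w18.png',im[:,:,::-1])
E
```

```text
t43.58 F [-0.  -0.6 -1.9] w0.0440 grasp [ 576.7 -207.5  169.5] yaw -86.55 | turn z units -0.09 shift units after turn [-12.11  -2.94   0.38]
rp [-1.7988e+02 -1.0000e-02]
```

View pics/w18.png

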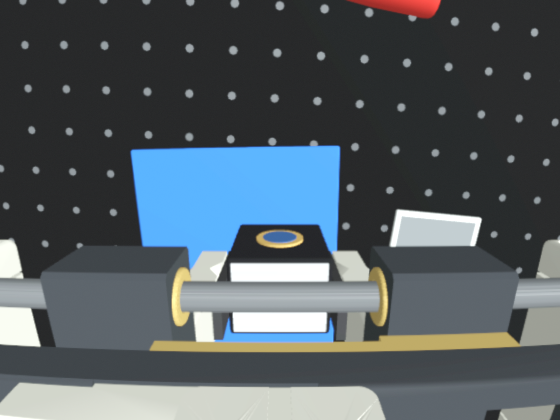

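carry_out(
  targets=[
    [[0, 0, -0.09, -0.4, -0.1, 0, -1], [0, 0, 0, -0.9, -0.22, 0, -1], [0, 0, 0, -0.9, -0.22, 0, -1], [0, 0, 0, -0.9, -0.22, 0, -1], [0, 0, 0, -0.9, -0.22, 0, -1], [0, 0, 0, -0.9, -0.22, 0, -1], [0, 0, 0, -0.9, -0.22, 0, -1], [0, 0, 0, -0.9, -0.22, 0, -1], [0, 0, 0, -0.9, -0.22, 0, -1], [0, 0, 0, -0.9, -0.22, 0, -1], [0, 0, 0, -0.9, -0.22, 0, -1], [0, 0, 0, -0.9, -0.22, 0, -1], [0, 0, 0, -0.9, -0.22, 0, -1], [0, 0, 0, -0.9, -0.2, 0, -1], [0, 0, 0, 0, 0, 0.8, -1], [0, 0, 0, 0, 0, 0.8, -1], [0, 0, 0, 0, 0, 0, -1]],
  ],
)

```text
t: 45.75
eef_pos: [0.628, 0.1002, 0.2867]
ee_rot: [3.14, -0.001, -1.498]
force: [0.4, 0.2, -0.2]
width: 0.0438
```

```bash
python3 - <<'E'
from h import *
plan(627.9,99.9,84,-85.8)
im,d,P=cloud('wrist');cv2.imwrite('pics/w19.png',im[:,:,::-1])
E
```

```text
t45.75 F [ 0.4  0.2 -0.2] w0.0438 grasp [628.  100.2 127.4] yaw -85.82 | turn z units -0.00 shift units after turn [0.01 0.   1.74]
rp [ 1.799e+02 -4.000e-02]
```

View pics/w19.png

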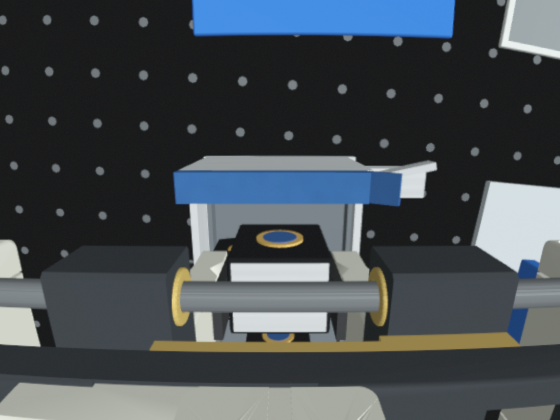

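carry_out(
  targets=[
    [[0, 0, 0, 0, 0, 0.6, -1], [0, 0, 0, 0, 0, 0.5, -1], [0, 0, 0, 0, 0, 0.3, -1], [0, 0, 0, 0, 0, 0.18, -1], [0, 0, 0, 0, 0, 0.1, -1], [0, 0, 0, 0, 0, 0, -1], [0, 0, 0, 0, 0, 0, -0.2], [0, 0, 0, 0, 0, 0, 0.3], [0, 0, 0, 0, 0, 0, 0.3], [0, 0, 0, 0, 0, 0, 0.3], [0, 0, 0, 0, 0, -0.5, 0.4], [0, 0, 0, 0, 0, -1, 0.4], [0, 0, 0, 0, 0, -1, 0.4], [0, 0, 0, 0, 0, -1, 0.4], [0, 0, 0, 0, 0, -1, 0.4]],
  ],
)

```text
t: 47.68
eef_pos: [0.6281, 0.0997, 0.3599]
ee_rot: [-3.141, 0.0, -1.498]
force: [-0.2, -0.8, 0.2]
width: 0.0615
```

```bash
python3 - <<'E'
from h import *
im,d,P=cloud('wrist');cv2.imwrite('pics/w20.png',im[:,:,::-1]);pr(mods(P,im,.095,.02))
im,d,P=cloud('scene');cv2.imwrite('pics/s20.png',im[:,:,::-1])
m=mods(P,im,.095,.02);pr(m)
plan(624.7,143.8,140,-85.8)
E
```

```text
t47.77 F [-0.  -0.3  0.3] w0.0614 grasp [629.   99.8 203. ] yaw -85.81 | turn z units -0.00 shift units after turn [-1.77  0.04  2.52]
rp [-1.7966e+02  8.0000e-02]
```

View pics/w20.png

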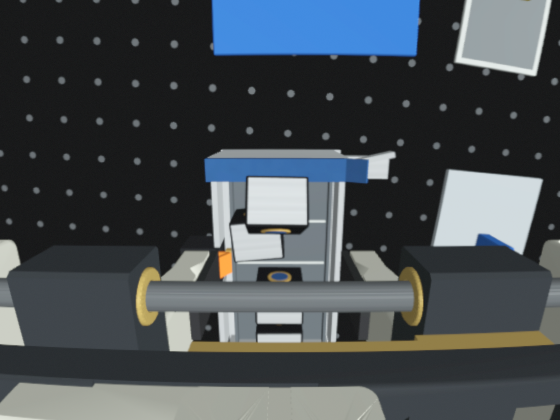

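View pics/s20.png

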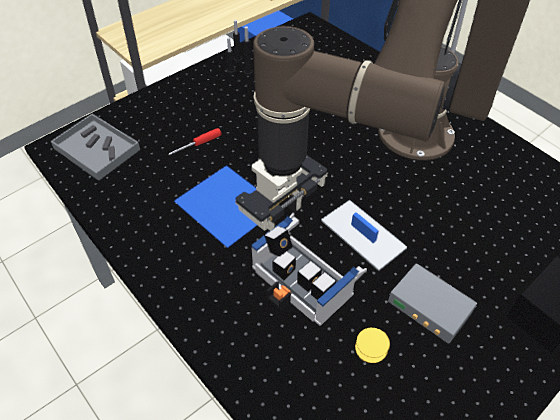

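```bash
python3 - <<'E'
from h import *
im=cv2.imread('pics/s20.png')[200:330,235:375];cv2.imwrite('pics/s20c.png',cv2.resize(im,None,fx=4,fy=4,interpolation=cv2.INTER_CUBIC))
im=cv2.imread('pics/w20.png')[140:350,190:370];cv2.imwrite('pics/w20c.png',cv2.resize(im,None,fx=2.8,fy=2.8,interpolation=cv2.INTER_CUBIC))
im,d,P=cloud('wrist')
for (r,c) in((182,252),(182,305),(221,252),(221,305),(225,235),(232,262),(240,275),(258,238),(255,280),(318,265),(318,297)): print((c,r),np.round(P[r,c]*1000,1))
E
```

```text
(252, 182) [650.7  69.7 111.2]
(305, 182) [613.8  67.4 108.6]
(252, 221) [648.5  94.6 122.2]
(305, 221) [612.1  92.8 119.1]
(235, 225) [666.  114.4  71.8]
(262, 232) [642.7 116.1  80. ]
(275, 240) [631.5 125.5  70.8]
(238, 258) [662.4 144.3  71.2]
(280, 255) [626.2 139.2  70.2]
(265, 318) [635.4 201.9  71.5]
(297, 318) [606.  199.9  71.1]
```

View pics/s20c.png

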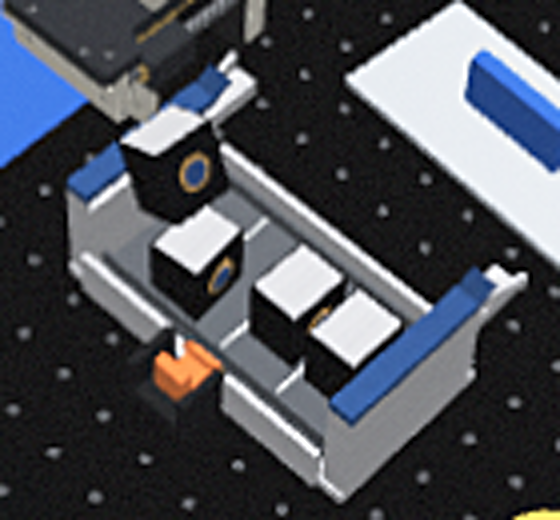

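View pics/w20c.png

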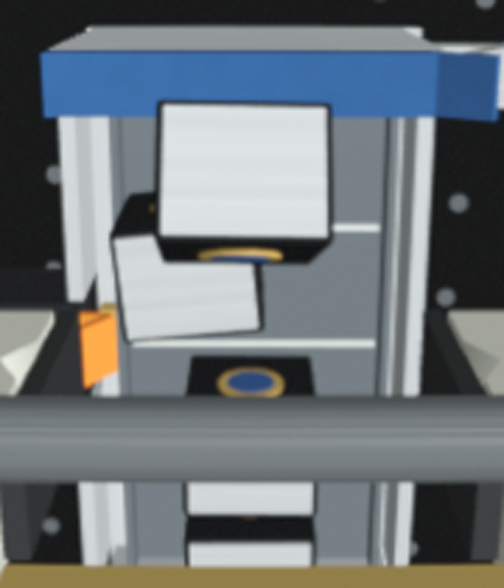

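```bash
python3 - <<'E'
from h import *
im,d,P=cloud('wrist')
q=P[180:223,250:306].reshape(-1,3)*1000
c=q.mean(0);u,s,v=np.linalg.svd(q-c,full_matrices=False);n=v[2]*np.sign(v[2][2]);print('top c',c,'n',n,'tilt',np.degrees(np.arccos(n[2])), 'res',s[2]/len(q)**.5)
hsv=cv2.cvtColor(im,cv2.COLOR_RGB2HSV)
m=(P[...,2]>.1)&(P[...,2]<.13)&(hsv[...,1]<60)&(hsv[...,2]>150);m[:160]=0;m[240:]=0;m[:,:220]=0;m[:,330:]=0
pr(rects(m,P))
q=P[m]*1000;print(q.min(0),q.max(0))
b=c-50*n;print('bottom',b,'grasp15',c-15*n)
print('deck',np.median(P[200:240,312:322].reshape(-1,3),0),np.median(P[238:258,295:318].reshape(-1,3),0))
m=(P[...,2]>.06)&(P[...,2]<.082)&(hsv[...,1]<60)&(hsv[...,2]>150);m[:160]=0;m[265:]=0;m[:,:220]=0;m[:,330:]=0
pr(rects(m,P))
E
```

```text
top c [631.04099587  80.16919078 115.77448933] n [-0.06181876  0.98927839  0.13231292] tilt 82.39673244794938 res 8.422053023573598
(278, 199) c [630.7  79.2] s [40.2 29.7] ang 3.1 z 114.4 n 2683
[607.73630459  63.63596424 104.88776704] [651.1393104   94.98226677 123.42632416]
bottom [634.13193372  30.70527128 109.1588434 ] grasp15 [631.96827722  65.33001493 113.78979555]
deck [0.59040904 0.11810553 0.02079712] [0.59797607 0.14841116 0.0207683 ]
(258, 242) c [644.8 126.4] s [40.3 34.6] ang 10.5 z 71.2 n 1340
```

```bash
python3 - <<'E'
from h import *
im,d,P=cloud('wrist')
hsv=cv2.cvtColor(im,cv2.COLOR_RGB2HSV)
m=(P[...,2]>.1)&(P[...,2]<.13)&(hsv[...,1]<60)&(hsv[...,2]>150);m[:160]=0;m[240:]=0;m[:,:220]=0;m[:,330:]=0
m=cv2.erode(m.astype(np.uint8),np.ones((5,5)))>0
q=P[m]*1000
A=np.c_[q[:,0],q[:,1],np.ones(len(q))];k,*_=np.linalg.lstsq(A,q[:,2],rcond=None);print(k)
n=np.array([-k[0],-k[1],1]);n/=np.linalg.norm(n);print(n,np.degrees(np.arcsin(-n[1])),np.degrees(np.arcsin(n[0])))
c=q.mean(0);print(c,'bottom',c-50*n,'g15',c-15*n, 'g17',c-17*n)
s=arm.get_state();print(s['t'],s['eef_pos'],s['ee_rot'])
E
```

```text
[2.59200429e-02 4.61702676e-01 6.13330116e+01]
[-0.02352636 -0.41906506  0.90765136] 24.77557490949101 -1.3480856344753767
[630.40697703  79.82263812 114.52751311] bottom [631.58329513 100.77589114  69.14494527] g15 [630.75987246  86.10861402 100.91274276] g17 [630.80692518  86.94674414  99.09744005]
47.925 [0.62787727 0.09954572 0.35823165] [-3.14147564e+00  3.95571771e-04 -1.49826206e+00]
```

carry_out(
  targets=[
    [[0, -0.8, 0, 0, 0, 0, 0.4], [0, -0.8, 0, 0, 0, 0, 0.4], [0, -0.8, 0, 0, 0, 0, 0.4], [0, -0.7, 0, 0, 0, 0, 0.4], [0, 0, 0, 0.8, 0, 0, 0.4], [0, 0, 0, 0.8, 0, 0, 0.4], [0, 0, 0, 0.8, 0, 0, 0.4], [0, 0, 0, 0.8, 0, 0, 0.4], [0, 0, 0, 0.8, 0, 0, 0.4], [0, 0, 0, 0.81, -0.08, 0, 0.4], [0, 0, 0, 0, 0, 0, 0.4]],
  ],
)

```text
t: 49.3
eef_pos: [0.638, -0.0109, 0.3065]
ee_rot: [3.14, 0.433, -1.501]
force: [-0.3, 0.2, 0.3]
width: 0.0613
```

```bash
cat >> h.py <<'E'
from scipy.spatial.transform import Rotation as Ro
def plan2(g,back=0):
    s=arm.get_state();R=Ro.from_euler('xyz',s['ee_rot']).as_matrix();p=s['eef_pos']*1000
    gp=p+R[:,2]*159.3
    print('t',s['t'],'F',np.round(s['force'],1),'w',round(s['width'],4),'grasp now',np.round(gp,1),'z axis',np.round(R[:,2],3),'shift',np.round(R.T@(np.array(g)-back*R[:,2]-gp)/25,2))
E
python3 - <<'E'
from h import *
plan2([630.8,86.1,100.9])
im,d,P=cloud('wrist');cv2.imwrite('pics/w21.png',im[:,:,::-1])
E
```

```text
t 49.3 F [-0.3  0.2  0.3] w 0.0613 grasp now [633.1  55.7 161.8] z axis [-0.031  0.418 -0.908] shift [-0.08  0.    2.72]
```

View pics/w21.png

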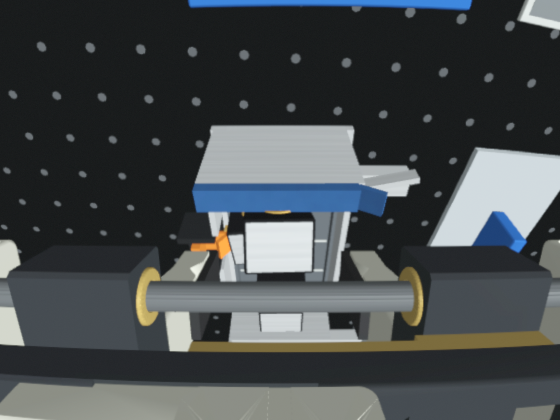

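carry_out(
  targets=[
    [[0, 0, 0, -0.08, 0, 0.7, 0.4], [0, 0, 0, 0, 0, 0.8, 0.4], [0, 0, 0, 0, 0, 0.7, 0.4], [0, 0, 0, 0, 0, 0.5, 0.4], [0, 0, 0, 0, 0, 0, 0.4], [0, 0, 0, 0, 0, 0, -1], [0, 0, 0, 0, 0, 0, -1], [0, 0, 0, 0, 0, 0, -1], [0, 0, 0, 0, 0, 0, -1], [0, 0, 0, 0, 0, 0, -1]],
  ],
)

```text
t: 50.6
eef_pos: [0.6359, 0.0207, 0.2478]
ee_rot: [-3.141, 0.433, -1.498]
force: [0.5, -0.7, 3.2]
width: 0.045
```

```bash
python3 - <<'E'
from h import *
plan2([630.8,86.1,100.9])
im,d,P=cloud('wrist');cv2.imwrite('pics/w22.png',im[:,:,::-1])
E
```

```text
t 50.6 F [ 0.5 -0.7  3.2] w 0.045 grasp now [631.2  87.3 103.1] z axis [-0.03   0.418 -0.908] shift [0.08 0.02 0.06]
```

View pics/w22.png

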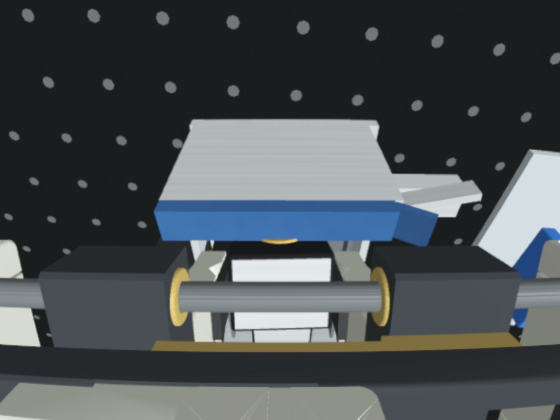

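carry_out(
  targets=[
    [[0, 0, 0, -0.2, 0, -0.4, -1], [0, 0, 0, -0.4, 0, -0.85, -1], [0, 0, 0, -0.4, 0, -0.85, -1], [0, 0, 0, -0.4, 0, -0.85, -1], [0, 0, 0, -0.4, 0, -0.85, -1], [0, 0.8, 0, 0, 0, 0, -1], [0, 0.8, 0, 0, 0, 0, -1], [0, 0.8, 0, 0, 0, 0, -1], [0, 0.7, 0, 0, 0, 0, -1], [0, 0, 0, 0, 0, 0, -1]],
  ],
)

```text
t: 51.9
eef_pos: [0.6352, 0.0227, 0.3534]
ee_rot: [-3.141, 0.0, -1.497]
force: [0.3, -1.3, -1.8]
width: 0.0448
```

```bash
python3 - <<'E'
from h import *
plan2([630,-160,60])
im,d,P=cloud('wrist');cv2.imwrite('pics/w23.png',im[:,:,::-1])
im,d=arm.grab_frame('scene');im=im[180:340,235:395,::-1];cv2.imwrite('pics/s23.png',cv2.resize(im,None,fx=3.7,fy=3.7,interpolation=cv2.INTER_CUBIC))
E
```

```text
t 51.9 F [ 0.3 -1.3 -1.8] w 0.0448 grasp now [635.3  22.7 194.1] z axis [ 0.  0. -1.] shift [7.27 0.75 5.37]
```

View pics/w23.png

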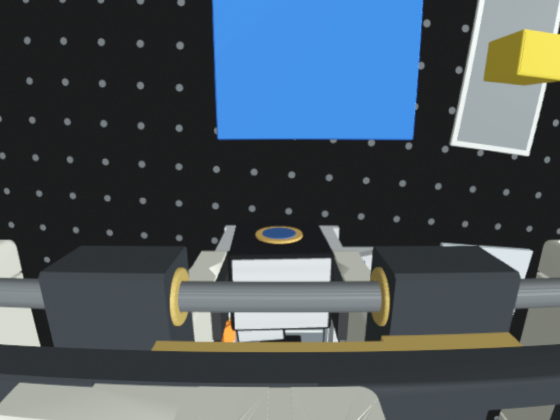

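View pics/s23.png

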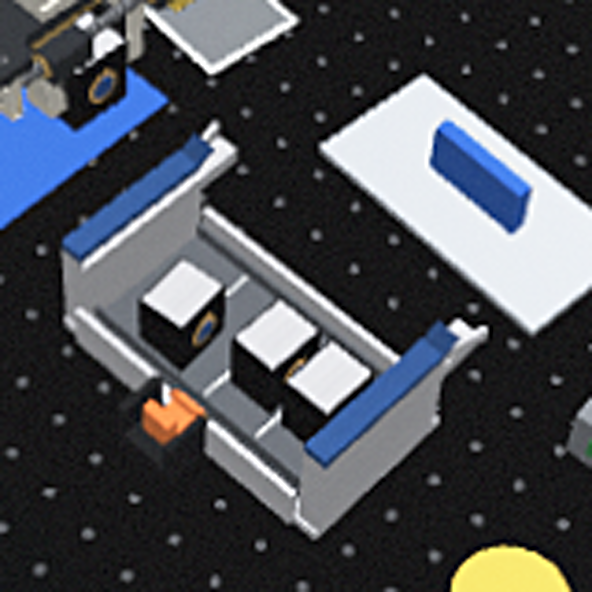

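carry_out(
  targets=[
    [[0, 0, 0, 0.5, 0, 0, -1], [0, 0, 0, 0.9, 0.1, 0, -1], [0, 0, 0, 0.9, 0.1, 0, -1], [0, 0, 0, 0.9, 0.1, 0, -1], [0, 0, 0, 0.9, 0.1, 0, -1], [0, 0, 0, 0.9, 0.1, 0, -1], [0, 0, 0, 0.9, 0.1, 0, -1], [0, 0, 0, 0.9, 0.1, 0, -1], [0, 0, 0, 0.4, 0, 0.5, -1], [0, 0, 0, 0, 0, 1, -1], [0, 0, 0, 0, 0, 1, -1], [0, 0, 0, 0, 0, 1, -1], [0, 0, 0, 0, 0, 1, -1], [0, 0, 0, 0, 0, 0.7, -1], [0, 0, 0, 0, 0, 0.4, -1], [0, 0, 0, 0, 0, 0, -1]],
  ],
)

```text
t: 54.0
eef_pos: [0.6312, -0.159, 0.2118]
ee_rot: [3.14, -0.0, -1.498]
force: [-0.3, -1.0, -0.4]
width: 0.0446
```

```bash
python3 - <<'E'
from h import *
plan2([630,-160,41])
im,d,P=cloud('wrist');cv2.imwrite('pics/w24.png',im[:,:,::-1])
E
```

```text
t 54.0 F [-0.3 -1.  -0.4] w 0.0446 grasp now [ 631.1 -159.    52.5] z axis [-0.001 -0.    -1.   ] shift [0.04 0.04 0.46]
```

View pics/w24.png

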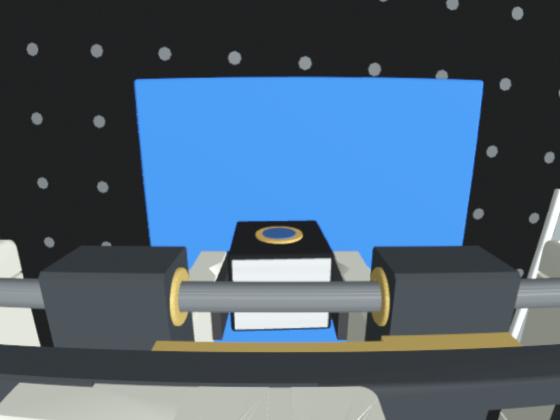

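carry_out(
  targets=[
    [[0, 0, 0, 0, 0, 0.25, -1], [0, 0, 0, 0, 0, 0.15, -1], [0, 0, 0, 0, 0, 0.06, -1], [0, 0, 0, 0, 0, 0, -1], [0, 0, 0, 0, 0, 0, -0.1], [0, 0, 0, 0, 0, 0, 0.3], [0, 0, 0, 0, 0, 0, 0.4], [0, 0, 0, 0, 0, 0, 0.4], [0, 0, 0, 0, 0, -0.5, 0.4], [0, 0, 0, 0, 0, -1, 0.4], [0, 0, 0, 0, 0, -1, 0.4], [0, 0, 0, 0, 0, -1, 0.4], [0, 0, 0, 0, 0, -1, 0.4], [0, 0, 0, -1, 0, -1, 0.4], [0, 0, 0, -1, 0, 0, 0.4], [0, 0, 0, -1, 0, 0, 0.4], [0, 0, 0, -1, 0, 0, 0.4], [0, 0, 0, -1, 0, 0, 0.4], [0, 0, 0, -1, 0, 0, 0.4], [0, 0, 0, 0, 0, 0, 0.4]],
  ],
)

```text
t: 56.55
eef_pos: [0.6203, -0.008, 0.3395]
ee_rot: [-3.14, 0.0, -1.496]
force: [-0.4, 0.0, -0.5]
width: 0.0614
```

```bash
python3 - <<'E'
from h import *
plan2([644.8,126.4,60])
im,d,P=cloud('wrist');cv2.imwrite('pics/w25.png',im[:,:,::-1]);np.savez('w25.npz',im=im,P=P)
print('mods deck');pr(mods(P,im,.071,.008))
im,d,P=cloud('top');print('mat');pr(mods(P,im)); print('deck');pr(mods(P,im,.071,.008))
E
```

```text
t 56.55 F [-0.4  0.  -0.5] w 0.0614 grasp now [620.5  -8.  180.2] z axis [ 0.001  0.    -1.   ] shift [-5.29 -1.36  4.81]
mods deck
mat
(357, 172) c [ 633.7 -162.1] s [41.8 34. ] ang 4.2 z 54.6 n 247
deck
```

View pics/w25.png

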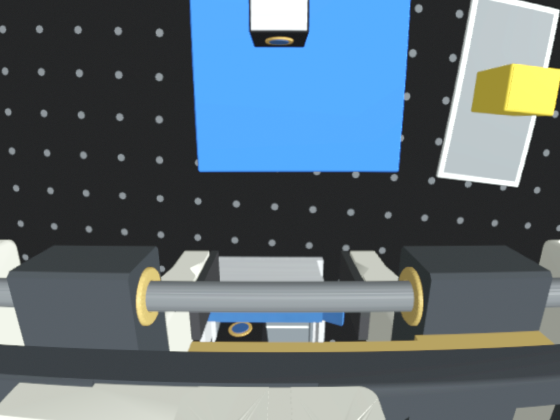

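carry_out(
  targets=[
    [[0, 0, 0, -1, -0.1, 0, 0.4], [0, 0, 0, -1, -0.1, 0, 0.4], [0, 0, 0, -1, -0.1, 0, 0.4], [0, 0, 0, -1, -0.1, 0, 0.4], [0, 0, 0, -1, -0.1, 0, 0.4], [0, 0, 0, -1, -0.1, 0, 0.4], [0, 0, 0, -1, -0.1, 0, 0.4], [0, 0, 0, -1, -0.1, 0, 0.4], [0, 0, 0, -1, -0.1, 0, 0.4], [0, 0, 0, -1, -0.1, 0, 0.4], [0, 0, 0, 0, 0, 0, 0.4]],
  ],
)

```text
t: 58.02
eef_pos: [0.6271, 0.2442, 0.338]
ee_rot: [3.141, -0.0, -1.496]
force: [0.8, -0.2, -0.7]
width: 0.0615
```

```bash
python3 - <<'E'
from h import *
plan2([644.8,126.4,60])
im,d,P=cloud('wrist');cv2.imwrite('pics/w26.png',im[:,:,::-1]);np.savez('w26.npz',im=im,P=P)
cv2.imwrite('pics/w26c.png',cv2.resize(im[60:280,120:340,::-1],None,fx=2.7,fy=2.7,interpolation=cv2.INTER_CUBIC))
print('mods deck');pr(mods(P,im,.071,.008))
hsv=cv2.cvtColor(im,cv2.COLOR_RGB2HSV)
m=(hsv[...,0]<16)&(hsv[...,1]>170)&(hsv[...,2]>120);m[260:]=0
ys,xs=np.where(m);print(xs.min(),xs.max(),ys.min(),ys.max());q=P[m]*1000;print(np.percentile(q,[2,50,98],axis=0))
E
```

```text
t 58.025 F [ 0.8 -0.2 -0.7] w 0.0615 grasp now [627.1 244.2 178.7] z axis [-0. -0. -1.] shift [ 4.75 -0.35  4.75]
mods deck
(265, 52) c [644.9 125.5] s [40.8 33.5] ang 9.3 z 71.2 n 3005
(292, 145) c [621.2 187.2] s [40.8 32.2] ang 4.4 z 71.2 n 2579
(291, 204) c [618.2 231.3] s [40.8 33.1] ang 4.2 z 71.3 n 2306
186 226 100 128
[[681.34886241 159.26820061  15.59802725]
 [697.19050778 170.64503333  33.5247985 ]
 [705.94736264 181.32236028  43.30837828]]
```

View pics/w26.png

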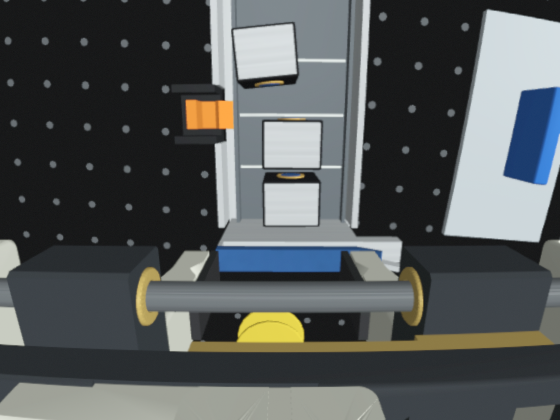

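View pics/w26c.png

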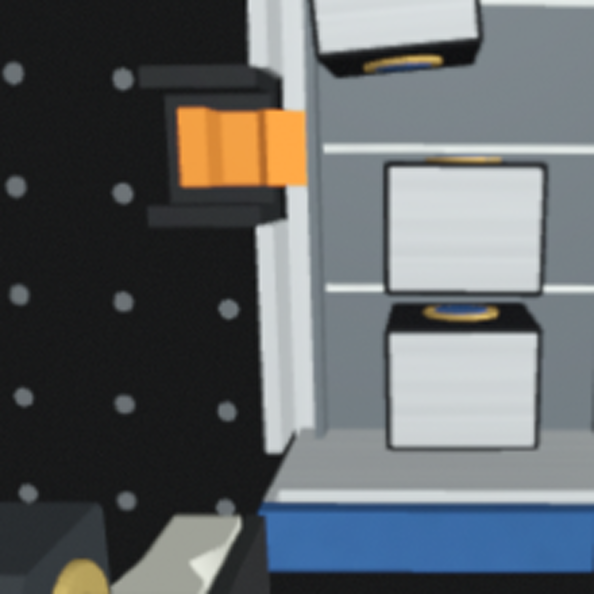

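```bash
python3 - <<'E'
from h import *
f=np.load('w26.npz');P=f['P'];im=f['im']
for r in(106,113,120):
  print(r)
  for c in range(176,244,3): print(c,im[r,c],np.round(P[r,c]*1000,1))
E
```

```text
106
176 [25 26 26] [7.263e+02 1.640e+02 5.000e-01]
179 [24 25 25] [723.2 163.8   1.4]
182 [49 50 52] [716.6 164.   15.4]
185 [112  73  55] [714.2 163.9  14.5]
188 [243 160  68] [704.3 164.5  42.2]
191 [243 160  67] [701.5 164.4  43.8]
194 [243 160  68] [699.7 164.2  41.3]
197 [219 138  55] [697.6 164.   40.1]
200 [219 137  55] [697.6 163.5  29.6]
203 [242 160  68] [696.9 163.1  21.5]
206 [243 161  70] [694.2 163.   22.3]
209 [243 161  69] [691.9 162.8  21.3]
212 [243 161  69] [689.2 162.6  21.7]
215 [213 134  55] [684.6 162.8  33.2]
218 [215 133  53] [681.8 162.7  35.1]
221 [255 170  71] [679.8 162.5  32.1]
224 [255 170  71] [677.9 162.2  29.2]
227 [255 170  71] [675.9 161.9  26. ]
230 [255 170  71] [673.6 161.7  24.2]
233 [169 145 130] [670.  161.8  32.5]
236 [117 125 131] [667.5 161.7  33.1]
239 [121 130 136] [666.3 161.1  22.6]
242 [122 132 137] [664.1 160.8  19.1]
113
176 [23 24 24] [ 7.264e+02  1.702e+02 -2.000e-01]
179 [23 24 24] [724.2 170.   -2.1]
182 [45 49 51] [716.7 169.9  14.8]
185 [100  69  55] [713.5 169.8  16.6]
188 [243 160  68] [704.1 169.9  42.8]
191 [243 160  68] [
[... 845 characters left out ...]
3.8 175.3  43.3]
191 [242 159  67] [701.6 175.1  42.5]
194 [243 160  69] [699.7 175.   40.7]
197 [223 142  58] [696.8 174.8  42.6]
200 [218 138  55] [697.8 174.8  27.7]
203 [240 157  66] [696.9 174.7  20.2]
206 [243 160  67] [693.7 174.5  23.1]
209 [243 161  68] [691.4 174.3  22. ]
212 [243 161  69] [689.  174.2  21. ]
215 [223 143  60] [686.2 174.   22.3]
218 [191 115  46] [681.6 173.8  33.9]
221 [255 169  71] [679.3 173.6  33.2]
224 [255 170  72] [677.2 173.4  30.7]
227 [255 170  71] [675.2 173.3  27.4]
230 [255 170  72] [673.  173.1  25.3]
233 [192 160 120] [671.2 172.9  19.7]
236 [119 129 135] [666.9 172.8  33.3]
239 [119 129 134] [666.  172.6  19.9]
242 [122 131 137] [663.3 172.4  21.4]
```

```bash
python3 - <<'E'
from h import *
f=np.load('w26.npz');P=f['P'];im=f['im']
for c in (188,197,205,214,222):
  print('col',c)
  for r in list(range(80,102,3))+list(range(126,150,3)): print(r,im[r,c],np.round(P[r,c]*1000,1))
E
```

```text
col 188
80 [23 24 26] [7.157e+02 1.407e+02 3.000e-01]
83 [26 27 28] [716.  143.2  -1. ]
86 [51 53 55] [704.6 149.4  42.1]
89 [50 53 56] [704.4 151.6  42.4]
92 [33 35 37] [704.7 153.8  41.4]
95 [43 44 46] [711.2 154.6  16.5]
98 [57 54 53] [711.3 157.1  16. ]
101 [241 158  67] [704.3 160.7  42.3]
126 [239 157  67] [704.1 180.   42.1]
129 [127  84  56] [710.8 183.2  16.2]
132 [49 52 53] [710.4 185.8  17.6]
135 [39 41 42] [710.5 188.4  17.2]
138 [48 50 52] [703.8 189.4  42.9]
141 [48 50 53] [703.9 191.8  42.3]
144 [30 31 32] [ 7.149e+02  1.975e+02 -1.000e-01]
147 [23 24 25] [7.149e+02 2.003e+02 1.000e-01]
col 197
80 [23 24 24] [707.3 140.3   1.5]
83 [28 28 28] [707.2 142.9   1.6]
86 [51 54 55] [697.5 148.9  42. ]
89 [51 54 55] [697.6 151.1  41.3]
92 [37 39 40] [697.4 153.4  41.9]
95 [45 46 49] [703.8 154.1  15. ]
98 [52 53 56] [703.7 156.5  15. ]
101 [207 130  55] [698.3 160.1  37.8]
126 [227 145  59] [697.7 179.6  38.7]
129 [113  76  55] [703.  182.7  15.9]
132 [49 52 53] [703.  185.3  15.4]
135 [38 39 41] [699.1 187.1  31.7]
138 [48 51 53] [696.6 188.9  42.5]
141 [48 51 52] [696.7 191.
[... 1202 characters left out ...]
.905e+02 1.959e+02 4.000e-01]
147 [79 81 82] [690.2 198.5   1.7]
col 222
80 [183 189 191] [681.4 141.2  22.4]
83 [183 189 190] [681.9 143.2  18.9]
86 [156 161 163] [681.6 145.7  20.1]
89 [50 52 52] [6.848e+02 1.465e+02 3.000e-01]
92 [31 32 33] [6.848e+02 1.491e+02 2.000e-01]
95 [32 33 35] [ 6.847e+02  1.517e+02 -2.000e-01]
98 [34 35 36] [ 6.846e+02  1.543e+02 -2.000e-01]
101 [249 164  69] [679.3 158.5  31.4]
126 [255 170  72] [678.5 178.4  31.5]
129 [92 58 44] [682.  181.4  10. ]
132 [39 41 43] [681.9 184.1  10. ]
135 [39 41 43] [681.6 186.6  11.2]
138 [37 40 42] [681.5 189.3  11. ]
141 [76 81 82] [680.9 191.7  14. ]
144 [184 189 190] [678.  193.1  31.9]
147 [184 189 191] [677.7 195.5  33. ]
```

```bash
python3 -c "
from h import *
plan(645.5,126,120,-80.6)"
```

```text
t58.08 F [ 0.1  0.1 -0.4] w0.0614 grasp [627.1 243.2 178.7] yaw -85.75 | turn z units -0.64 shift units after turn [4.75 0.04 2.35]
rp [ 1.7998e+02 -2.0000e-02]
```

carry_out(
  targets=[
    [[0, 0, -0.64, 0, 0, 0, 0.35], [0, 0, 0, 0.95, 0, 0, 0.35], [0, 0, 0, 0.95, 0, 0, 0.35], [0, 0, 0, 0.95, 0, 0, 0.35], [0, 0, 0, 0.95, 0, 0, 0.35], [0, 0, 0, 0.95, 0.04, 0, 0.35], [0, 0, 0, 0, 0, 0.8, 0.35], [0, 0, 0, 0, 0, 0.8, 0.35], [0, 0, 0, 0, 0, 0.7, 0.35], [0, 0, 0, 0, 0, 0, 0.35]],
  ],
)

```text
t: 59.32
eef_pos: [0.645, 0.1238, 0.2793]
ee_rot: [3.139, -0.001, -1.409]
force: [-0.1, 0.4, -0.0]
width: 0.0592
```

```bash
python3 - <<'E'
from h import *
plan2([645.5,126,61.5])
im,d,P=cloud('wrist');cv2.imwrite('pics/w27.png',im[:,:,::-1])
E
```

```text
t 59.325 F [-0.1  0.4 -0. ] w 0.0592 grasp now [644.6 123.6 120. ] z axis [-0.003 -0.001 -1.   ] shift [-0.09 -0.06  2.34]
```

View pics/w27.png

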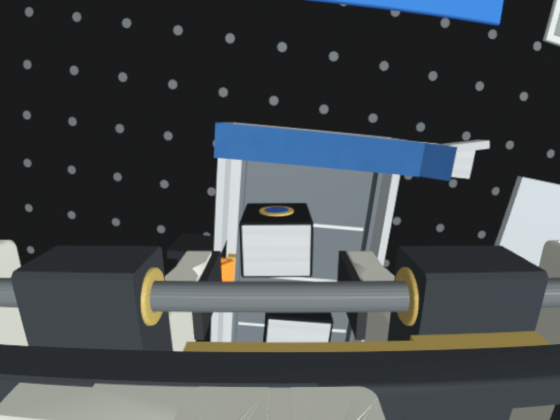

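carry_out(
  targets=[
    [[0, 0, 0, -0.09, -0.06, 0.8, 0.35], [0, 0, 0, 0, 0, 0.8, 0.35], [0, 0, 0, 0, 0, 0.5, 0.35], [0, 0, 0, 0, 0, 0.24, 0.35], [0, 0, 0, 0, 0, 0, 0.35], [0, 0, 0, 0, 0, 0, -1], [0, 0, 0, 0, 0, 0, -1], [0, 0, 0, 0, 0, 0, -1], [0, 0, 0, 0, 0, 0, -1]],
  ],
)

```text
t: 60.5
eef_pos: [0.6466, 0.127, 0.223]
ee_rot: [-3.141, 0.0, -1.409]
force: [-1.7, -0.5, 4.1]
width: 0.0439
```

```bash
python3 - <<'E'
from h import *
plan2([645.5,126,61.5])
E
```

```text
t 60.5 F [-1.7 -0.5  4.1] w 0.0439 grasp now [646.7 127.   63.7] z axis [ 0.001  0.    -1.   ] shift [0.03 0.05 0.09]
```

carry_out(
  targets=[
    [[0, 0, 0, 0, 0, -0.4, -1], [0, 0, 0, 0, 0, -0.8, -1], [0, 0, 0, 0, 0, -0.8, -1], [0, 0, 0, 0, 0, 0, -1]],
  ],
)

```text
t: 61.0
eef_pos: [0.647, 0.1271, 0.2742]
ee_rot: [-3.138, 0.001, -1.409]
force: [-0.2, -0.5, -2.2]
width: 0.0439
```

```bash
python3 - <<'E'
from h import *
plan(624.7,143.8,61.5,-85.8)
im,d,P=cloud('wrist');cv2.imwrite('pics/w28.png',im[:,:,::-1])
E
```

```text
t61.00 F [-0.2 -0.5 -2.2] w0.0439 grasp [647.  127.1 114.9] yaw -80.71 | turn z units 0.64 shift units after turn [-0.73  0.84  2.14]
rp [-1.7982e+02  5.0000e-02]
```

View pics/w28.png

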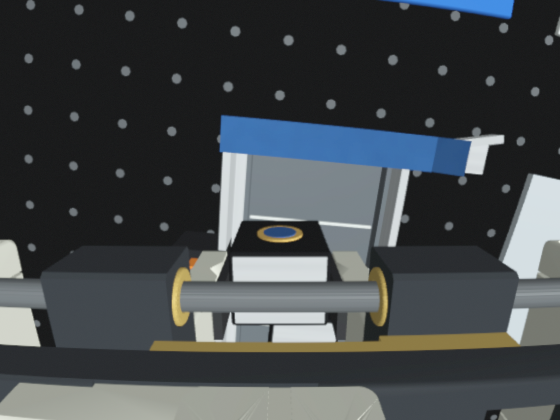

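carry_out(
  targets=[
    [[0, 0, 0.64, 0, 0, 0, -1], [0, 0, 0, -0.73, 0.84, 0, -1], [0, 0, 0, 0, 0, 0, -1], [0, 0, 0, 0, 0, 0.8, -1], [0, 0, 0, 0, 0, 0.7, -1], [0, 0, 0, 0, 0, 0.3, -1], [0, 0, 0, 0, 0, 0.15, -1], [0, 0, 0, 0, 0, 0.05, -1], [0, 0, 0, 0, 0, 0, -1]],
  ],
)

```text
t: 62.18
eef_pos: [0.6244, 0.1435, 0.2231]
ee_rot: [-3.141, 0.0, -1.498]
force: [-1.1, -0.8, 2.0]
width: 0.0439
```

```bash
python3 - <<'E'
from h import *
plan(624.7,143.8,64.5,-85.8)
E
```

```text
t62.17 F [-1.1 -0.8  2. ] w0.0439 grasp [624.4 143.5  63.8] yaw -85.83 | turn z units -0.00 shift units after turn [-0.01 -0.01 -0.03]
rp [-1.7994e+02  1.0000e-02]
```

Down on the deck (2 N). Release, rise, go for module 4 on the mat.

carry_out(
  targets=[
    [[0, 0, 0, 0, 0, 0, -0.1], [0, 0, 0, 0, 0, 0, 0.3], [0, 0, 0, 0, 0, 0, 0.3], [0, 0, 0, 0, 0, 0, 0.3], [0, 0, 0, 0, 0, -0.6, 0.4], [0, 0, 0, 0, 0, -1, 0.4], [0, 0, 0, 0, 0, -1, 0.4], [0, 0, 0, 0, 0, -1, 0.4], [0, 0, 0, 0, 0, -1, 0.4], [0, 0, 0, 0, 0, 0, 0.4]],
  ],
)

```text
t: 63.42
eef_pos: [0.6248, 0.1438, 0.3411]
ee_rot: [-3.136, 0.002, -1.498]
force: [-0.0, -0.2, -0.6]
width: 0.0615
```

```bash
python3 - <<'E'
from h import *
plan(632.5,-161,100,-86)
im,d,P=cloud('wrist');cv2.imwrite('pics/w29.png',im[:,:,::-1]);pr(mods(P,im,.071,.008))
im,d,P=cloud('top');pr(mods(P,im))
E
```

```text
t63.42 F [-0.  -0.2 -0.6] w0.0615 grasp [624.8 143.8 181.8] yaw -85.81 | turn z units 0.02 shift units after turn [12.18  0.54  3.27]
rp [-1.797e+02  1.000e-01]
(282, 216) c [623.6 142.3] s [40.7 32.6] ang 4.3 z 71.2 n 2151
(280, 266) c [621.6 183.8] s [40.6 27.5] ang 4.6 z 71.3 n 1553
(357, 172) c [ 633.4 -161.7] s [41.6 33.6] ang 5.7 z 54.6 n 249
```

View pics/w29.png

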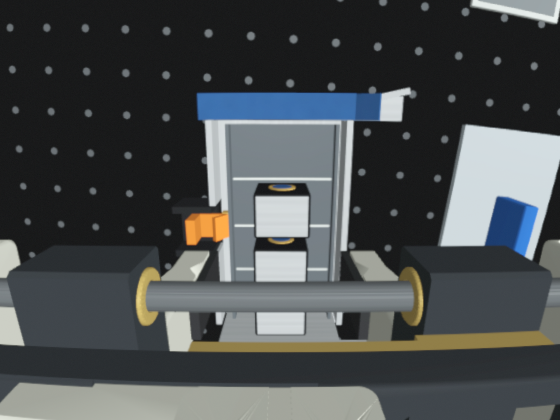

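carry_out(
  targets=[
    [[0, 0, 0, 0.5, 0, 0, 0.4], [0, 0, 0, 0.97, 0.04, 0, 0.4], [0, 0, 0, 0.97, 0.04, 0, 0.4], [0, 0, 0, 0.97, 0.04, 0, 0.4], [0, 0, 0, 0.97, 0.04, 0, 0.4], [0, 0, 0, 0.97, 0.04, 0, 0.4], [0, 0, 0, 0.97, 0.04, 0, 0.4], [0, 0, 0, 0.97, 0.04, 0, 0.4], [0, 0, 0, 0.97, 0.04, 0, 0.4], [0, 0, 0, 0.97, 0.04, 0, 0.4], [0, 0, 0, 0.97, 0.04, 0, 0.4], [0, 0, 0, 0.97, 0.04, 0, 0.4], [0, 0, 0, 0.97, 0.06, 0, 0.4], [0, 0, 0, 0.04, 0, 1, 0.4], [0, 0, 0, 0, 0, 1, 0.4], [0, 0, 0, 0, 0, 1, 0.4], [0, 0, 0, 0, 0, 0.3, 0.4], [0, 0, 0, 0, 0, 0, 0.4]],
  ],
)

```text
t: 65.78
eef_pos: [0.6337, -0.1618, 0.2549]
ee_rot: [3.141, -0.0, -1.499]
force: [-0.2, 0.6, 0.2]
width: 0.061
```

```bash
python3 - <<'E'
from h import *
im,d,P=cloud('wrist');cv2.imwrite('pics/w30.png',im[:,:,::-1]);pr(mods(P,im))
plan(632.5,-161,42,-86)
E
```

```text
(281, 253) c [ 631.7 -161.2] s [41.  33.8] ang 4.3 z 54.6 n 3823
t65.83 F [0.9 0.1 0.6] w0.0616 grasp [ 634.1 -161.6   96.3] yaw -85.84 | turn z units 0.02 shift units after turn [-0.03  0.06  2.17]
rp [-1.7996e+02 -2.0000e-02]
```

View pics/w30.png

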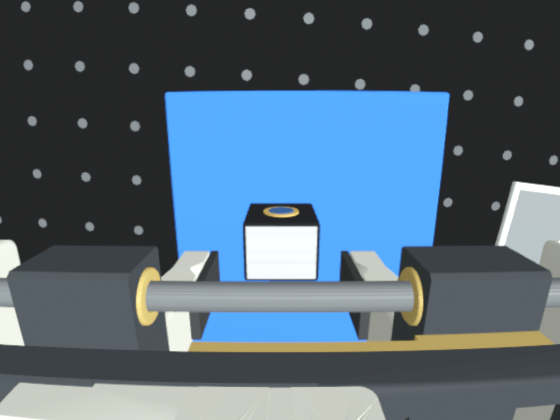

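carry_out(
  targets=[
    [[0, 0, 0, -0.03, 0.05, 0.8, 0.4], [0, 0, 0, 0, 0, 0.8, 0.4], [0, 0, 0, 0, 0, 0.43, 0.4], [0, 0, 0, 0, 0, 0, 0.4], [0, 0, 0, 0, 0, 0, -1], [0, 0, 0, 0, 0, 0, -1], [0, 0, 0, 0, 0, 0, -1], [0, 0, 0, 0, 0, 0, -1]],
  ],
)

```text
t: 66.82
eef_pos: [0.6328, -0.1604, 0.205]
ee_rot: [-3.141, -0.0, -1.498]
force: [-1.7, 0.3, 5.9]
width: 0.0441
```

```bash
python3 - <<'E'
from h import *
plan(632.5,-161,42,-86)
E
```

```text
t66.83 F [-1.7  0.3  5.9] w0.0441 grasp [ 632.8 -160.4   45.7] yaw -85.82 | turn z units 0.02 shift units after turn [0.02 0.01 0.15]
rp [-1.7994e+02 -1.0000e-02]
```

carry_out(
  targets=[
    [[0, 0, 0, 0, 0, -0.5, -1], [0, 0, 0, 0, 0, -1, -1], [0, 0, 0, 0, 0, -1, -1], [0, 0, 0, 0, 0, -1, -1], [0, 0, 0, 0, 0, -1, -1], [0, 0, 0, 0, 0, -0.6, -1], [0, 0, 0, 0, 0, 0, -1]],
  ],
)

```text
t: 67.7
eef_pos: [0.6327, -0.1604, 0.3328]
ee_rot: [-3.14, -0.0, -1.498]
force: [0.2, -0.4, -1.4]
width: 0.0439
```

```bash
python3 - <<'E'
from h import *
plan(627.9,99.5,160,-85.8)
im,d,P=cloud('wrist');cv2.imwrite('pics/w31.png',im[:,:,::-1])
E
```

```text
t67.70 F [ 0.2 -0.4 -1.4] w0.0439 grasp [ 632.7 -160.4  173.5] yaw -85.83 | turn z units -0.00 shift units after turn [-10.38  -0.57   0.54]
rp [-179.88   -0.  ]
```

View pics/w31.png

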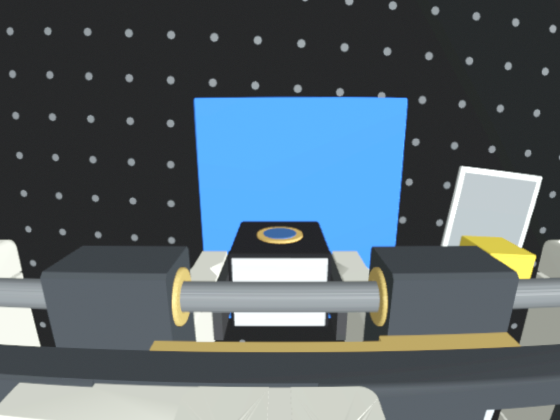

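carry_out(
  targets=[
    [[0, 0, 0, -0.5, 0, 0, -1], [0, 0, 0, -0.95, -0.06, 0, -1], [0, 0, 0, -0.95, -0.06, 0, -1], [0, 0, 0, -0.95, -0.06, 0, -1], [0, 0, 0, -0.95, -0.06, 0, -1], [0, 0, 0, -0.95, -0.06, 0, -1], [0, 0, 0, -0.95, -0.06, 0, -1], [0, 0, 0, -0.95, -0.06, 0, -1], [0, 0, 0, -0.95, -0.06, 0, -1], [0, 0, 0, -0.95, -0.06, 0, -1], [0, 0, 0, -0.95, -0.03, 0, -1], [0, 0, 0, -0.38, 0, 0, -1], [0, 0, 0, 0, 0, 0.8, -1], [0, 0, 0, 0, 0, 0.7, -1], [0, 0, 0, 0, 0, 0, -1]],
  ],
)

```text
t: 69.62
eef_pos: [0.6274, 0.0991, 0.2923]
ee_rot: [3.138, -0.001, -1.499]
force: [1.2, -1.2, -1.6]
width: 0.0437
```

```bash
python3 - <<'E'
from h import *
plan(627.9,99.5,63,-85.8)
im,d,P=cloud('wrist');cv2.imwrite('pics/w32.png',im[:,:,::-1])
im,d=arm.grab_frame('scene');im=im[180:340,235:395,::-1];cv2.imwrite('pics/s32.png',cv2.resize(im,None,fx=3.7,fy=3.7,interpolation=cv2.INTER_CUBIC))
E
```

```text
t69.62 F [ 1.2 -1.2 -1.6] w0.0437 grasp [627.4  99.1 133. ] yaw -85.87 | turn z units -0.01 shift units after turn [-0.01 -0.02  2.8 ]
rp [ 1.7981e+02 -6.0000e-02]
```

View pics/w32.png

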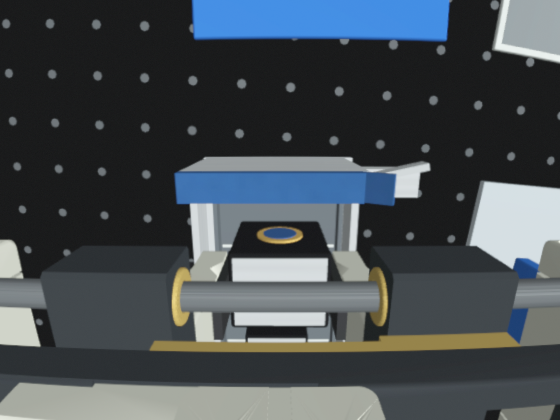

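View pics/s32.png

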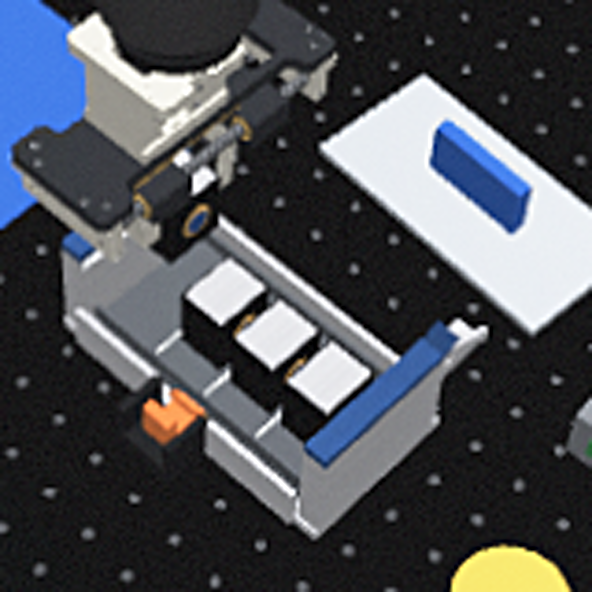

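carry_out(
  targets=[
    [[0, 0, 0, 0, 0, 0.8, -1], [0, 0, 0, 0, 0, 0.8, -1], [0, 0, 0, 0, 0, 0.6, -1], [0, 0, 0, 0, 0, 0.3, -1], [0, 0, 0, 0, 0, 0.15, -1], [0, 0, 0, 0, 0, 0.08, -1], [0, 0, 0, 0, 0, 0, -1]],
  ],
)

```text
t: 70.6
eef_pos: [0.628, 0.0995, 0.2263]
ee_rot: [-3.141, 0.0, -1.498]
force: [1.5, 0.0, -1.0]
width: 0.0436
```

```bash
python3 - <<'E'
from h import *
plan(627.9,99.5,62.5,-85.8)
E
```

```text
t70.60 F [ 1.5  0.  -1. ] w0.0436 grasp [628.   99.5  67. ] yaw -85.83 | turn z units -0.00 shift units after turn [0.   0.01 0.18]
rp [-1.7997e+02  1.0000e-02]
```

carry_out(
  targets=[
    [[0, 0, 0, 0, 0, 0.1, -1], [0, 0, 0, 0, 0, 0.08, -1], [0, 0, 0, 0, 0, 0, -1], [0, 0, 0, 0, 0, 0, -0.1], [0, 0, 0, 0, 0, 0, 0.3], [0, 0, 0, 0, 0, 0, 0.3], [0, 0, 0, 0, 0, 0, 0.3], [0, 0, 0, 0, 0, -0.6, 0.4], [0, 0, 0, 0, 0, -1, 0.4], [0, 0, 0, 0, 0, -1, 0.4], [0, 0, 0, 0, 0, -1, 0.4], [0, 0, 0, 0, 0, -1, 0.4], [0, 0, 0, 0, 0, 0, 0.4]],
  ],
)

```text
t: 72.22
eef_pos: [0.6285, 0.0997, 0.3401]
ee_rot: [-3.136, 0.001, -1.498]
force: [0.0, -0.9, 0.0]
width: 0.0616
```

```bash
python3 - <<'E'
from h import *
plan(711,170,120,-85.8)
im,d,P=cloud('wrist');cv2.imwrite('pics/w33.png',im[:,:,::-1]);pr(mods(P,im,.071,.008))
im,d=arm.grab_frame('scene');im=im[180:340,235:395,::-1];cv2.imwrite('pics/s33.png',cv2.resize(im,None,fx=3.7,fy=3.7,interpolation=cv2.INTER_CUBIC))
E
```

```text
t72.22 F [ 0.  -0.9  0. ] w0.0616 grasp [628.5  99.7 180.8] yaw -85.81 | turn z units -0.00 shift units after turn [-2.56 -3.5   2.43]
rp [-1.797e+02  8.000e-02]
(282, 217) c [626.9  98.4] s [40.6 32.6] ang 4.2 z 71.2 n 2158
(282, 266) c [623.8 139.2] s [40.7 27.3] ang 4.4 z 71.3 n 1569
```

View pics/s33.png

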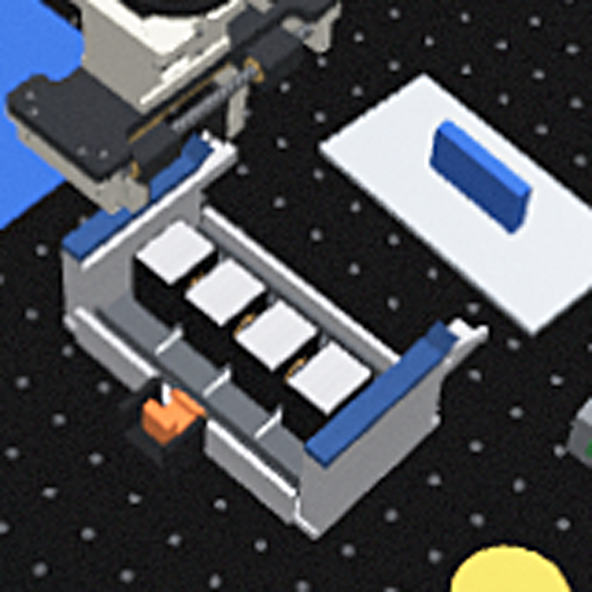

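carry_out(
  targets=[
    [[0, 0, 0, -0.64, -0.88, 0, -0.32], [0, 0, 0, -0.64, -0.88, 0, -0.32], [0, 0, 0, -0.64, -0.88, 0, -0.32], [0, 0, 0, -0.64, -0.86, 0, -0.32], [0, 0, 0, 0, 0, 0.9, -0.32], [0, 0, 0, 0, 0, 0.9, -0.32], [0, 0, 0, 0, 0, 0.9, -0.32], [0, 0, 0, 0, 0, 0.5, -0.32], [0, 0, 0, 0, 0, 0, -0.32]],
  ],
)

```text
t: 73.45
eef_pos: [0.7102, 0.1695, 0.2549]
ee_rot: [3.139, -0.001, -1.498]
force: [0.7, -1.0, 0.3]
width: 0.0301
```

```bash
python3 - <<'E'
from h import *
plan(711,170,56.5,-85.8)
im,d,P=cloud('wrist');cv2.imwrite('pics/w34.png',im[:,:,::-1])
im,d=arm.grab_frame('scene');im=im[180:340,205:365,::-1];cv2.imwrite('pics/s34.png',cv2.resize(im,None,fx=3.7,fy=3.7,interpolation=cv2.INTER_CUBIC))
E
```

```text
t73.45 F [ 0.7 -1.   0.3] w0.0301 grasp [710.2 169.5  95.6] yaw -85.84 | turn z units -0.00 shift units after turn [-0.02 -0.03  1.57]
rp [ 1.7986e+02 -6.0000e-02]
```

View pics/w34.png

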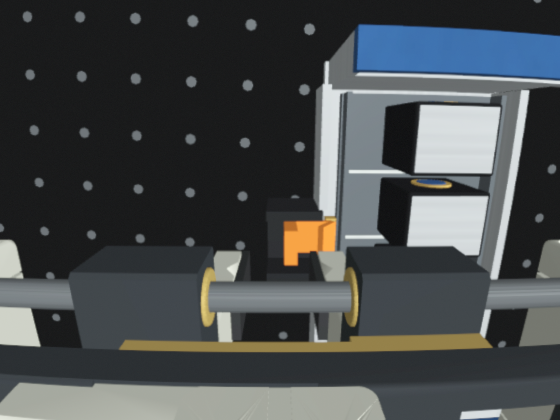

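View pics/s34.png

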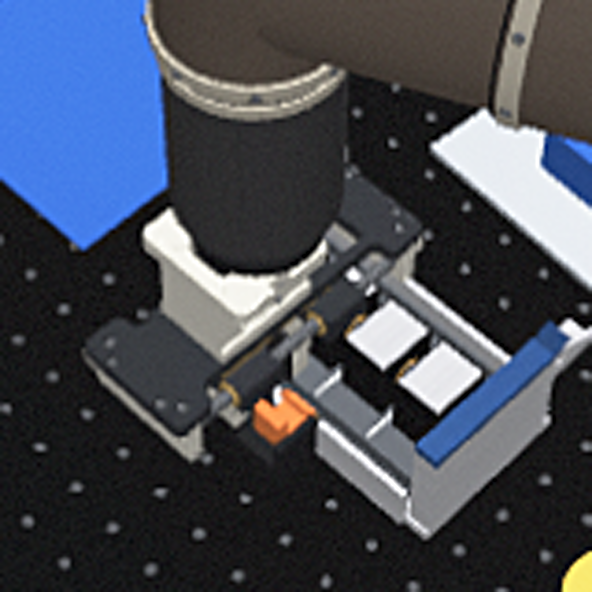

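carry_out(
  targets=[
    [[0, 0, 0, -0.02, 0, 0.6, -0.32], [0, 0, 0, 0, 0, 0.5, -0.32], [0, 0, 0, 0, 0, 0.3, -0.32], [0, 0, 0, 0, 0, 0.15, -0.32], [0, 0, 0, 0, 0, 0, -0.32]],
  ],
)

```text
t: 74.18
eef_pos: [0.7105, 0.1701, 0.2173]
ee_rot: [3.141, -0.0, -1.498]
force: [-1.0, -0.8, 0.2]
width: 0.0297
```

```bash
python3 - <<'E'
from h import *
plan(711,170,56.5,-85.8)
im,d,P=cloud('wrist');cv2.imwrite('pics/w35.png',im[:,:,::-1])
im,d=arm.grab_frame('scene');im=im[180:340,205:365,::-1];cv2.imwrite('pics/s35.png',cv2.resize(im,None,fx=3.7,fy=3.7,interpolation=cv2.INTER_CUBIC))
E
```

```text
t74.17 F [-1.  -0.8  0.2] w0.0297 grasp [710.5 170.1  58. ] yaw -85.83 | turn z units -0.00 shift units after turn [ 0.01 -0.02  0.06]
rp [ 1.7998e+02 -1.0000e-02]
```

View pics/w35.png

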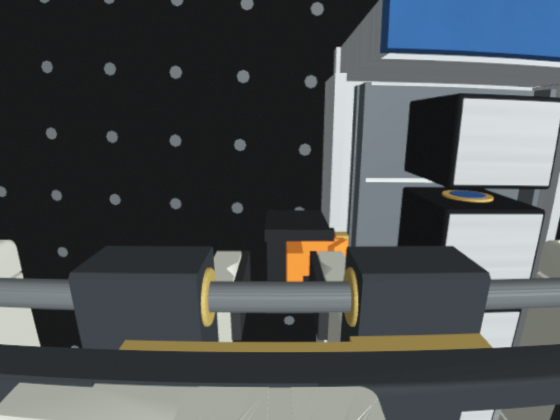

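View pics/s35.png

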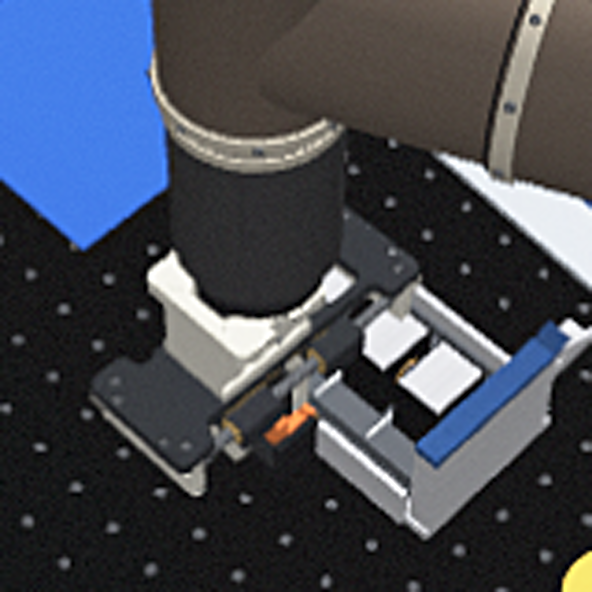

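carry_out(
  targets=[
    [[0, 0, 0, 0, -0.1, 0.04, -0.32], [0, 0, 0, 0, -0.12, 0, -0.32], [0, 0, 0, 0, -0.12, 0, -0.32], [0, 0, 0, 0, 0, 0, -0.32]],
  ],
)

```text
t: 74.78
eef_pos: [0.7192, 0.1708, 0.2166]
ee_rot: [-3.142, 0.0, -1.498]
force: [0.6, -0.7, -0.5]
width: 0.0299
```

```bash
python3 - <<'E'
from h import *
plan(711,170,56.5,-85.8)
im,d,P=cloud('wrist');cv2.imwrite('pics/w36.png',im[:,:,::-1])
E
```

```text
t74.78 F [ 0.6 -0.7 -0.5] w0.0299 grasp [719.2 170.8  57.3] yaw -85.84 | turn z units -0.00 shift units after turn [0.01 0.33 0.03]
rp [-180.    0.]
```

View pics/w36.png

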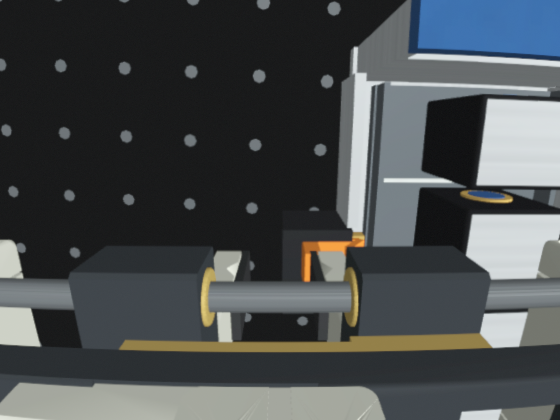

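```bash
python3 - <<'E'
from h import *
im,d,P=cloud('wrist')
for r in(240,244,250,260,275):
  print(r,[(c,tuple(int(v) for v in im[r,c]),tuple(np.round(P[r,c]*1000).astype(int))) for c in range(292,366,6)])
cv2.imwrite('pics/w36c.png',cv2.resize(im[195:345,200:400,::-1],None,fx=3.5,fy=3.5,interpolation=cv2.INTER_CUBIC))
E
```

```text
240 [(292, (47, 49, 52), (np.int64(713), np.int64(154), np.int64(42))), (298, (47, 48, 51), (np.int64(710), np.int64(153), np.int64(43))), (304, (57, 51, 52), (np.int64(707), np.int64(154), np.int64(41))), (310, (56, 51, 52), (np.int64(704), np.int64(153), np.int64(41))), (316, (57, 51, 52), (np.int64(702), np.int64(153), np.int64(42))), (322, (72, 56, 53), (np.int64(699), np.int64(152), np.int64(42))), (328, (72, 55, 52), (np.int64(696), np.int64(152), np.int64(42))), (334, (73, 57, 53), (np.int64(693), np.int64(152), np.int64(43))), (340, (73, 56, 52), (np.int64(690), np.int64(152), np.int64(43))), (346, (63, 53, 52), (np.int64(687), np.int64(152), np.int64(42))), (352, (205, 129, 59), (np.int64(679), np.int64(159), np.int64(21))), (358, (181, 108, 44), (np.int64(676), np.int64(158), np.int64(23))), (364, (148, 112, 87), (np.int64(672), np.int64(158), np.int64(21)))]
244 [(292, (47, 49, 52), (np.int64(711), np.int64(165), np.int64(17))), (298, (47, 49, 52), (np.int64(708), np.int64(165), np.int64(16))), (304, (180, 107, 42), (np.int64(706), np.int64(160), np.int64(29))), (310, (182
[... 2661 characters left out ...]
.int64(40))), (310, (113, 66, 36), (np.int64(703), np.int64(170), np.int64(45))), (316, (39, 41, 42), (np.int64(703), np.int64(160), np.int64(65))), (322, (44, 47, 46), (np.int64(701), np.int64(160), np.int64(66))), (328, (164, 168, 158), (np.int64(699), np.int64(158), np.int64(70))), (334, (164, 168, 158), (np.int64(697), np.int64(157), np.int64(71))), (340, (164, 168, 158), (np.int64(694), np.int64(157), np.int64(70))), (346, (103, 90, 51), (np.int64(703), np.int64(136), np.int64(116))), (352, (149, 131, 75), (np.int64(703), np.int64(134), np.int64(120))), (358, (29, 34, 34), (np.int64(702), np.int64(132), np.int64(124))), (364, (63, 69, 73), (np.int64(702), np.int64(131), np.int64(127)))]
```

View pics/w36c.png

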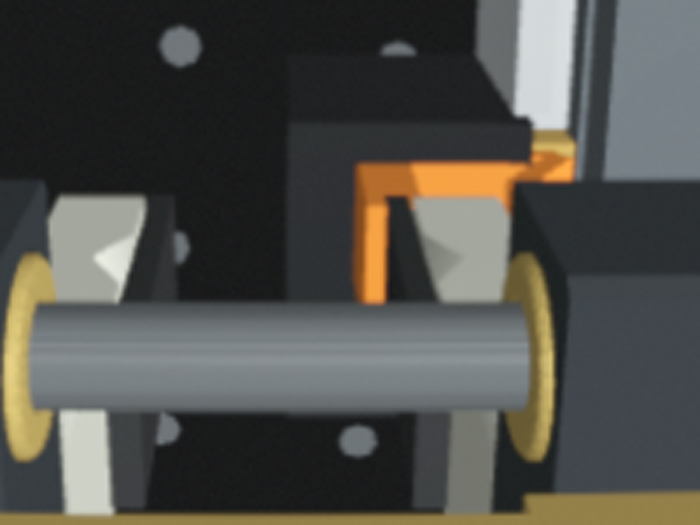

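```bash
python3 - <<'E'
from h import *
im,d,P=cloud('wrist')
for c in(314,318,332):
  print(c,[(r,tuple(int(v) for v in im[r,c]),tuple(float(v) for v in np.round(P[r,c]*1000,1))) for r in range(246,264,1)])
E
```

```text
314 [(246, (181, 108, 44), (700.6, 159.8, 31.4)), (247, (181, 108, 44), (700.8, 159.8, 33.0)), (248, (181, 108, 43), (701.0, 159.5, 35.3)), (249, (179, 107, 44), (701.1, 159.6, 36.2)), (250, (158, 93, 42), (701.3, 159.5, 38.0)), (251, (72, 50, 41), (701.3, 159.9, 38.4)), (252, (38, 41, 41), (701.6, 159.4, 41.1)), (253, (38, 40, 40), (701.7, 159.7, 41.7)), (254, (37, 40, 41), (701.7, 159.9, 42.4)), (255, (38, 41, 42), (702.0, 159.4, 44.9)), (256, (38, 41, 41), (702.1, 159.7, 45.6)), (257, (38, 40, 41), (702.2, 159.6, 47.1)), (258, (38, 40, 41), (702.4, 159.4, 48.9)), (259, (39, 41, 41), (702.5, 159.6, 49.5)), (260, (38, 42, 41), (702.5, 159.8, 50.3)), (261, (38, 41, 41), (702.7, 159.6, 51.9)), (262, (38, 40, 41), (702.8, 159.7, 52.9)), (263, (38, 41, 41), (702.9, 159.9, 53.7))]
318 [(246, (213, 133, 54), (698.7, 159.3, 32.2)), (247, (202, 124, 50), (698.8, 159.5, 33.3)), (248, (196, 119, 48), (698.9, 159.5, 34.8)), (249, (186, 113, 46), (699.1, 159.5, 36.1)), (250, (179, 115, 61), (699.3, 159.5, 37.7)), (251, (168, 130, 97), (699.4, 159.6, 38.8)), (252, (163, 143, 122), (700.0, 158.4,
[... 620 characters left out ...]
4.0, 21.4)), (249, (246, 162, 70), (689.0, 164.6, 21.2)), (250, (233, 159, 86), (688.9, 165.3, 20.8)), (251, (195, 158, 125), (689.0, 165.5, 22.0)), (252, (167, 165, 153), (693.5, 157.3, 44.8)), (253, (164, 167, 157), (693.5, 157.7, 45.2)), (254, (164, 167, 157), (693.7, 157.6, 46.9)), (255, (164, 167, 157), (694.0, 157.5, 48.2)), (256, (164, 167, 157), (694.2, 157.3, 50.0)), (257, (164, 167, 158), (694.1, 158.0, 49.6)), (258, (164, 167, 158), (694.4, 157.8, 51.2)), (259, (164, 167, 158), (694.6, 157.7, 52.8)), (260, (164, 167, 159), (694.9, 157.5, 54.4)), (261, (164, 167, 158), (695.1, 157.5, 55.6)), (262, (164, 167, 158), (695.1, 157.8, 56.2)), (263, (164, 167, 158), (695.3, 157.9, 57.1))]
```

carry_out(
  targets=[
    [[0, 0, 0, 0, 0.2, 0, -0.32], [0, 0, 0, 0, 0.25, 0, -0.32], [0, 0, 0, 0, 0, 0.12, -0.32], [0, 0, 0, 0, 0, 0.1, -0.32], [0, 0, 0, 0, 0, 0, -0.32]],
  ],
)

```text
t: 75.55
eef_pos: [0.7078, 0.1701, 0.2124]
ee_rot: [-3.141, -0.0, -1.498]
force: [-4.5, -0.1, 8.4]
width: 0.0301
```

```bash
python3 - <<'E'
from h import *
plan(711,170,56.5,-85.8)
im,d,P=cloud('wrist')
for c in(314,318,332):
  print(c,[(r,tuple(int(v) for v in im[r,c]),tuple(float(v) for v in np.round(P[r,c]*1000,1))) for r in range(246,264,2)])
cv2.imwrite('pics/w37c.png',cv2.resize(im[195:345,200:400,::-1],None,fx=3.5,fy=3.5,interpolation=cv2.INTER_CUBIC))
E
```

```text
t75.55 F [-4.5 -0.1  8.4] w0.0301 grasp [707.8 170.1  53.1] yaw -85.80 | turn z units -0.00 shift units after turn [ 0.01 -0.13 -0.14]
rp [-1.7997e+02 -1.0000e-02]
314 [(246, (245, 162, 68), (688.8, 161.1, 21.7)), (248, (246, 162, 69), (688.7, 162.4, 21.5)), (250, (222, 140, 60), (688.5, 163.7, 21.1)), (252, (37, 40, 40), (690.5, 159.0, 36.2)), (254, (37, 40, 40), (690.8, 158.9, 39.0)), (256, (37, 40, 41), (691.0, 159.1, 41.2)), (258, (37, 40, 41), (691.3, 159.0, 43.9)), (260, (37, 40, 40), (691.4, 159.3, 45.7)), (262, (37, 40, 41), (691.8, 158.8, 49.4))]
318 [(246, (244, 160, 68), (686.7, 160.9, 21.8)), (248, (246, 162, 68), (686.7, 161.7, 22.9)), (250, (237, 160, 78), (686.3, 163.5, 21.1)), (252, (190, 157, 125), (689.0, 157.5, 39.6)), (254, (160, 136, 114), (689.0, 158.3, 40.3)), (256, (101, 103, 97), (689.2, 158.5, 42.2)), (258, (73, 75, 72), (689.5, 158.5, 44.9)), (260, (51, 54, 52), (689.6, 159.0, 46.0)), (262, (41, 43, 43), (689.8, 159.1, 48.3))]
332 [(246, (181, 108, 44), (680.3, 158.1, 28.1)), (248, (185, 111, 44), (680.8, 158.1, 31.1)), (250, (228, 155, 84), (681.1, 158.4, 33.1)), (252, (167, 164, 153), (682.2, 157.1, 39.5)), (254, (164, 166, 157), (682.6, 157.1, 42.0)), (256, (164, 166, 157), (683.1, 156.9, 45.1)), (258, (163, 166, 156), (683.3, 157.1, 47.1)), (260, (163, 166, 156), (683.8, 157.0, 49.8)), (262, (164, 166, 157), (684.0, 157.3, 51.5))]
```

View pics/w37c.png

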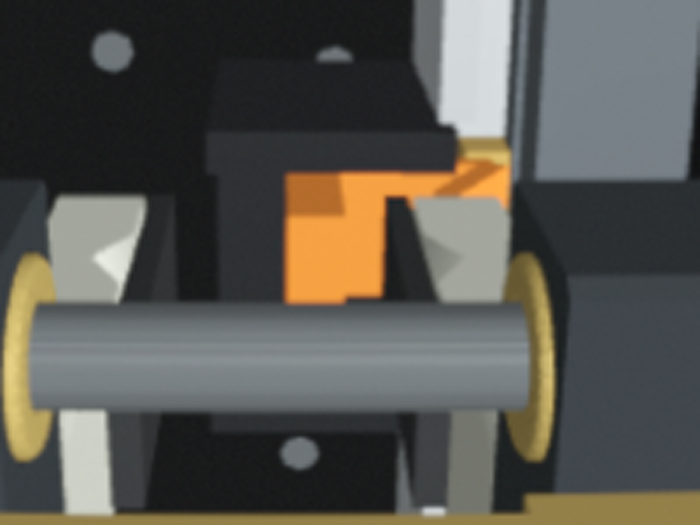

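carry_out(
  targets=[
    [[0, 0, 0, 0, -0.12, -0.05, -0.32], [0, 0, 0, 0, -0.12, 0, -0.32], [0, 0, 0, 0, -0.12, 0, -0.32], [0, 0, 0, 0, 0, 0, -0.32]],
  ],
)

```text
t: 76.1
eef_pos: [0.7169, 0.1705, 0.2119]
ee_rot: [3.141, -0.0, -1.498]
force: [0.3, -0.1, -0.1]
width: 0.0296
```

```bash
python3 - <<'E'
from h import *
plan(711,170,56.5,-85.8)
im,d,P=cloud('wrist')
cv2.imwrite('pics/w38c.png',cv2.resize(im[195:345,200:400,::-1],None,fx=3.5,fy=3.5,interpolation=cv2.INTER_CUBIC))
E
```

```text
t76.10 F [ 0.3 -0.1 -0.1] w0.0296 grasp [716.9 170.5  52.6] yaw -85.84 | turn z units -0.01 shift units after turn [ 0.    0.24 -0.15]
rp [ 1.7998e+02 -1.0000e-02]
```

View pics/w38c.png

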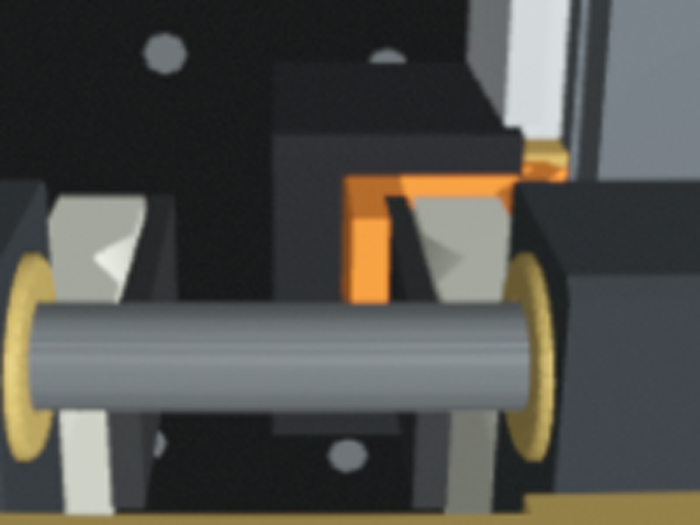

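```bash
python3 - <<'E'
from h import *
plan(711,170,56.5,-85.8)
im,d,P=cloud('wrist')
for r in(248,252,256,262,275):
  print(r,[(c,tuple(int(v) for v in im[r,c]),tuple(float(v) for v in np.round(P[r,c]*1000,1))) for c in range(294,326,3)])
E
```

```text
t76.15 F [ 0.4  0.1 -0.1] w0.0299 grasp [716.8 170.6  52.7] yaw -85.84 | turn z units -0.01 shift units after turn [ 0.01  0.23 -0.15]
rp [ 1.7997e+02 -1.0000e-02]
248 [(294, (48, 49, 52), (707.9, 165.4, 16.4)), (297, (84, 58, 47), (706.2, 165.4, 15.9)), (300, (180, 108, 43), (705.9, 160.0, 30.0)), (303, (181, 108, 43), (704.3, 159.9, 29.9)), (306, (181, 108, 44), (702.9, 159.5, 30.8)), (309, (181, 108, 43), (701.3, 159.7, 29.9)), (312, (181, 108, 44), (699.9, 159.3, 30.8)), (315, (235, 152, 63), (697.2, 162.1, 22.9)), (318, (246, 162, 68), (695.3, 162.6, 21.3)), (321, (246, 162, 68), (693.9, 162.0, 22.7)), (324, (246, 163, 68), (692.1, 162.3, 21.6))]
252 [(294, (47, 48, 52), (707.8, 167.5, 17.1)), (297, (82, 58, 46), (706.1, 167.5, 16.9)), (300, (171, 101, 41), (706.2, 160.1, 35.3)), (303, (181, 108, 43), (704.8, 159.7, 36.1)), (306, (181, 108, 43), (703.2, 159.9, 35.3)), (309, (159, 94, 42), (701.8, 159.7, 35.5)), (312, (39, 41, 41), (700.2, 159.8, 34.9)), (315, (60, 48, 42), (698.8, 159.4, 35.9)), (318, (191, 157, 126), (697.8, 158.2, 38.7)), (321, (166, 164, 152), (696.7, 157.2, 
[... 827 characters left out ...]
, 41, 36), (701.6, 159.3, 49.0)), (315, (38, 41, 41), (700.2, 159.1, 49.2)), (318, (40, 43, 43), (698.7, 159.4, 48.4)), (321, (133, 135, 127), (697.9, 158.0, 51.4)), (324, (162, 165, 157), (696.4, 158.1, 50.9))]
275 [(294, (45, 48, 51), (706.4, 182.3, 15.2)), (297, (99, 63, 40), (704.8, 182.1, 15.5)), (300, (211, 131, 52), (705.6, 170.3, 40.3)), (303, (247, 163, 68), (704.3, 169.3, 42.2)), (306, (246, 163, 67), (702.7, 169.7, 41.1)), (309, (244, 160, 66), (701.4, 169.1, 42.1)), (312, (29, 30, 30), (701.0, 165.4, 49.9)), (315, (35, 38, 38), (701.4, 159.9, 61.4)), (318, (36, 40, 41), (700.2, 159.5, 62.0)), (321, (39, 41, 41), (699.0, 159.4, 62.0)), (324, (124, 126, 119), (696.0, 163.6, 52.9))]
```

carry_out(
  targets=[
    [[0, 0, 0, 0, -0.1, 0, -0.32], [0, 0, 0, 0, -0.1, 0, -0.32], [0, 0, 0, 0, 0, 0, -0.32]],
  ],
)

```text
t: 76.58
eef_pos: [0.7219, 0.171, 0.2124]
ee_rot: [-3.141, 0.0, -1.498]
force: [-0.0, 0.5, -0.3]
width: 0.0298
```

```bash
python3 - <<'E'
from h import *
plan(711,170,56.5,-85.8)
im,d,P=cloud('wrist')
for r in(256,262):
  print(r,[(c,tuple(int(v) for v in im[r,c]),tuple(float(v) for v in np.round(P[r,c]*1000,1))) for c in range(294,326,3)])
cv2.imwrite('pics/w39c.png',cv2.resize(im[195:345,200:400,::-1],None,fx=3.5,fy=3.5,interpolation=cv2.INTER_CUBIC))
E
```

```text
t76.58 F [-0.   0.5 -0.3] w0.0298 grasp [721.9 171.   53.1] yaw -85.84 | turn z units -0.00 shift units after turn [ 0.01  0.44 -0.14]
rp [-179.99    0.  ]
256 [(294, (48, 50, 53), (712.7, 170.9, 16.2)), (297, (47, 49, 52), (711.1, 170.6, 16.6)), (300, (48, 50, 53), (709.3, 170.8, 15.8)), (303, (48, 49, 53), (707.7, 170.2, 16.9)), (306, (72, 55, 47), (706.1, 170.1, 17.0)), (309, (93, 56, 30), (706.1, 164.6, 30.4)), (312, (39, 40, 41), (705.9, 160.2, 40.9)), (315, (40, 43, 43), (704.5, 160.0, 41.3)), (318, (108, 104, 94), (703.1, 159.9, 41.2)), (321, (164, 167, 158), (702.5, 157.7, 46.3)), (324, (165, 167, 158), (701.1, 157.7, 46.2))]
262 [(294, (46, 48, 52), (712.4, 174.7, 15.7)), (297, (46, 48, 52), (710.7, 174.6, 15.6)), (300, (46, 49, 53), (709.0, 174.2, 16.4)), (303, (47, 50, 53), (707.3, 174.3, 15.7)), (306, (77, 57, 47), (705.6, 174.0, 16.3)), (309, (90, 55, 30), (705.8, 167.7, 30.8)), (312, (36, 37, 37), (706.5, 160.5, 47.5)), (315, (40, 42, 42), (705.3, 160.0, 48.5)), (318, (41, 44, 43), (704.0, 159.7, 49.0)), (321, (133, 136, 127), (703.2, 158.1, 52.6)), (324, (163, 166, 157), (701.7, 158.2, 52.1))]
```

View pics/w39c.png

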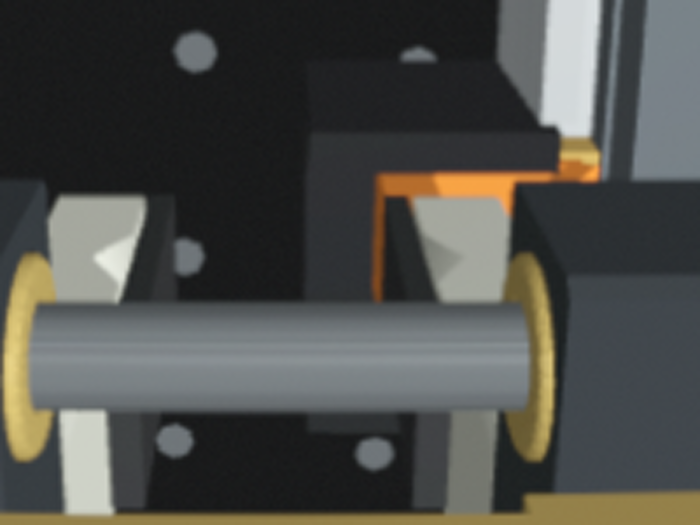

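carry_out(
  targets=[
    [[0, 0, 0, 0, 0, -0.5, -0.32], [0, 0, 0, 0, 0.5, 0, -0.32], [0, 0, 0, 0, 0.66, 0, -0.32], [0, 0, 0, 0, 0, 0.35, -0.32], [0, 0, 0, 0, 0, 0, -0.32]],
  ],
)

```text
t: 77.25
eef_pos: [0.6924, 0.1689, 0.2155]
ee_rot: [3.141, -0.0, -1.498]
force: [0.3, -1.5, -0.2]
width: 0.0297
```

```bash
python3 - <<'E'
from h import *
plan(693,170,51,-85.8)
im,d,P=cloud('wrist')
cv2.imwrite('pics/w40c.png',cv2.resize(im[195:345,200:400,::-1],None,fx=3.5,fy=3.5,interpolation=cv2.INTER_CUBIC))
E
```

```text
t77.25 F [ 0.3 -1.5 -0.2] w0.0297 grasp [692.4 168.9  56.2] yaw -85.82 | turn z units -0.00 shift units after turn [-0.04 -0.03  0.21]
rp [ 1.7995e+02 -2.0000e-02]
```

View pics/w40c.png

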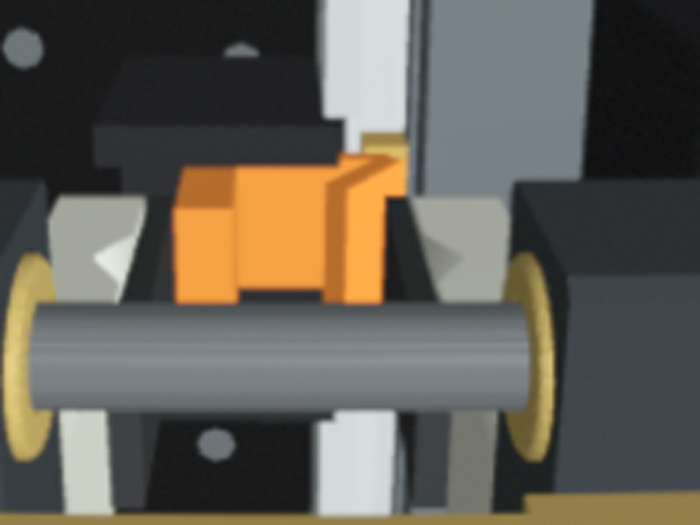

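carry_out(
  targets=[
    [[0, 0, 0, 0, 0, 0.1, -0.32], [0, 0, 0, 0, 0, 0.1, -0.32], [0, 0, 0, 0, 0, 0.04, -0.32], [0, 0, 0, 0, 0, 0, -0.32]],
  ],
)

```text
t: 77.8
eef_pos: [0.693, 0.1689, 0.2108]
ee_rot: [-3.141, -0.0, -1.498]
force: [-1.6, -0.8, 4.7]
width: 0.03
```

```bash
python3 - <<'E'
from h import *
plan(693,170,51,-85.8)
im,d,P=cloud('wrist')
cv2.imwrite('pics/w41c.png',cv2.resize(im[195:345,200:400,::-1],None,fx=3.5,fy=3.5,interpolation=cv2.INTER_CUBIC))
E
```

```text
t77.80 F [-1.6 -0.8  4.7] w0.0300 grasp [693.  168.9  51.5] yaw -85.82 | turn z units -0.00 shift units after turn [-0.04 -0.    0.02]
rp [-179.97   -0.  ]
```

View pics/w41c.png

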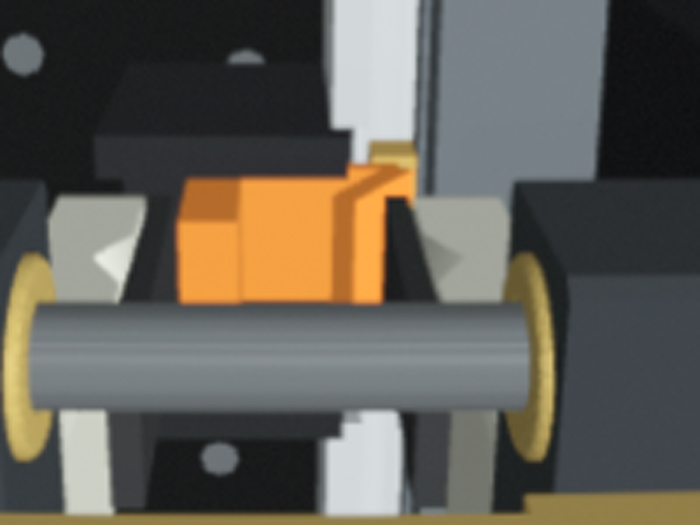

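carry_out(
  targets=[
    [[0, 0, 0, 0, -0.1, 0.02, -0.32], [0, 0, 0, 0, -0.1, 0, -0.32], [0, 0, 0, 0, -0.1, 0, -0.32], [0, 0, 0, 0, 0, 0, -0.32]],
  ],
)

```text
t: 78.35
eef_pos: [0.7002, 0.1693, 0.2102]
ee_rot: [3.141, -0.0, -1.498]
force: [-1.1, -0.9, 7.9]
width: 0.0299
```

```bash
python3 - <<'E'
from h import *
plan(693,170,51,-85.8)
im,d,P=cloud('wrist')
cv2.imwrite('pics/w42c.png',cv2.resize(im[195:345,200:400,::-1],None,fx=3.5,fy=3.5,interpolation=cv2.INTER_CUBIC))
E
```

```text
t78.35 F [-1.1 -0.9  7.9] w0.0299 grasp [700.2 169.3  50.9] yaw -85.82 | turn z units -0.00 shift units after turn [-0.05  0.29 -0.  ]
rp [ 1.7998e+02 -2.0000e-02]
```

View pics/w42c.png

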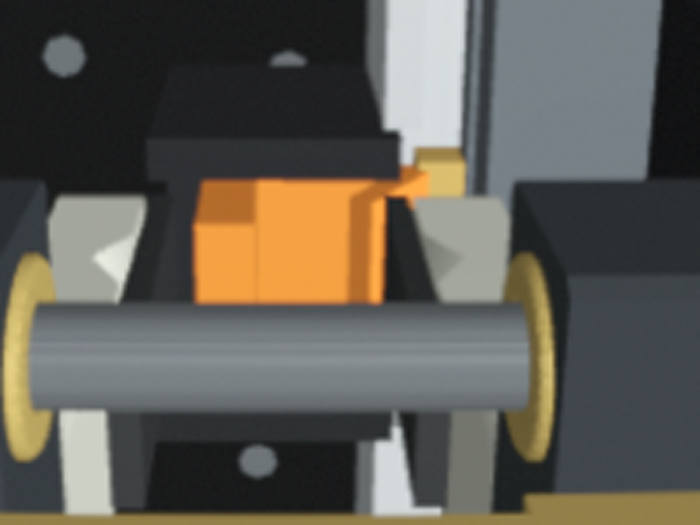

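carry_out(
  targets=[
    [[0, 0, 0, 0, -0.1, 0, -0.32], [0, 0, 0, 0, -0.1, 0, -0.32], [0, 0, 0, 0, 0, 0, -0.32]],
  ],
)

```text
t: 78.78
eef_pos: [0.7051, 0.1697, 0.21]
ee_rot: [3.141, -0.0, -1.498]
force: [-4.1, -1.2, 7.7]
width: 0.0299
```

```bash
python3 - <<'E'
from h import *
plan(693,170,51,-85.8)
im,d,P=cloud('wrist')
cv2.imwrite('pics/w43c.png',cv2.resize(im[195:345,200:400,::-1],None,fx=3.5,fy=3.5,interpolation=cv2.INTER_CUBIC))
E
```

```text
t78.78 F [-4.1 -1.2  7.7] w0.0299 grasp [705.1 169.7  50.7] yaw -85.83 | turn z units -0.00 shift units after turn [-0.05  0.48 -0.01]
rp [ 1.7995e+02 -2.0000e-02]
```

View pics/w43c.png

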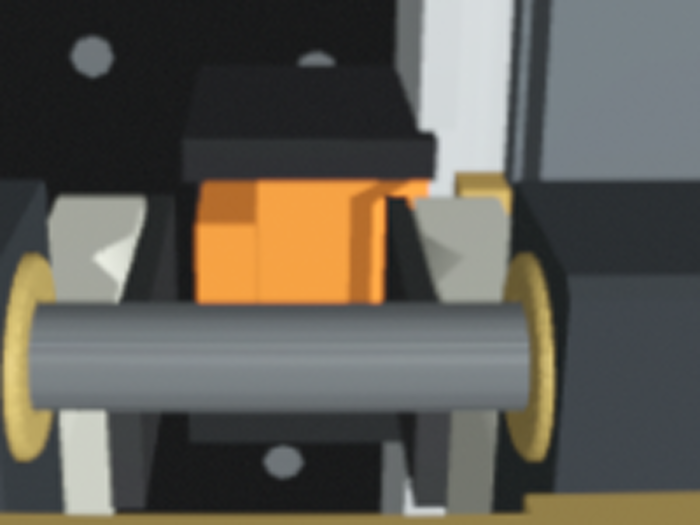

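carry_out(
  targets=[
    [[0, 0, 0, 0, 0, -0.1, -0.32], [0, 0, 0, 0, 0, -0.1, -0.32], [0, 0, 0, 0, 0, -0.5, -0.32], [0, 0, 0, 0, 0, -1, -0.32], [0, 0, 0, 0, 0, -1, -0.32], [0, 0, 0, 0, 0, -1, -0.32], [0, 0, 0, 0, 0, -1, -0.32]],
  ],
)

```text
t: 79.7
eef_pos: [0.7055, 0.1698, 0.329]
ee_rot: [-3.14, 0.0, -1.498]
force: [0.3, 0.1, -0.4]
width: 0.0297
```

```bash
python3 - <<'E'
from h import *
plan(624,165,200,-85.8)
im,d,P=cloud('wrist');cv2.imwrite('pics/w44.png',im[:,:,::-1]);pr(mods(P,im,.09,.02))
im,d=arm.grab_frame('scene');im=im[180:340,205:365,::-1];cv2.imwrite('pics/s44.png',cv2.resize(im,None,fx=3.7,fy=3.7,interpolation=cv2.INTER_CUBIC))
E
```

```text
t79.70 F [ 0.3  0.1 -0.4] w0.0297 grasp [705.5 169.8 169.7] yaw -85.83 | turn z units -0.00 shift units after turn [-0.05  3.26 -1.21]
rp [-1.7993e+02  2.0000e-02]
(410, 133) c [626.2  98.2] s [42.  32.7] ang 4.4 z 90.7 n 3253
(404, 201) c [622.9 142.5] s [41.8 32.5] ang 3.9 z 90.8 n 2795
```

View pics/w44.png

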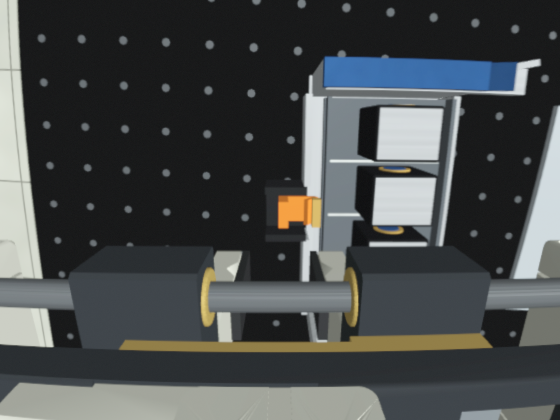

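View pics/s44.png

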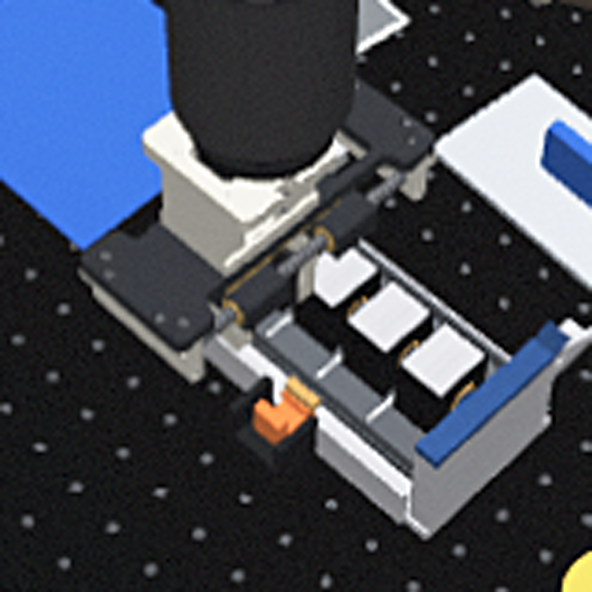

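carry_out(
  targets=[
    [[0, 0, 0, -0.76, 0.78, 0, -1], [0, 0, 0, -0.76, 0.78, 0, -1], [0, 0, 0, -0.76, 0.78, 0, -1], [0, 0, 0, -0.76, 0.78, 0, -1], [0, 0, 0, 0, 0, 0, -1], [0, 0, 0, 0, 0, 0, -1]],
  ],
)

```text
t: 80.55
eef_pos: [0.6222, 0.2399, 0.3273]
ee_rot: [-3.141, 0.0, -1.498]
force: [-0.1, 1.1, -0.0]
width: 0.0002
```

```bash
python3 - <<'E'
from h import *
im,d,P=cloud('wrist');cv2.imwrite('pics/w45.png',im[:,:,::-1]);pr(mods(P,im,.09,.02))
im,d,P=cloud('top');cv2.imwrite('pics/t45.png',im[:,:,::-1])
hsv=cv2.cvtColor(im,cv2.COLOR_RGB2HSV);z=P[...,2];m=(z>.045)&(z<.06)&(hsv[...,0]>20)&(hsv[...,0]<35)&(hsv[...,1]>120);pr(rects(m,P,30))
plan(624,146,110,-85.8)
E
```

```text
(287, 80) c [623.6 142.3] s [40.7 32.3] ang 4.4 z 90.7 n 3703
(286, 154) c [621.2 187.3] s [40.6 32.6] ang 4.2 z 90.7 n 3282
(285, 220) c [618.1 231.3] s [40.7 32.9] ang 4.0 z 90.7 n 2820
(343, 260) c [ 431.9 -121.9] s [40.8 36.9] ang -1.8 z 54.5 n 295
t80.65 F [0.8 0.5 0.9] w0.0006 grasp [622.4 239.5 167.7] yaw -85.86 | turn z units -0.01 shift units after turn [3.73 0.21 2.31]
rp [-1.8e+02 -1.0e-02]
```

View pics/w45.png

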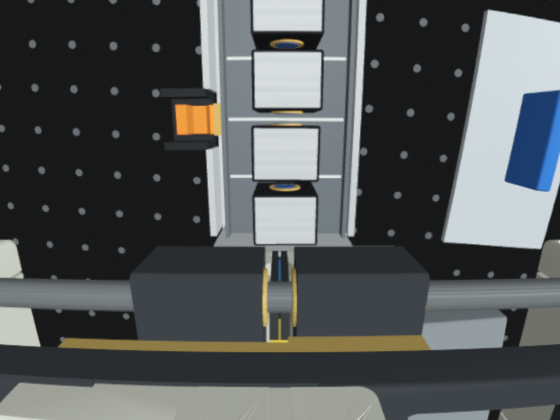

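View pics/t45.png

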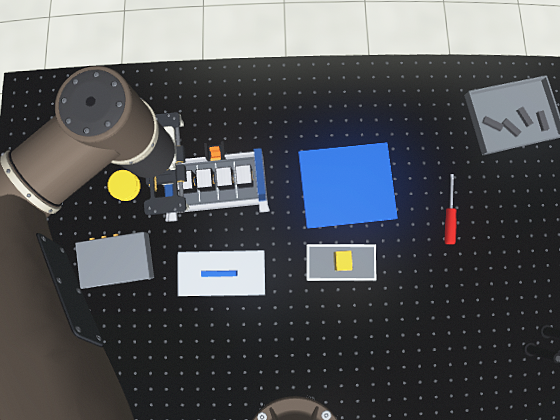

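carry_out(
  targets=[
    [[0, 0, 0, 0.95, 0.05, 0, -1], [0, 0, 0, 0.95, 0.05, 0, -1], [0, 0, 0, 0.95, 0.05, 0, -1], [0, 0, 0, 0.98, 0.05, 0, -1], [0, 0, 0, 0, 0, 0.8, -1], [0, 0, 0, 0, 0, 0.8, -1], [0, 0, 0, 0, 0, 0.3, -1], [0, 0, 0, 0, 0, 0, -1]],
  ],
)

```text
t: 81.65
eef_pos: [0.624, 0.1435, 0.2795]
ee_rot: [3.141, -0.0, -1.498]
force: [0.3, -0.2, 0.2]
width: 0.0004
```

```bash
python3 - <<'E'
from h import *
plan(624.5,143.5,87.5,-85.8)
E
```

```text
t81.65 F [ 0.3 -0.2  0.2] w0.0004 grasp [624.  143.5 120.2] yaw -85.85 | turn z units -0.01 shift units after turn [ 0.   -0.02  1.31]
rp [ 1.7996e+02 -3.0000e-02]
```

carry_out(
  targets=[
    [[0, 0, 0, 0, 0, 0.3, -1], [0, 0, 0, 0, 0, 0.2, -1], [0, 0, 0, 0, 0, 0.2, -1], [0, 0, 0, 0, 0, 0.2, -1], [0, 0, 0, 0, 0, 0.2, -1], [0, 0, 0, 0, 0, 0.1, -1], [0, 0, 0, 0, 0, 0, -1]],
  ],
)

```text
t: 82.52
eef_pos: [0.624, 0.1442, 0.2506]
ee_rot: [-3.141, 0.0, -1.497]
force: [-1.5, -0.6, 7.1]
width: 0.0
```

```bash
python3 - <<'E'
from h import *
plan(624.5,143.5,87.5,-85.8)
im,d,P=cloud('wrist');cv2.imwrite('pics/w46.png',im[:,:,::-1]);pr(mods(P,im,.08,.03))
E
```

```text
t82.53 F [-1.5 -0.6  7.1] w0.0000 grasp [624.  144.2  91.3] yaw -85.79 | turn z units 0.00 shift units after turn [ 0.03 -0.02  0.15]
rp [-179.94    0.  ]
(279, 179) c [627.1  98.6] s [40.7 32.6] ang 4.1 z 72.7 n 5783
```

View pics/w46.png

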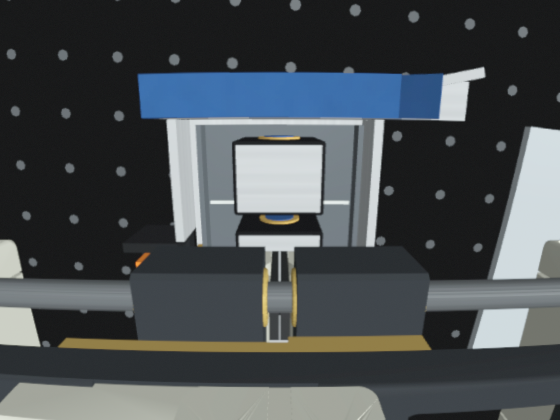

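carry_out(
  targets=[
    [[0, 0, 0, 0, 0, 0.08, -1], [0, 0, 0, 0, 0, 0.08, -1], [0, 0, 0, 0, 0, 0.04, -1], [0, 0, 0, 0, 0, 0, -1], [0, 0, 0, 0, 0, 0, -1], [0, 0, 0, 0, 0, 0, -1]],
  ],
)

```text
t: 83.32
eef_pos: [0.624, 0.1442, 0.2461]
ee_rot: [-3.14, 0.0, -1.497]
force: [-4.1, -0.6, 8.7]
width: 0.0004
```

```bash
python3 - <<'E'
from h import *
plan(624.5,143.5,87.5,-85.8)
im,d,P=cloud('wrist');pr(mods(P,im,.08,.03))
E
```

```text
t83.33 F [-4.1 -0.6  8.7] w0.0004 grasp [624.  144.2  86.8] yaw -85.79 | turn z units 0.00 shift units after turn [ 0.03 -0.02 -0.03]
rp [-179.93    0.  ]
(279, 179) c [627.1  98.5] s [40.6 32.4] ang 4.2 z 68.2 n 5778
(279, 258) c [624.  138.3] s [40.1 25.1] ang 3.8 z 68.4 n 1353
```

carry_out(
  targets=[
    [[0, 0, 0, 0, 0, 0, -1], [0, 0, 0, 0, 0, -0.1, -1], [0, 0, 0, 0, 0, -0.2, -1], [0, 0, 0, 0, 0, -0.5, -1], [0, 0, 0, 0, 0, -1, -1], [0, 0, 0, 0, 0, -1, -1], [0, 0, 0, 0, 0, -1, -1], [0, 0, 0, -0.5, 0, -1, -1], [0, 0, 0, 0, 0, 0, -1]],
  ],
)

```text
t: 84.5
eef_pos: [0.6235, 0.1573, 0.3677]
ee_rot: [-3.137, 0.002, -1.497]
force: [-0.2, 0.3, 0.4]
width: 0.0006
```

```bash
python3 - <<'E'
from h import *
im,d,P=cloud('wrist');cv2.imwrite('pics/w47.png',im[:,:,::-1]);pr(mods(P,im,.08,.03))
im,d,P=cloud('top');cv2.imwrite('pics/t47.png',im[:,:,::-1])
hsv=cv2.cvtColor(im,cv2.COLOR_RGB2HSV);z=P[...,2]
m=(z>.003)&(z<.012)&(hsv[...,2]>150)&(hsv[...,1]<60);print('cover');pr(rects(m,P,800))
m=(z>.03)&(z<.06)&(hsv[...,0]>100)&(hsv[...,0]<125)&(hsv[...,1]>120);pr(rects(m,P,80))
plan(409,163,200,-91)
E
```

```text
(281, 138) c [626.8  98.1] s [40.6 31.8] ang 4.2 z 71.2 n 2071
(281, 192) c [623.5 142.4] s [40.7 33. ] ang 4.2 z 71.2 n 1887
(280, 242) c [621.  186.4] s [40.2 31.9] ang 4.0 z 71.2 n 1170
cover
(515, 115) c [ 783.4 -585.9] s [200.9 150.8] ang -78.5 z 6.1 n 3012
(341, 262) c [ 427.8 -123.6] s [162.7  85.3] ang 88.2 z 5.1 n 1566
(221, 273) c [410.  162.6] s [206.  104.2] ang 88.9 z 6.6 n 3372
(219, 274) c [409.1 161.8] s [79.6 11.4] ang 88.7 z 50.3 n 190
t84.60 F [1.1 0.2 0.2] w0.0005 grasp [622.8 156.6 205.6] yaw -85.82 | turn z units 0.65 shift units after turn [-0.11  8.55  0.22]
rp [-1.7999e+02  2.0000e-02]
```

View pics/w47.png

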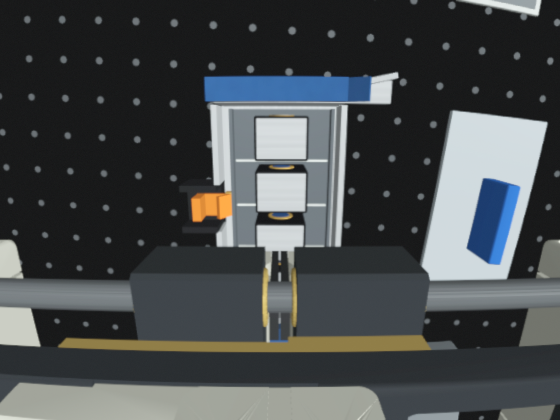

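View pics/t47.png

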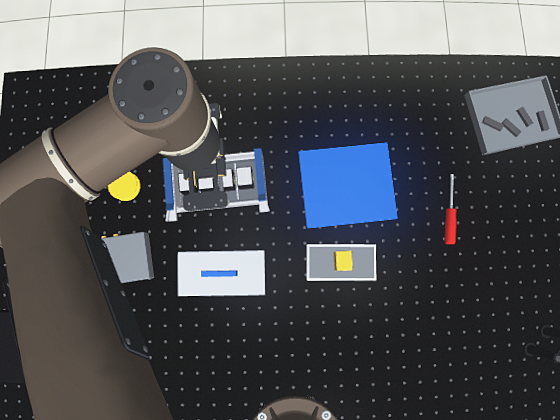

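carry_out(
  targets=[
    [[0, 0, 0.65, 0, 0.3, 0, 0.1], [0, 0, 0, 0, 0.9, 0, 0.1], [0, 0, 0, 0, 0.9, 0, 0.1], [0, 0, 0, 0, 0.9, 0, 0.1], [0, 0, 0, 0, 0.9, 0, 0.1], [0, 0, 0, 0, 0.9, 0, 0.1], [0, 0, 0, 0, 0.9, 0, 0.1], [0, 0, 0, 0, 0.9, 0, 0.1], [0, 0, 0, 0, 0.9, 0, 0.1], [0, 0, 0, 0, 0.9, 0, 0.1], [0, 0, 0, 0, 0.15, 0.5, 0.1], [0, 0, 0, 0, 0, 1, 0.1], [0, 0, 0, 0, 0, 1, 0.1], [0, 0, 0, 0, 0, 1, 0.1], [0, 0, 0, 0, 0, 0, 0.1]],
  ],
)

```text
t: 86.48
eef_pos: [0.4089, 0.1589, 0.2748]
ee_rot: [3.138, -0.004, -1.589]
force: [-0.3, -0.2, 0.6]
width: 0.0483
```

```bash
python3 - <<'E'
from h import *
plan(409.5,162.5,32,-91.1)
im,d,P=cloud('wrist');cv2.imwrite('pics/w48.png',im[:,:,::-1])
hsv=cv2.cvtColor(im,cv2.COLOR_RGB2HSV);z=P[...,2]
m=(z>.044)&(z<.056)&(hsv[...,0]>100)&(hsv[...,0]<125)&(hsv[...,1]>120);pr(rects(m,P,80))
m=(z>.002)&(z<.012)&(hsv[...,2]>150)&(hsv[...,1]<60);pr(rects(m,P,800))
E
```

```text
t86.47 F [-0.3 -0.2  0.6] w0.0483 grasp [408.9 158.9 115.5] yaw -91.06 | turn z units 0.00 shift units after turn [-0.14 -0.02  3.34]
rp [179.78  -0.22]
(278, 232) c [407.9 155.8] s [65.8 12.9] ang 89.3 z 50.0 n 1991
(62, 162) c [569.7 113.4] s [128.6   8.4] ang -85.1 z 7.4 n 1533
(277, 183) c [407.2 135.3] s [150.9 105.1] ang 89.8 z 6.1 n 23662
(280, 326) c [408.6 252. ] s [104.3  29.3] ang -0.7 z 6.1 n 3225
```

View pics/w48.png

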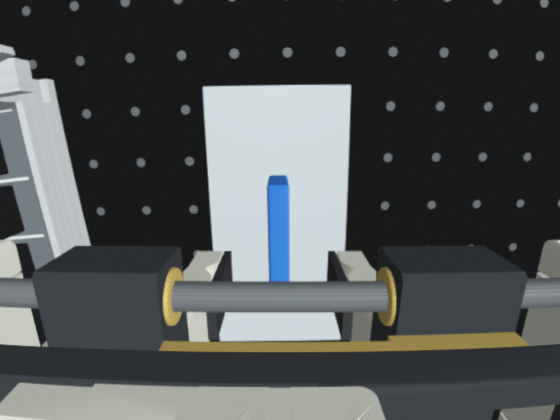

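carry_out(
  targets=[
    [[0, 0, 0, -0.15, 0, 0.8, 0.1], [0, 0, 0, 0, 0, 0.9, 0.1], [0, 0, 0, 0, 0, 0.8, 0.1], [0, 0, 0, 0, 0, 0.6, 0.1], [0, 0, 0, 0, 0, 0.24, 0.1], [0, 0, 0, 0, 0, 0, 0.1], [0, 0, 0, 0, 0, 0, -1], [0, 0, 0, 0, 0, 0, -1], [0, 0, 0, 0, 0, 0, -1], [0, 0, 0, 0, 0, 0, -1], [0, 0, 0, 0, 0, 0, -1]],
  ],
  squeeze=40,
)

```text
t: 87.9
eef_pos: [0.4094, 0.1634, 0.1938]
ee_rot: [-3.142, 0.0, -1.589]
force: [-1.9, -0.7, 3.3]
width: 0.0138
```

```bash
python3 - <<'E'
from h import *
plan(409.5,162.8,32,-91.1)
im,d,P=cloud('wrist');cv2.imwrite('pics/w49.png',im[:,:,::-1])
E
```

```text
t87.90 F [-1.9 -0.7  3.3] w0.0138 grasp [409.4 163.4  34.5] yaw -91.03 | turn z units 0.01 shift units after turn [ 0.03 -0.01  0.1 ]
rp [-180.    0.]
```

View pics/w49.png

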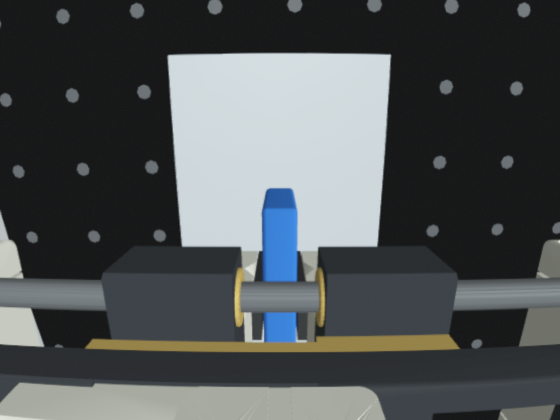

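```bash
python3 - <<'E'
from h import *
for fn in('w1.npz','w26.npz'):
  f=np.load(fn);im=f['im'];P=f['P'];hsv=cv2.cvtColor(im,cv2.COLOR_RGB2HSV);z=P[...,2]
  print(fn)
  for zl in(.0505,.0207):
    m=(abs(z-zl)<.004)&(hsv[...,2]>160)&(hsv[...,1]<60); m[:,:210]=0;m[:,370:]=0
    pr([o for o in rects(m,P,25) if o['s'][1]<9])
  m=(abs(z-.091)<.006)&(hsv[...,0]>100)&(hsv[...,0]<125)&(hsv[...,1]>100)
  pr(rects(m,P,100))
  m=(abs(z-.091)<.004)
  for o in rects(m,P,60): print('any z91',o)
  m=(abs(z-.038)<.003)&(hsv[...,2]>150)&(hsv[...,1]<60)
  for o in rects(m,P,60): print('wall38',o)
E
```

```text
w1.npz
(254, 194) c [625.2 122.2] s [88.5  5. ] ang 4.2 z 50.3 n 427
(254, 235) c [622.2 166.1] s [88.4  5.3] ang 3.9 z 50.4 n 341
(222, 274) c [654.8 212.7] s [17.1  4.6] ang 4.4 z 50.0 n 61
(283, 274) c [588.8 207.4] s [27.   4.8] ang 5.8 z 50.5 n 98
(254, 134) c [625.8  61.3] s [118.3  16.9] ang 4.2 z 91.0 n 2837
(257, 341) c [611.4 267.2] s [118.5  18.7] ang 4.3 z 90.9 n 1258
any z91 {'c': array([625.1,  61.3]), 's': array([119.7,  17. ]), 'a': 4.3, 'z': np.float64(91.0), 'n': 2842, 'px': (254, 134)}
any z91 {'c': array([610.6, 267.2]), 's': array([119.9,  18.7]), 'a': 4.3, 'z': np.float64(90.9), 'n': 1303, 'px': (258, 341)}
wall38 {'c': array([686.4, 113.3]), 's': array([70.1,  5.8]), 'a': -85.5, 'z': np.float64(38.0), 'n': 360, 'px': (197, 178)}
wall38 {'c': array([567.6, 145.4]), 's': array([151.4,   4.6]), 'a': -85.9, 'z': np.float64(38.1), 'n': 590, 'px': (307, 213)}
wall38 {'c': array([679.2, 210.5]), 's': array([37.1,  5.6]), 'a': -86.3, 'z': np.float64(37.9), 'n': 159, 'px': (202, 265)}
w26.npz
(221, 43) c [683.8 112.2] s [67.1  1.2] ang -85.9 z 20.6 n 132
(322, 60) c [60
[... 160 characters left out ...]
 21.0 n 115
(251, 166) c [653.9 211.2] s [18.6  2. ] ang 4.1 z 21.3 n 63
(331, 167) c [583.  206.3] s [16.5  2.9] ang 4.7 z 21.1 n 74
(293, 259) c [614.6 268.2] s [111.2  18. ] ang 4.1 z 91.0 n 3091
any z91 {'c': array([610.2, 267.9]), 's': array([120.,  18.]), 'a': 4.1, 'z': np.float64(91.1), 'n': 3019, 'px': (299, 259)}
wall38 {'c': array([686. , 115.5]), 's': array([61.8,  5.6]), 'a': -85.9, 'z': np.float64(37.9), 'n': 602, 'px': (215, 42)}
wall38 {'c': array([566.3, 165.5]), 's': array([180.3,   6. ]), 'a': -85.9, 'z': np.float64(38.1), 'n': 1455, 'px': (360, 114)}
wall38 {'c': array([677.8, 228.1]), 's': array([72.3,  5.5]), 'a': -85.7, 'z': np.float64(38.0), 'n': 546, 'px': (220, 185)}
```

carry_out(
  targets=[
    [[0, 0, 0, 0, 0, -0.3, -1], [0, 0, 0, 0, 0, -0.6, -1], [0, 0, 0, 0, 0, -0.8, -1], [0, 0, 0, 0, 0, -0.9, -1], [0, 0, 0, 0, 0, -0.9, -1], [0, 0, 0, 0, 0, -0.9, -1], [0, 0, 0, 0, 0, 0, -1]],
  ],
)

```text
t: 88.82
eef_pos: [0.4096, 0.1637, 0.3051]
ee_rot: [-3.139, 0.003, -1.589]
force: [0.8, -0.2, -2.9]
width: 0.014
```

```bash
python3 - <<'E'
from h import *
plan(483.6,155.2,145,-85.8)
im,d,P=cloud('wrist');cv2.imwrite('pics/w50.png',im[:,:,::-1])
hsv=cv2.cvtColor(im,cv2.COLOR_RGB2HSV);z=P[...,2]
m=(z>.1)&(z<.14)&(hsv[...,2]>150)&(hsv[...,1]<60);m[270:]=0;pr(rects(m,P,800))
m=cv2.erode(m.astype(np.uint8),np.ones((7,7)))>0
q=P[m];A=np.c_[q[:,:2]-[.41,.163],np.ones(len(q))];print(np.linalg.lstsq(A,q[:,2],rcond=None)[0])
E
```

```text
t88.83 F [ 0.8 -0.2 -2.9] w0.0140 grasp [409.6 163.7 145.8] yaw -91.02 | turn z units -0.65 shift units after turn [ 0.56 -2.93  0.03]
rp [-1.7987e+02  1.4000e-01]
(279, 157) c [408.3 109.6] s [104.8  98.7] ang -0.9 z 117.2 n 38603
[0.00197149 0.00461156 0.11748295]
```

View pics/w50.png

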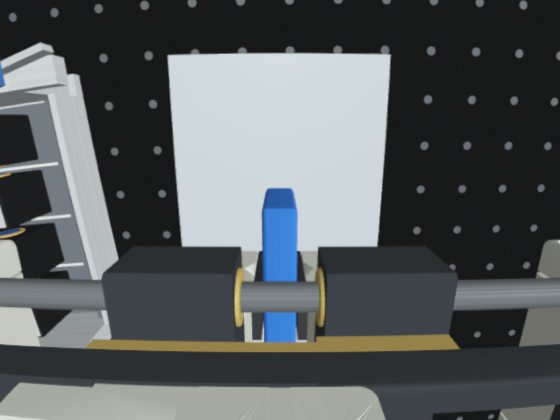

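carry_out(
  targets=[
    [[0, 0, -0.3, 0, 0, 0, -1], [0, 0, -0.35, 0, 0, 0, -1], [0, 0, 0, 0.14, -0.7, 0, -1], [0, 0, 0, 0.14, -0.75, 0, -1], [0, 0, 0, 0.14, -0.75, 0, -1], [0, 0, 0, 0.14, -0.73, 0, -1], [0, 0, 0, 0, 0, 0.5, -1], [0, 0, 0, 0, 0, 0.5, -1], [0, 0, 0, 0, 0, 0, -1]],
  ],
)

```text
t: 90.0
eef_pos: [0.4826, 0.1544, 0.2771]
ee_rot: [3.139, -0.002, -1.498]
force: [1.0, -0.7, -2.7]
width: 0.0137
```

```bash
python3 - <<'E'
from h import *
plan(483.6,155.2,110,-85.8)
for c in('wrist','scene','top'):
  im,d,P=cloud(c);cv2.imwrite(f'pics/{c}51.png',im[:,:,::-1])
  if c=='scene':
    im=im[180:340,235:395,::-1];cv2.imwrite('pics/s51.png',cv2.resize(im,None,fx=3.7,fy=3.7,interpolation=cv2.INTER_CUBIC))
E
```

```text
t90.00 F [ 1.  -0.7 -2.7] w0.0137 grasp [482.6 154.4 117.8] yaw -85.84 | turn z units -0.01 shift units after turn [-0.03 -0.04  0.31]
rp [ 1.7984e+02 -9.0000e-02]
```

View pics/wrist51.png

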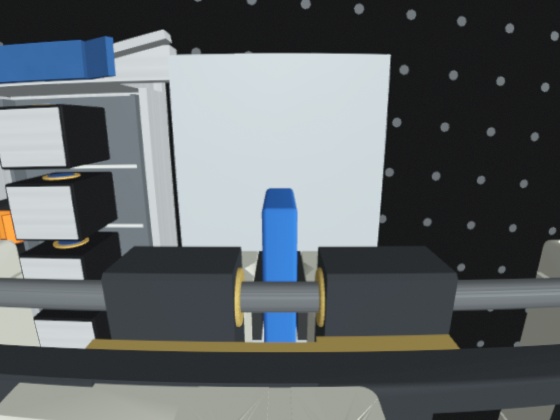

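View pics/s51.png

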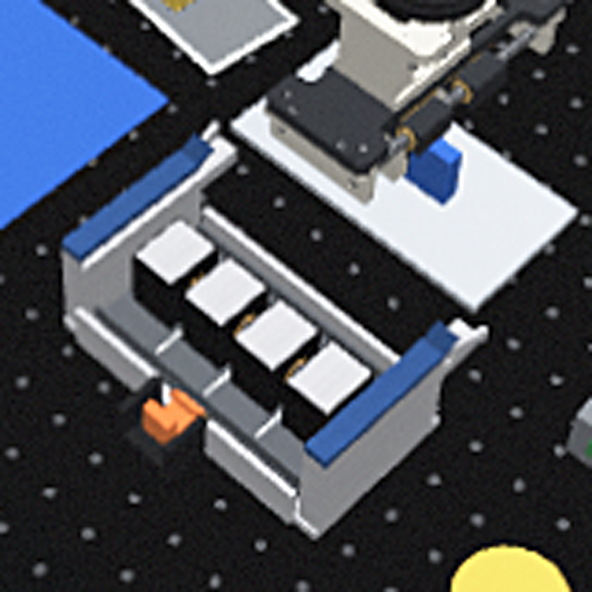

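```bash
python3 - <<'E'
from h import *
im,d,P=cloud('wrist')
cv2.imwrite('pics/w52c.png',cv2.resize(im[20:120,80:240,::-1],None,fx=5,fy=5,interpolation=cv2.INTER_CUBIC))
for r in range(36,92,4):
  print(r,[(c,)+tuple(int(v) for v in np.round(P[r,c]*1000)) for c in range(104,192,8)])
E
```

```text
36 [(104, 571, 49, 94), (112, 567, 49, 95), (120, 607, 29, 0), (128, 601, 29, -1), (136, 595, 29, 0), (144, 556, 47, 85), (152, 553, 46, 83), (160, 548, 46, 84), (168, 544, 46, 84), (176, 566, 28, 0), (184, 560, 27, 0)]
40 [(104, 571, 51, 94), (112, 567, 51, 95), (120, 606, 32, 1), (128, 564, 48, 83), (136, 560, 48, 84), (144, 556, 48, 84), (152, 553, 48, 83), (160, 549, 47, 81), (168, 546, 46, 78), (176, 565, 30, 1), (184, 560, 30, -1)]
44 [(104, 571, 53, 94), (112, 567, 53, 96), (120, 567, 51, 86), (128, 564, 50, 84), (136, 560, 50, 83), (144, 557, 50, 82), (152, 554, 49, 80), (160, 551, 48, 76), (168, 547, 48, 74), (176, 565, 33, 1), (184, 559, 33, 1)]
48 [(104, 571, 54, 94), (112, 567, 54, 95), (120, 569, 52, 83), (128, 564, 52, 84), (136, 562, 51, 80), (144, 559, 50, 76), (152, 556, 50, 73), (160, 552, 50, 74), (168, 547, 50, 75), (176, 545, 48, 67), (184, 559, 36, 1)]
52 [(104, 571, 56, 94), (112, 566, 56, 97), (120, 569, 54, 82), (128, 567, 53, 78), (136, 565, 52, 73), (144, 560, 52, 75), (152, 556, 52, 75), (160, 552, 51, 73), (168, 548, 51, 74), (176, 545, 50, 68), (184, 559
[... 1321 characters left out ...]
38, 65, 90), (184, 534, 65, 90)]
80 [(104, 583, 67, 71), (112, 579, 66, 71), (120, 574, 66, 71), (128, 570, 66, 71), (136, 567, 66, 67), (144, 563, 65, 66), (152, 558, 65, 68), (160, 554, 65, 66), (168, 550, 65, 67), (176, 538, 67, 91), (184, 534, 66, 90)]
84 [(104, 593, 67, 53), (112, 588, 67, 53), (120, 583, 67, 52), (128, 579, 66, 50), (136, 578, 66, 42), (144, 577, 64, 31), (152, 577, 63, 17), (160, 574, 62, 8), (168, 571, 61, 1), (176, 538, 69, 91), (184, 534, 68, 91)]
88 [(104, 603, 68, 33), (112, 597, 68, 33), (120, 595, 67, 26), (128, 590, 67, 26), (136, 584, 67, 27), (144, 575, 67, 37), (152, 570, 67, 34), (160, 574, 65, 7), (168, 571, 64, 1), (176, 538, 70, 91), (184, 534, 70, 90)]
```

View pics/w52c.png

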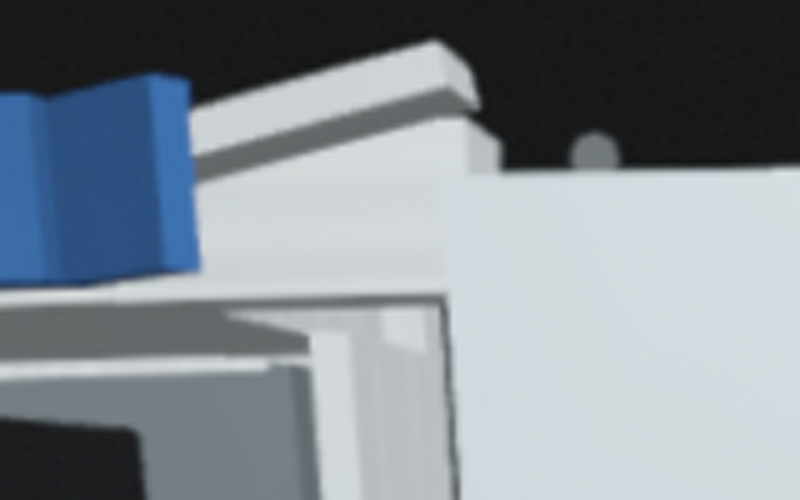

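carry_out(
  targets=[
    [[0, 0, 0, -0.03, 0, 0.16, -1], [0, 0, 0, 0, 0, 0.15, -1], [0, 0, 0, 0, 0, 0, -1], [0, 0, 0, 0, 0, 0, -1]],
  ],
)

```text
t: 90.7
eef_pos: [0.4834, 0.1556, 0.2709]
ee_rot: [3.142, -0.0, -1.498]
force: [0.3, -0.1, -2.8]
width: 0.0141
```

```bash
python3 - <<'E'
from h import *
plan(483.6,155.2,110,-85.8)
im,d,P=cloud('wrist')
cv2.imwrite('pics/w53c.png',cv2.resize(im[20:120,80:240,::-1],None,fx=5,fy=5,interpolation=cv2.INTER_CUBIC))
E
```

```text
t90.70 F [ 0.3 -0.1 -2.8] w0.0141 grasp [483.4 155.6 111.6] yaw -85.83 | turn z units -0.00 shift units after turn [ 0.02 -0.01  0.06]
rp [180.  -0.]
```

View pics/w53c.png

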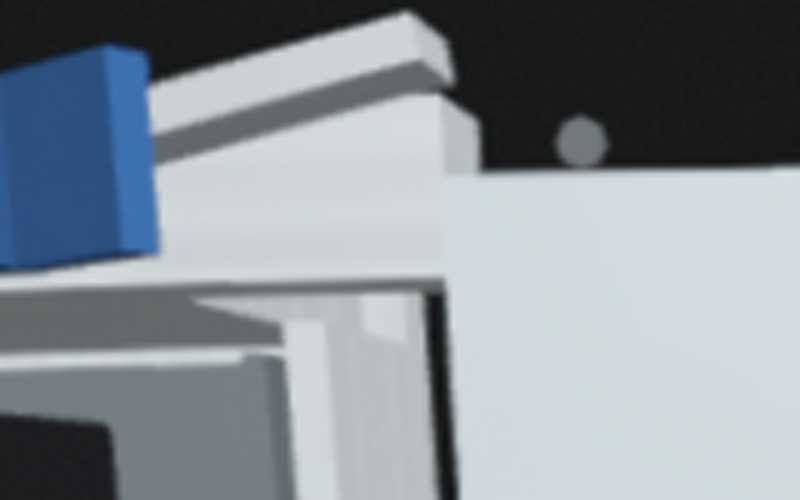

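carry_out(
  targets=[
    [[0, 0, 0, 0, -0.3, 0, -1], [0, 0, 0, 0, -0.3, 0.03, -1], [0, 0, 0, 0, -0.3, 0.03, -1], [0, 0, 0, 0, -0.2, 0, -1], [0, 0, 0, 0, 0, 0, -1]],
  ],
)

```text
t: 91.38
eef_pos: [0.5112, 0.1575, 0.2692]
ee_rot: [3.141, -0.0, -1.498]
force: [-0.7, -0.4, -2.8]
width: 0.0138
```

```bash
python3 - <<'E'
from h import *
def loc():
  s=arm.get_state();p=s['eef_pos']*1000
  a=radians(4.2);print('local x',p[0]*cos(a)+p[1]*sin(a)-633.7,'t',-p[0]*sin(a)+p[1]*cos(a),'under z',p[2]-159.3-34.5,'F',s['force'],'M',s['moment'])
loc()
im,d,P=cloud('wrist')
cv2.imwrite('pics/w54c.png',cv2.resize(im[20:120,80:240,::-1],None,fx=5,fy=5,interpolation=cv2.INTER_CUBIC))
E
cat >> h.py <<'E'
def loc():
  s=arm.get_state();p=s['eef_pos']*1000
  a=radians(4.2);print('t',s['t'],'local x',round(p[0]*cos(a)+p[1]*sin(a)-633.7,1),'t',round(-p[0]*sin(a)+p[1]*cos(a),1),'under z',round(p[2]-159.3-34.5,1),'F',np.round(s['force'],1),'M',np.round(s['moment'],2),'w',round(s['width'],4),'yaw',round(degrees(s['ee_rot'][2]),2))
E
```

```text
local x -112.32423521674502 t 119.64864116205001 under z 75.36860609258838 F [-0.74825702 -0.36786635 -2.83865646] M [ 0.00505403  0.13690874 -0.0738926 ]
```

View pics/w54c.png

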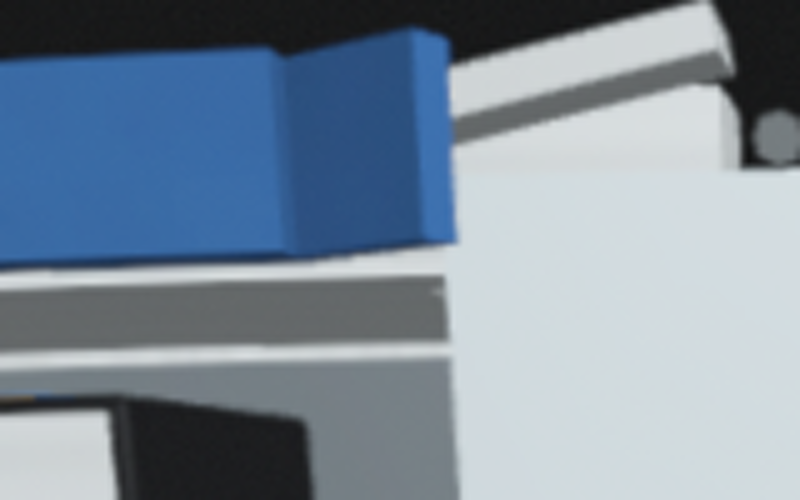

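carry_out(
  targets=[
    [[0, 0, 0, 0, -0.25, 0, -1], [0, 0, 0, 0, -0.25, 0, -1], [0, 0, 0, 0, -0.25, 0, -1], [0, 0, 0, 0, -0.25, 0, -1], [0, 0, 0, 0, 0, 0, -1]],
  ],
)

```text
t: 92.05
eef_pos: [0.5362, 0.1594, 0.2693]
ee_rot: [-3.142, -0.0, -1.498]
force: [-0.6, -0.4, -2.9]
width: 0.014
```

```bash
python3 - <<'E'
from h import *
loc()
im,d,P=cloud('wrist')
cv2.imwrite('pics/w55c.png',cv2.resize(im[20:140,80:280,::-1],None,fx=4,fy=4,interpolation=cv2.INTER_CUBIC))
E
```

```text
t 92.05 local x -87.2 t 119.7 under z 75.5 F [-0.6 -0.4 -2.9] M [ 0.08  0.19 -0.02] w 0.014 yaw -85.85
```

View pics/w55c.png

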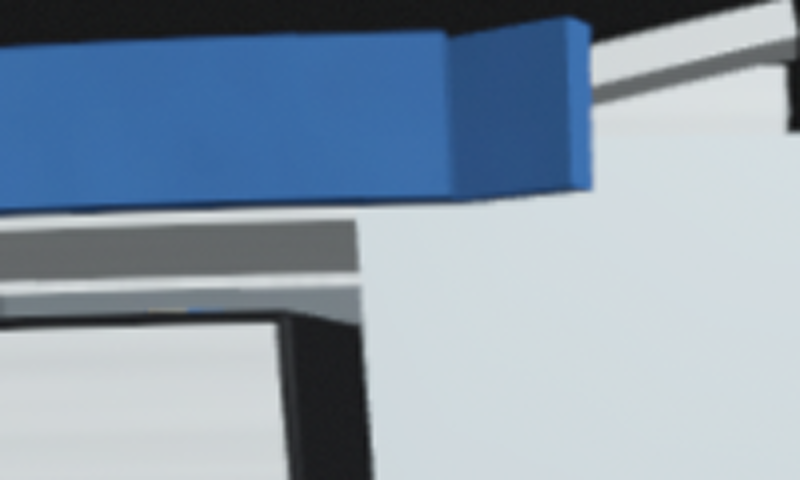

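carry_out(
  targets=[
    [[0, 0, 0, 0, -0.25, 0, -1], [0, 0, 0, 0, -0.3, 0, -1], [0, 0, 0, 0, -0.3, 0, -1], [0, 0, 0, 0, -0.3, 0, -1], [0, 0, 0, 0, -0.3, 0, -1], [0, 0, 0, 0, -0.3, 0, -1], [0, 0, 0, 0, -0.3, 0, -1], [0, 0, 0, 0, -0.3, 0, -1], [0, 0, 0, 0, 0, 0, -1]],
  ],
)

```text
t: 93.22
eef_pos: [0.5949, 0.1637, 0.2692]
ee_rot: [3.142, -0.0, -1.498]
force: [-0.5, 0.4, -1.8]
width: 0.0139
```

```bash
python3 - <<'E'
from h import *
loc()
E
```

```text
t 93.225 local x -28.5 t 119.7 under z 75.4 F [-0.5  0.4 -1.8] M [-0.04  0.13 -0.01] w 0.0139 yaw -85.85
```

carry_out(
  targets=[
    [[0, 0, 0, 0, -0.25, 0, -1], [0, 0, 0, 0, -0.25, 0, -1], [0, 0, 0, 0, -0.25, 0, -1], [0, 0, 0, 0, -0.15, 0, -1], [0, 0, 0, 0, -0.1, 0, -1], [0, 0, 0, 0, 0, 0, -1]],
  ],
)

```text
t: 93.98
eef_pos: [0.6194, 0.1655, 0.2693]
ee_rot: [3.141, -0.0, -1.498]
force: [0.0, 0.5, -2.5]
width: 0.0137
```

```bash
python3 - <<'E'
from h import *
loc()
E
```

```text
t 93.975 local x -3.9 t 119.6 under z 75.5 F [ 0.   0.5 -2.5] M [ 0.03  0.12 -0.04] w 0.0137 yaw -85.84
```

carry_out(
  targets=[
    [[0, 0, 0, 0, -0.08, 0, -1], [0, 0, 0, 0, -0.08, 0, -1], [0, 0, 0, 0, 0, 0, -1]],
  ],
)

```text
t: 94.35
eef_pos: [0.6234, 0.1658, 0.2694]
ee_rot: [3.142, -0.0, -1.498]
force: [-0.6, -1.1, -2.4]
width: 0.0137
```

```bash
python3 - <<'E'
from h import *
loc()
E
```

```text
t 94.35 local x 0.1 t 119.7 under z 75.6 F [-0.6 -1.1 -2.4] M [-0.03  0.19  0.06] w 0.0137 yaw -85.83
```

carry_out(
  targets=[
    [[0, 0, 0, 0, -0.06, 0, -1], [0, 0, 0, 0, -0.06, 0, -1], [0, 0, 0, 0, 0, 0, -1]],
  ],
)

```text
t: 94.72
eef_pos: [0.6248, 0.1657, 0.2687]
ee_rot: [3.137, -0.001, -1.499]
force: [-7.5, -0.4, 0.0]
width: 0.0134
```

```bash
python3 - <<'E'
from h import *
loc()
E
```

```text
t 94.725 local x 1.6 t 119.5 under z 74.9 F [-7.5 -0.4  0. ] M [ 0.43  2.93 -0.15] w 0.0134 yaw -85.88
```

carry_out(
  targets=[
    [[0, 0, 0, 0, 0.03, 0.03, -1], [0, 0, 0, 0, 0, 0.02, -1], [0, 0, 0, 0, 0, 0, -1], [0, 0, 0, 0, 0, 0, -0.4], [0, 0, 0, 0, 0, 0, -0.1], [0, 0, 0, 0, 0, 0, 0], [0, 0, 0, 0, 0, 0, 0], [0, 0, 0, 0, 0, -0.4, 0], [0, 0, 0, 0, 0, -1, 0], [0, 0, 0, 0, 0, -1, 0], [0, 0, 0, 0, 0, -1, 0], [0, 0, 0, 0, 0, -1, 0], [0, 0, 0, 0, 0, -1, 0]],
  ],
)

```text
t: 96.35
eef_pos: [0.6254, 0.1658, 0.405]
ee_rot: [-3.141, 0.0, -1.498]
force: [1.0, -0.6, 1.2]
width: 0.0439
```

carry_out(
  targets=[
    [[0, 0, 0, 1, 0, 0, 0], [0, 0, 0, 1, 0, 0, 0], [0, 0, 0, 1, 0, 0, 0], [0, 0, 0, 1, 0, 0, 0], [0, 0, 0, 1, 0, 0, 0], [0, 0, 0, 1, 0, 0, 0], [0, 0, 0, 1, 0, 0, 0], [0, 0, 0, 1, 0, 0, 0], [0, 0, 0, 1, 0, 0, 0], [0, 0, 0, 1, 0, 0, 0], [0, 0, 0, 1, 0, 0, 0], [0, 0, 0, 1, 0, 0, 0], [0, 0, 0, 0, 0, 0, 0]],
  ],
)

```text
t: 97.98
eef_pos: [0.6466, -0.1361, 0.402]
ee_rot: [3.139, -0.0, -1.501]
force: [-0.4, 0.8, 0.6]
width: 0.0438
```

```bash
python3 - <<'E'
from h import *
for c in('scene','top'):
  im,d,P=cloud(c)
  box=(slice(180,340),slice(225,385)) if c=='scene' else (slice(130,310),slice(150,390))
  cv2.imwrite(f'pics/{c}56.png',cv2.resize(im[box][:,:,::-1],None,fx=3.3,fy=3.3,interpolation=cv2.INTER_CUBIC))
hsv=cv2.cvtColor(im,cv2.COLOR_RGB2HSV);z=P[...,2]
m=(z>.074)&(z<.088)&(hsv[...,2]>150)&(hsv[...,1]<60);print('cover');pr(rects(m,P,400))
m=(z>.11)&(z<.14)&(hsv[...,0]>100)&(hsv[...,0]<125)&(hsv[...,1]>120);pr(rects(m,P,40))
m=(z>.044)&(z<.06)&(hsv[...,0]>20)&(hsv[...,0]<35)&(hsv[...,1]>120);pr(rects(m,P,80))
m=(hsv[...,0]<16)&(hsv[...,1]>170)&(hsv[...,2]>120)&(P[...,1]>0);m[:140]=0;m[200:]=0;q=P[m]*1000;print('catch',np.percentile(q,[5,50,95],axis=0)) 
print(arm.get_state()['t'])
E
```

```text
cover
(188, 181) c [621.  223.8] s [105.9  75.6] ang 3.5 z 80.5 n 1056
(343, 260) c [ 431.7 -121.9] s [41.  36.2] ang -1.1 z 54.8 n 296Traceback (most recent call last):
  File "<stdin>", line 10, in <module>
    return _quantile_unchecked(
        a, q, axis, out, overwrite_input, method, keepdims, weights)
    return _ureduce(a,
                    func=_quantile_ureduce_func,
    ...<5 lines>...
                    overwrite_input=overwrite_input,
                    method=method)
    r = func(a, **kwargs)
    result = _quantile(arr,
                       quantiles=q,
    ...<2 lines>...
                       out=out,
                       weights=wgt)
    slices_having_nans = np.isnan(arr[-1, ...])
                                  ~~~^^^^^^^^^
IndexError: index -1 is out of bounds for axis 0 with size 0
```

View pics/scene56.png

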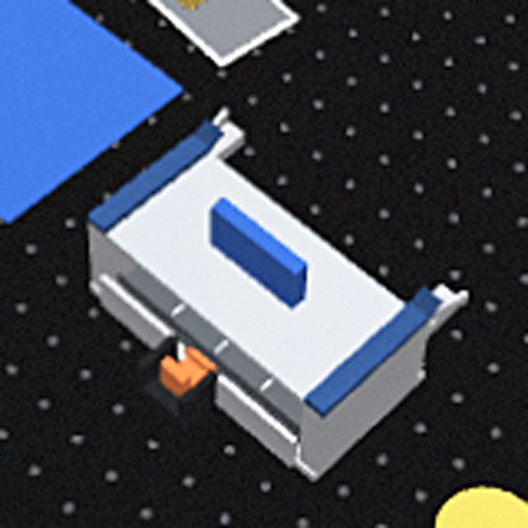

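View pics/top56.png

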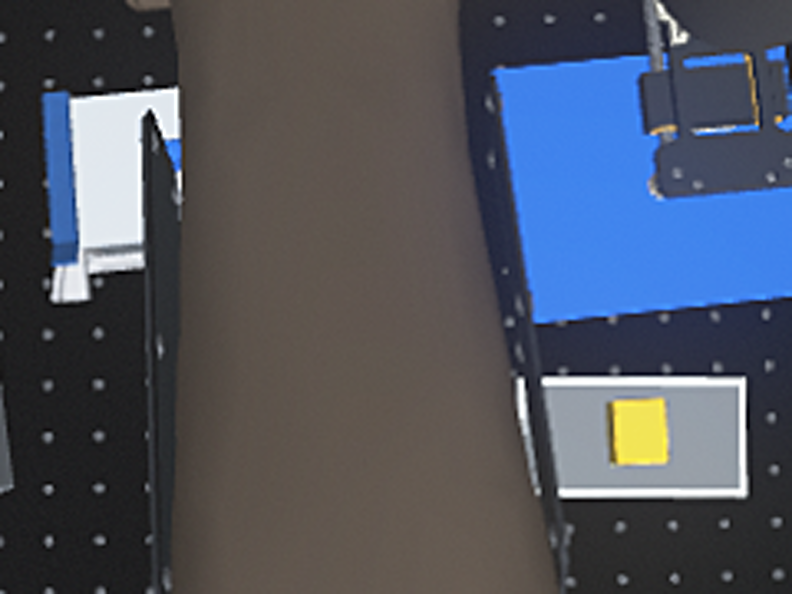

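```bash
python3 - <<'E'
from h import *
im,d,P=cloud('scene')
# deck strip near back, crop px (180/3.3+225, 325/3.3+180)
for u,v in((190,322),(215,330),(250,365),(262,375),(150,290)):
  c=int(u/3.3+225);r=int(v/3.3+180);print((c,r),im[r,c],np.round(P[r,c]*1000,1))
hsv=cv2.cvtColor(im,cv2.COLOR_RGB2HSV)
m=(hsv[...,0]<16)&(hsv[...,1]>150)&(hsv[...,2]>120);m[:270]=0;m[310:]=0;m[:,:260]=0;m[:,300:]=0
q=P[m]*1000;print(len(q),np.percentile(q,[3,50,97],axis=0))
m=(P[...,2]>.074)&(P[...,2]<.088)&(hsv[...,2]>150)&(hsv[...,1]<60);pr(rects(m,P,400))
E
```

```text
(282, 277) [116 121 128] [660.3 137.5  20. ]
(290, 280) [114 119 125] [652.  156.6  21.1]
(300, 290) [113 117 127] [652.6 192.5  21.2]
(304, 293) [108 114 122] [652.1 205.6  23.5]
(270, 267) [117 123 131] [662.3  95.7  17.2]
133 [[677.02557253 161.04601199  18.81719486]
 [700.2166654  172.94676186  33.96803138]
 [707.94037361 189.43995027  45.77565518]]
(302, 261) c [611.9 162. ] s [194.4 134.2] ang -86.4 z 80.2 n 2608
```

```bash
python3 -c "
from station import arm
print(arm.job_done(), arm.get_state()['t'])"
```

```text
the job is handed in; nothing more can be done
the job is handed in; nothing more can be done
```

I handed the job in at about 98 s. The blank stands on the pad, all four modules stand in their bays, the deck is down and caught, and the cover is home. The hand-in gives no verdict.

**What went wrong on the way:** the third module I had placed was out of its bay when I set down the fourth. I hadn't checked it first. The fourth module came down on top of it, which pushed the deck down and caught it too early.
- I put the fourth module on the mat, moved the third back to its bay and then put the fourth in.
- I pushed the orange catch nose back with a fingertip, which let the deck rise again. The brief says there is nothing to work by hand at the catch, so this was outside the intended procedure.
- With the deck up, the module tops were at 91 mm, a deck travel of about 9.5 mm. I then pressed it down properly; after I let go, the tops stayed at 71 mm.

**Last checks:**
- **Blank:** upright on the pad, close to its middle.
- **Modules:** before the cover went on, all four were upright in their bays. I did not see them again after it closed over them.
- **Deck:** about 20.5 mm above the bench. The catch looked the same as when it was caught earlier, but that reading was coarse.
- **Cover:** I slid it until it met the stops, at 7.5 N. It lies flat, with its top at about 80 mm. The arm partly hid it from the top camera, so its home position rests on the stop contact and a rough reading about 2 mm from the slot, against the 7 mm allowed.
- **Bystanders:** I never went near the screwdriver, supply box or spool, and the pictures showed them where they started.

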